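# Load and lock the bench filter press

## Robot

A 6-joint arm with a two-finger parallel gripper is mounted at the origin on the work surface. World frame = base frame: x ahead of the robot, y to its left, z up, the work surface at z = 0. Lengths are in m, angles in degrees, forces in N, time in s.
With the tool pointing down it reaches from about 0.35 to 0.875 m from the base axis. Payload 4.2 kg.
Tool frame: the origin (TCP) lies at the very end of the fingers, on their centre line; the grasp point (between the pads) lies 19 mm behind it (tcp_to_grasp is the z of the grasp point in the tool frame, in m); z points along the fingers, y is the direction in which the jaws open and shut (so a half turn about z gives the same grasp; the last joint's range is limited). The gripper opens to 87 mm and grips with 3 to 60 N. Pads are 19 mm wide; open, the fingers measure 117 mm over their backs; the gripper's body (75 mm by 190 mm) begins 51 mm behind the grasp point.
Start: joints at [-61.329, 22.042, 0.453, 0, -68.411, -14.817], TCP at [0.15, -0.607, 0.223] pointing down, gripper open.
Joint ranges: [-179.83, 179.83], [-69.29, 118.12], [-61.27, 80.66], [-181.25, 117.63], [-171.15, -9.14], [-177.46, 177.46]. Speed limits (degrees/s): [159.86, 159.86, 180, 180, 180, 180].

## Interface

Orientations are given as a 3x3 rotation matrix whose columns are the frame's x, y, z axes.
In Python, from station import sense, capture, camera_params, finish_job, tcp_to_grasp gives the robot as it stands.
- The arm moves only by the shell command python3 -m inch 'ROWS'. ROWS is JSON, a list of rows, each an object of numbers: "jaw": the closure in counts, from 0 (fully open) to 255 (shut); "x", "y", "z": the shift along the world's x, y, z normalised to -1 to 1, where 1 is 0.06 m; "ax", "ay", "az": the turn, a rotation vector about the world's x, y, z normalised to -1 to 1, where 1 is 10 degrees. A call has 1 to 12 rows; each row shifts and turns the pose as measured when the row begins; what a row does not reach is not made up. A row lasts 1/8 s, in which the tool goes at most 62.5 mm and 10.7 degrees, less where a joint would pass 70% of its speed; a pose out of reach is approached as far as the arm can. A call with a number of a shift or a turn outside -1 to 1 is refused whole. A call with a gripper value outside its range is refused whole. The fingers move at their own pace and stop on an object; the grip force is fixed at half the most. Time passes only in rows, so rows that do not move let the fingers close. It gives the time, the measured TCP pose, the force and the opening at its end, in the units of the state.
- sense(): the state, without advancing time (a new reading comes with each control period).
- capture(name): name is "side" or "top"; returns the picture (384x512x3 uint8, red, green, blue); there is no depth.
- camera_params(name): a dict with "vfov" (degrees; the focal length in pixels is half the picture's height over the tangent of half this angle, whatever the lens; pixels are square), "cx", "cy" (the principal point, pixels), "R" (3x3) and "t" (3): a world point X has camera coordinates R X + t. Camera axes: x right, y down, z forward; pixel columns grow to the right and rows downward; lengths in m; the calibration is good to about 2 mm. A picture is of the moment at which its call begins. camera_params takes no time and is no camera call.
- finish_job(): hands the job in, once; it reports no verdict.
The state is a dict: "time_s": time; "joints": joint angles; "joint_velocities": joint speeds; "effort": joint torques, N m; "tcp_pos": TCP position; "ee_rot": TCP orientation; "wrist_force": force on the tool from outside, world axes, zero at the start; "moment": the same for the moment, N m; "gripper_width": opening from 0.0 (shut) to 1.0 (fully open).
Only numpy, scipy, OpenCV 4.12 (cv2) and the standard library are available. Lean on these libraries where they do the work, as an engineer would, in place of code of your own. Each camera call takes 0.05 s, during which the arm holds its last target.

## Task

Get the empty bench filter press loaded: first pull its lock bar out of the two uprights and lay it on the light grey rubber mat, then thread every two-hole white filter plate lying on the bench over both guide pins and the thick two-hole steel head plate over them as the last, all lying flat one on another. Finally slide the lock bar back through the openings of both uprights until its handle is up against the upright, let go of it, and leave the square one-hole plate where it lies.

Things in the scene. Friction and masses are not known exactly. Their poses are not given: they have to be found in the camera images.
- press: grey filter press fixed to the bench, base 90 (x) x 200 (y) x 20 mm; origin: centre of its underside, z up. Two guide pins stand on the base, an upright at each y end. Plates stack flat on the base's top (z = 20 mm) between the uprights, their length along the press's y, their middle over the press's; its +x and -x sides are free for fingers
- pin (a point): tip of the guide pin at the press's y = +40 mm, z = 100 mm, x = 0; the other pin is its mirror image at y = -40 mm. Steel, 12 mm in diameter, rising from the base's top (z = 20 mm), tapering over the last 10 mm
- opening (a point): centre of the opening in the press's +y upright (y = 81, z = 112.5 mm); the -y upright (y = -81 mm) is the same. Uprights are 10 mm thick (|y| = 76 to 86 mm), 50 mm wide in x, top at z = 132 mm; their openings are 17 x 17 mm, x = -8.5 to 8.5, z = 104 to 121 mm, in line along the press's y
- bar: lock bar, steel, 12 mm square, 0.14 to 0.23 kg, with a handle at one end. Origin: under the handle's middle, level with the bar's underside; the bar runs from it along its own -y. At the start it lies through both openings on their sills, handle at the press's +y end, its axes along the press's, within 4 mm of home. Nothing latches it: pull it out along the press's +y; it goes back the same way
- bar_grip (a point): on the handle, 33 mm above the bar's origin. Handle: steel block 30 (x) x 36 (y) x 12 mm, too wide for the opening, under a black fin 14 mm thick in x, 36 mm long in y, from z = 12 to 40 mm, gripped across its 14 mm from above. Home, the block touches the +y upright: bar's origin at the press's y = 104, z = 104 mm
- bar_tip (a point): tip of the lock bar, on its axis: 215 mm along the bar's -y from the handle's middle, 6 mm above its underside; the last 12 mm are only 8 mm square
- bar_mid (a point): middle of the lock bar's square part, on its axis: 98.5 mm along the bar's -y from the handle's middle, 6 mm above its underside
- mat: light grey rubber mat, fixed flat on the bench, 90 (x) x 260 (y) x 3 mm; origin: centre of its underside. The lock bar is laid along its y, handle to +y, bar_mid over its middle
- plate1: filter plate: flat white plastic, 120 x 50 x 10 mm, 90 g, with two through holes 16 mm in diameter on its long centre line, 40 mm either side of its middle. Origin: centre of its underside; x along its length, z up. Lies flat on the bench; grip it across its 50 mm width. Either way round fits the pins. Three to five of the five plates are present
- plate2: filter plate: flat white plastic, 120 x 50 x 10 mm, 90 g, with two through holes 16 mm in diameter on its long centre line, 40 mm either side of its middle. Origin: centre of its underside; x along its length, z up. Lies flat on the bench; grip it across its 50 mm width. Either way round fits the pins. Three to five of the five plates are present
- plate3: filter plate: flat white plastic, 120 x 50 x 10 mm, 90 g, with two through holes 16 mm in diameter on its long centre line, 40 mm either side of its middle. Origin: centre of its underside; x along its length, z up. Lies flat on the bench; grip it across its 50 mm width. Either way round fits the pins. Three to five of the five plates are present
- plate4: filter plate: flat white plastic, 120 x 50 x 10 mm, 90 g, with two through holes 16 mm in diameter on its long centre line, 40 mm either side of its middle. Origin: centre of its underside; x along its length, z up. Lies flat on the bench; grip it across its 50 mm width. Either way round fits the pins. Three to five of the five plates are present
- plate5: filter plate: flat white plastic, 120 x 50 x 10 mm, 90 g, with two through holes 16 mm in diameter on its long centre line, 40 mm either side of its middle. Origin: centre of its underside; x along its length, z up. Lies flat on the bench; grip it across its 50 mm width. Either way round fits the pins. Three to five of the five plates are present
- head: head plate: bright steel, same outline and holes as the filter plates but 16 mm thick (120 x 50 x 16 mm, 0.28 to 0.44 kg), with a dark round spot on top. Origin: centre of its underside; x along its length, z up. Lies flat on the bench, gripped across its 50 mm width; either way round
- odd: square white plate 95 x 95 x 10 mm with one 30 mm hole in its middle; a part of another machine, to be left alone. Origin: centre of its underside
Things that resemble listed ones, but are neither listed nor needed, are in the scene too. What is shaped like the plate5 but pink is not meant. Leave any orange look-alike of the bar alone.

How it is judged (in metres and radians):
On the way, in this order (a step that is already met when the one before it is completed fails the run):
1. the lock bar is out of the press and lies released on the mat (horizontal distance between bar_mid and mat below 0.06 m and height (world z) of each of bar_mid, bar_tip below 0.03 m and contact force between the fingers and bar below 0.1 N and linear speed of bar below 0.03 m/s), for 0.2 s.
2. every filter plate present is over both pins and lies flat (x of plate1 in the frame of press between -0.005 and 0.005 m and y of plate1 in the frame of press between -0.005 and 0.005 m and z of each of plate1, plate2, plate3, plate4, plate5 in the frame of press below 0.076 m and angle between the z axis of each of plate1, plate2, plate3, plate4, plate5 and the z axis of press, either way round below 0.05 rad and angle between the x axis of each of plate1, plate2, plate3, plate4, plate5 and the y axis of press, either way round below 0.12 rad and x of plate2 in the frame of press between -0.005 and 0.005 m and y of plate2 in the frame of press between -0.005 and 0.005 m and x of plate3 in the frame of press between -0.005 and 0.005 m and y of plate3 in the frame of press between -0.005 and 0.005 m and x of plate4 in the frame of press between -0.005 and 0.005 m and y of plate4 in the frame of press between -0.005 and 0.005 m and x of plate5 in the frame of press between -0.005 and 0.005 m and y of plate5 in the frame of press between -0.005 and 0.005 m and contact force between the fingers and plate1 below 0.1 N and contact force between the fingers and plate2 below 0.1 N and contact force between the fingers and plate3 below 0.1 N and contact force between the fingers and plate4 below 0.1 N and contact force between the fingers and plate5 below 0.1 N), for 0.2 s.
3. the head plate is over both pins, on top of the filter plates (x of plate1 in the frame of press between -0.005 and 0.005 m and y of plate1 in the frame of press between -0.005 and 0.005 m and z of each of plate1, plate2, plate3, plate4, plate5, head in the frame of press below 0.076 m and angle between the z axis of each of plate1, plate2, plate3, plate4, plate5, head and the z axis of press, either way round below 0.05 rad and angle between the x axis of each of plate1, plate2, plate3, plate4, plate5, head and the y axis of press, either way round below 0.12 rad and x of plate2 in the frame of press between -0.005 and 0.005 m and y of plate2 in the frame of press between -0.005 and 0.005 m and x of plate3 in the frame of press between -0.005 and 0.005 m and y of plate3 in the frame of press between -0.005 and 0.005 m and x of plate4 in the frame of press between -0.005 and 0.005 m and y of plate4 in the frame of press between -0.005 and 0.005 m and x of plate5 in the frame of press between -0.005 and 0.005 m and y of plate5 in the frame of press between -0.005 and 0.005 m and x of head in the frame of press between -0.005 and 0.005 m and y of head in the frame of press between -0.005 and 0.005 m and z of head in the frame of plate1 above 0.005 m and z of head in the frame of plate2 above 0.005 m and z of head in the frame of plate3 above 0.005 m and z of head in the frame of plate4 above 0.005 m and z of head in the frame of plate5 above 0.005 m and contact force between the fingers and head below 0.1 N), for 0.2 s.
4. the lock bar is through both uprights, its handle up against the upright (x of bar_tip in the frame of press between -0.006 and 0.006 m and y of bar_tip in the frame of press below -0.1 m and z of bar_tip in the frame of press between 0.1 and 0.122 m and angle between the y axis of bar and the y axis of press, either way round below 0.06 rad), for 0.2 s.
At the end, for the whole second after the job is handed in: Every plate present, the head plate topmost, is on both pins: centred within 5 mm, flat within 0.05 rad, along the pins' line within 0.12 rad, underside below 76 mm. The bar is through both uprights, tip 100 mm or more past the press's middle, aligned within 0.06 rad. All at rest (all of step 4 and x of plate1 in the frame of press between -0.005 and 0.005 m and y of plate1 in the frame of press between -0.005 and 0.005 m and z of each of plate1, plate2, plate3, plate4, plate5, head in the frame of press below 0.076 m and angle between the z axis of each of plate1, plate2, plate3, plate4, plate5, head and the z axis of press, either way round below 0.05 rad and angle between the x axis of each of plate1, plate2, plate3, plate4, plate5, head and the y axis of press, either way round below 0.12 rad and x of plate2 in the frame of press between -0.005 and 0.005 m and y of plate2 in the frame of press between -0.005 and 0.005 m and x of plate3 in the frame of press between -0.005 and 0.005 m and y of plate3 in the frame of press between -0.005 and 0.005 m and x of plate4 in the frame of press between -0.005 and 0.005 m and y of plate4 in the frame of press between -0.005 and 0.005 m and x of plate5 in the frame of press between -0.005 and 0.005 m and y of plate5 in the frame of press between -0.005 and 0.005 m and x of head in the frame of press between -0.005 and 0.005 m and y of head in the frame of press between -0.005 and 0.005 m and z of head in the frame of plate1 above 0.005 m and z of head in the frame of plate2 above 0.005 m and z of head in the frame of plate3 above 0.005 m and z of head in the frame of plate4 above 0.005 m and z of head in the frame of plate5 above 0.005 m and linear speed of each of plate1, plate2, plate3, plate4, plate5, head, bar below 0.02 m/s); the robot touches nothing.
It fails at once if the square one-hole plate moved by more than 4 cm (distance of odd from where it was at the start of the episode above 0.04 m).
Of plate1, plate2, plate3, plate4, plate5 only 3 to 5 are there at a start; the rules pass over those that are not, and their reading is None.
At some moment in a run one of plate1, plate2, plate3, plate4, plate5, head may be knocked a few centimetres aside while the robot is not near it.
It also fails if it takes over 210 s, if anything falls off the work surface, if the arm or the gripper's body presses on something with over 40 N, if the wrist force passes 120 N, or if a joint passes its speed limit or range.

## Working session

There is one attempt and no reset: what is moved stays moved. The work goes in short steps, Python scripts to look and compute and a shell command to move; the robot and the scene stay as the last step left them, time stands still between calls to the robot, and variables do not carry over. Pictures are saved under pics/ and viewed, and the job is handed in when it is done.

```bash
ls; mkdir -p pics; python3 - <<'E'
from station import *
import cv2,json
print(sense()); print(tcp_to_grasp)
for n in("side","top"):
    print(n,camera_params(n)); cv2.imwrite(f"pics/{n}0.png",cv2.cvtColor(capture(n),cv2.COLOR_RGB2BGR))
E
```

```text
pics
{'time_s': 0.0, 'joints': array([-6.13292997e+01,  2.20924626e+01,  3.78792855e-01, -2.85743314e-02,
       -6.84120376e+01, -1.48170034e+01]), 'joint_velocities': array([0.10640256, 0.00990158, 0.03228945, 0.04554955, 0.02941164,
       0.03013089]), 'effort': array([ 1.31089550e-03, -3.90664816e+01,  1.87408018e+01,  4.22006607e+00,
        1.09297005e-02, -1.90651381e-04]), 'tcp_pos': array([ 0.14952369, -0.60621911,  0.22143603]), 'ee_rot': array([[-9.70954308e-01, -2.39264111e-01, -6.45732391e-04],
       [-2.39264956e-01,  9.70951940e-01,  2.14745151e-03],
       [ 1.13167041e-04,  2.23957842e-03, -9.99997486e-01]]), 'wrist_force': array([-0.2621913 ,  0.19269227, -0.62077278]), 'moment': array([-0.02229217,  0.02144273,  0.05667264]), 'gripper_width': 1.0042982019375608}
-0.0187
side {'vfov': 45.871934556452885, 'cx': 258.23470761779583, 'cy': 190.3160855041215, 'R': array([[ 0.96072653, -0.27700267,  0.01655451],
       [-0.11863402, -0.46392326, -0.87789588],
       [ 0.25085952,  0.84145394, -0.47856532]]), 't': array([-0.4236262 ,  0.16844791,  1.54929965])}
top {'vfov': 47.27158919797023, 'cx': 257.5178948604998, 'cy': 192.22794676452853, 'R': array([[-0.02649714, -0.99961186,  0.00860404],
       [-0.99697376,  0.02579599, -0.07333413],
       [ 0.07308371, -0.01052115, -0.99727031]]), 't': array([0.03258719, 0.45913682, 1.66090031])}
```

View pics/top0.png

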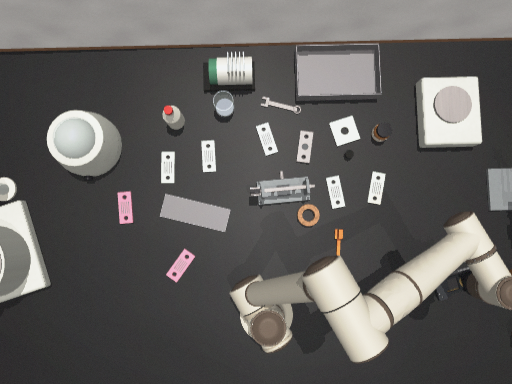

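View pics/side0.png

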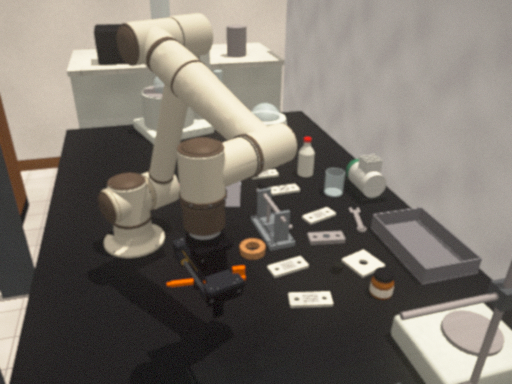

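```bash
python3 - <<'E'
import cv2
a=cv2.imread("pics/top0.png")
cv2.imwrite("pics/c1.png",cv2.resize(a[115:235,110:250],None,fx=5.5,fy=5,interpolation=cv2.INTER_CUBIC))
cv2.imwrite("pics/c2.png",cv2.resize(a[115:235,240:400],None,fx=5,fy=5,interpolation=cv2.INTER_CUBIC))
b=cv2.imread("pics/side0.png")
cv2.imwrite("pics/c3.png",cv2.resize(b[150:310,235:395],None,fx=3.7,fy=3.7,interpolation=cv2.INTER_CUBIC))
E
```

```text
(no output)
```

View pics/c1.png

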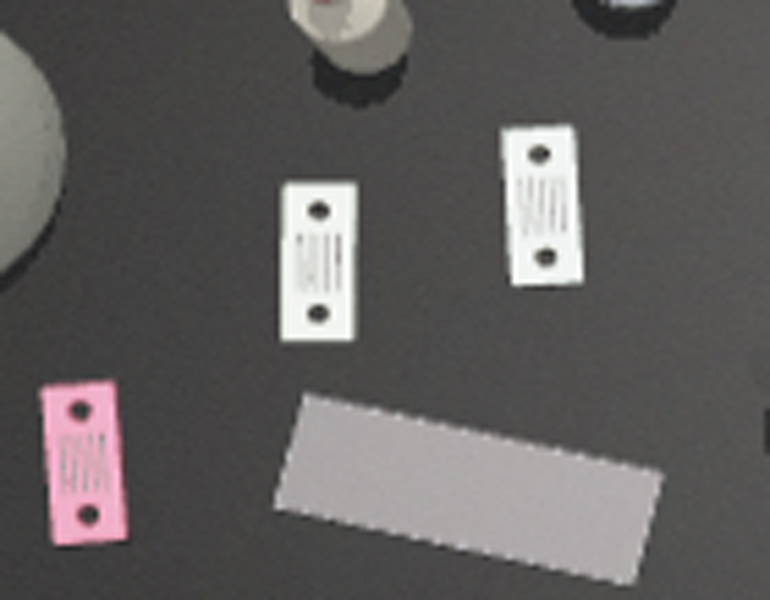

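View pics/c2.png

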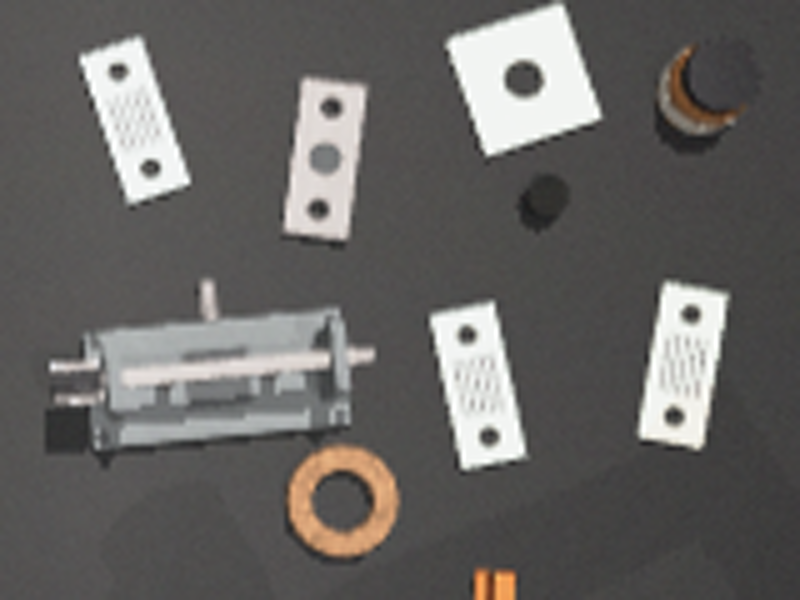

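View pics/c3.png

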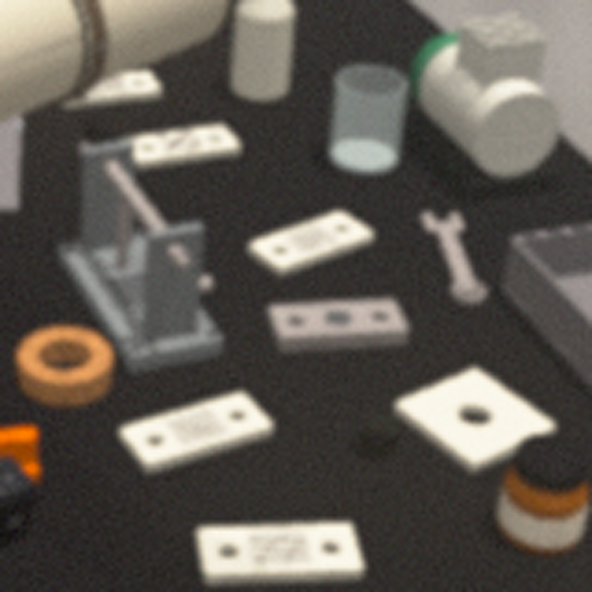

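```bash
cat > h.py <<'E'
from station import *
import cv2, numpy as np
def avg(n,k=4): return np.mean([capture(n).astype(float) for _ in range(k)],0)
def KF(n):
    p=camera_params(n); f=192/np.tan(np.radians(p['vfov']/2)); return p,f
def ray(n,uv,z):
    p,f=KF(n); R=p['R'];t=p['t']; c=-R.T@t
    uv=np.atleast_2d(uv).astype(float)
    d=np.c_[(uv[:,0]-p['cx'])/f,(uv[:,1]-p['cy'])/f,np.ones(len(uv))]@R
    return c+d*((z-c[2])/d[:,2])[:,None]
def proj(n,X):
    p,f=KF(n); q=np.atleast_2d(X)@p['R'].T+p['t']
    return np.c_[f*q[:,0]/q[:,2]+p['cx'],f*q[:,1]/q[:,2]+p['cy']]
def save(im,path,box,s):
    x0,y0,x1,y1=box
    cv2.imwrite(path,cv2.resize(cv2.cvtColor(np.clip(im,0,255).astype(np.uint8)[y0:y1,x0:x1],cv2.COLOR_RGB2BGR),None,fx=s,fy=s,interpolation=cv2.INTER_CUBIC))
def plates(im,n='top',ztop=0.01,thr=120,verbose=True):
    S=4
    g=cv2.resize(im.astype(np.float32),None,fx=S,fy=S,interpolation=cv2.INTER_CUBIC)
    sat=g.max(2)-g.min(2); m=((g.min(2)>thr)).astype(np.uint8)
    cs,hier=cv2.findContours(m,cv2.RETR_CCOMP,cv2.CHAIN_APPROX_NONE)
    out=[]
    for i,c in enumerate(cs):
        if hier[0][i][3]>=0 or cv2.contourArea(c)<150*S*S: continue
        px=(c[:,0,:]+0.5)/S-0.5
        w=ray(n,px,ztop)[:,:2].astype(np.float32)
        (cx,cy),(a,b),ang=cv2.minAreaRect(w*1000)
        if not(75<max(a,b)<160): continue
        box=cv2.boxPoints(((cx,cy),(a,b),ang)); e=[box[1]-box[0],box[2]-box[1]]; e=max(e,key=np.linalg.norm)
        yaw=np.degrees(np.arctan2(e[1],e[0]))
        yaw=(yaw+90)%180-90
        holes=[];j=hier[0][i][2]
        while j>=0:
            A=cv2.contourArea(cs[j])
            if A>4*S*S:
                mm=cv2.moments(cs[j]); p=(np.array([mm['m10'],mm['m01']])/mm['m00']+.5)/S-.5
                holes.append(ray(n,p,ztop)[0,:2]*1000)
            j=hier[0][j][0]
        mu=cv2.moments(w.reshape(-1,1,2)*1000)
        cen=(mu['m10']/mu['m00'],mu['m01']/mu['m00'])
        out.append((px.mean(0),cen,(max(a,b),min(a,b)),yaw,holes))
        if verbose:
            print('px',px.mean(0).round(1),'rect',np.round((cx,cy),1),'cen',np.round(cen,1),'dim',np.round((a,b),1),'yaw',round(yaw,1),'holes',[h.round(1).tolist() for h in holes], 'hmid',np.mean(holes,0).round(1) if holes else '')
    return out
E
python3 - <<'E'
from h import *
im=avg('top'); np.save('top0.npy',im); s=avg('side'); np.save('side0.npy',s)
plates(im)
save(im,'pics/press.png',(240,155,330,225),8.5)
save(s,'pics/presss.png',(230,180,320,260),7)
p,f=KF('top'); print(f,-p['R'].T@p['t'],-camera_params('side')['R'].T@camera_params('side')['t'])
E
```

```text
px [396.1 296. ] rect [  55.9 -497. ] cen [  57.3 -499.6] dim [156.5 152.3] yaw 34.3 holes [] hmid 
px [491.1 270. ] rect [ 139.3 -861.4] cen [ 139.5 -859.6] dim [115.8 114.4] yaw 29.0 holes [] hmid 
px [180.1 265.1] rect [191.5 320.9] cen [191.5 320.8] dim [ 51.2 121.6] yaw -36.7 holes [[159.6, 344.8], [223.6, 296.5]] hmid [191.6 320.7]
px [282.7 199.6] rect [429.8 -74.6] cen [429.2 -73.5] dim [ 20.  150.3] yaw -86.7 holes [] hmid 
px [124.7 207.2] rect [416.7 529.1] cen [416.5 529.2] dim [120.9  50.8] yaw 3.8 holes [[376.6, 526.1], [456.5, 531.4]] hmid [416.5 528.8]
px [  6.1 188.6] rect [500.  974.6] cen [499.5 979. ] dim [91.4 61.8] yaw 0.9 holes [] hmid 
px [335.2 191.7] rect [ 455.2 -277.9] cen [ 455.2 -278. ] dim [124.7  54.4] yaw 10.0 holes [[415.3, -285.0], [494.2, -271.2]] hmid [ 454.8 -278.1]
px [376.1 187.5] rect [ 466.8 -436.8] cen [ 466.9 -436.6] dim [ 54.2 125.1] yaw -12.4 holes [[427.4, -428.0], [505.8, -444.9]] hmid [ 466.6 -436.4]
px [167.4 166.9] rect [567.3 364.9] cen [567.3 364.8] dim [ 53.8 124. ] yaw -1.4 holes [[527.2, 365.1], [606.9, 363.7]] hmid [567.1 364.4
[... 318 characters left out ...]
6] rect [668.2 -19.6] cen [668.3 -19.8] dim [126.3  54.5] yaw 16.9 holes [[630.1, -31.1], [706.7, -7.9]] hmid [668.4 -19.5]
px [344.3 130.4] rect [ 693.1 -323. ] cen [ 693. -323.] dim [100.8  99.7] yaw 17.1 holes [[692.8, -323.1]] hmid [ 692.8 -323.1]
px [278.7 104.6] rect [800.  -79.7] cen [798.2 -79.3] dim [159.2  39.9] yaw 75.8 holes [[781.2, -144.9]] hmid [ 781.2 -144.9]
px [222.9 101.7] rect [811.1 145.9] cen [801.2 142. ] dim [98.9 81.3] yaw 2.6 holes [] hmid 
px [234.4  64.9] rect [955.8 101. ] cen [948.2 100.1] dim [127.4 143.3] yaw -89.6 holes [[929.9, 123.2], [928.7, 93.5]] hmid [929.3 108.3]
438.7233310843096 [0.33722606 0.03820523 1.68975659] [ 0.03831601 -1.34286298  0.89633373]
```

View pics/press.png

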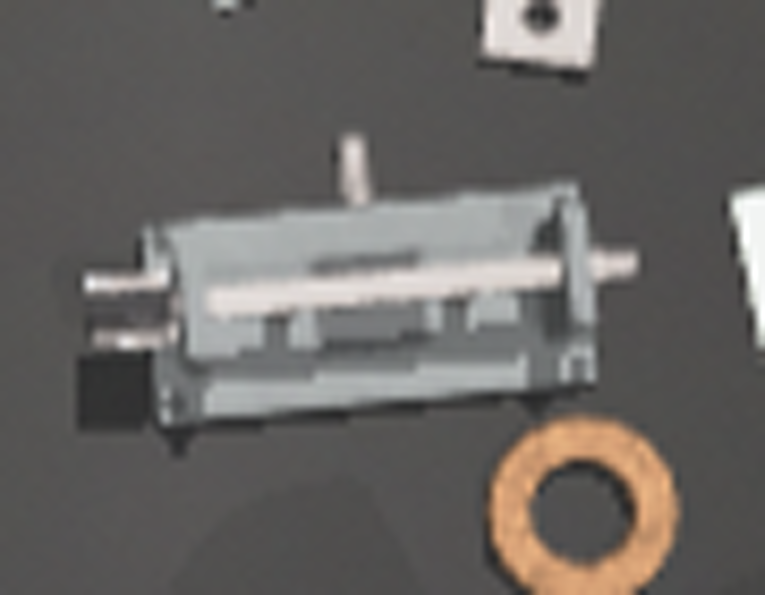

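View pics/presss.png

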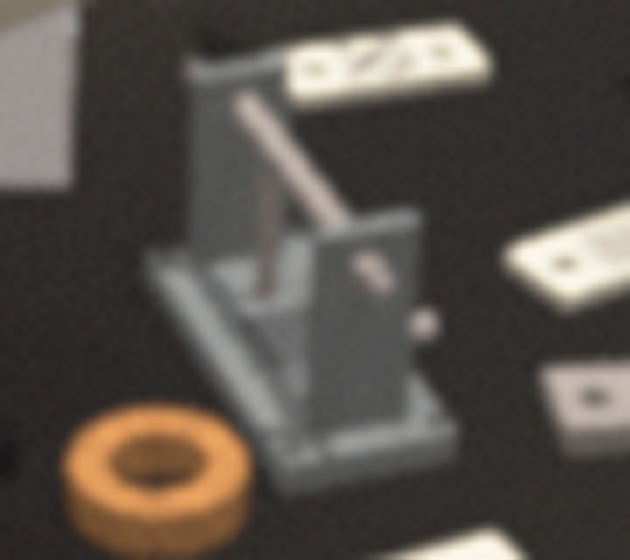

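```bash
python3 - <<'E'
from h import *
C=lambda x,y:(240+(x+.5)/8.5-.5,155+(y+.5)/8.5-.5)
def P(l,z): 
    r=ray('top',[C(*q) for q in l],z)[:,:2]*1000; return r
b=P([(145,228),(578,183),(160,425),(597,387)],.02); print('base',b.round(1),b.mean(0).round(1))
print([np.linalg.norm(b[i]-b[j]).round(1) for i,j in((0,1),(2,3),(0,2),(1,3))])
for i,j in((0,1),(2,3)):
    d=b[i]-b[j]; print(np.degrees(np.arctan2(-d[0],d[1])))
a=P([(205,300),(560,268),(130,310)],.116); d=a[0]-a[1]; print('bar',a.round(1),np.degrees(np.arctan2(-d[0],d[1])))
t=P([(637,262)],.114); print('tip',t)
# mat
im=np.load('top0.npy'); m=((np.abs(im-im[212,195]).max(2))<22).astype(np.uint8)
m=cv2.morphologyEx(m,cv2.MORPH_OPEN,np.ones((3,3)))
n,l,s,c=cv2.connectedComponentsWithStats(m); k=l[212,195]; cs,_=cv2.findContours((l==k).astype(np.uint8),0,1)
w=ray('top',cs[0][:,0],.003)[:,:2]*1000
r=cv2.minAreaRect(w.astype(np.float32)); print('mat',r, cv2.boxPoints(r).round(0))
print(plates(np.load('side0.npy'),'side') and '')
E
```

```text
base [[ 501.2   22.9]
 [ 516.6 -172.7]
 [ 412.4   18.5]
 [ 424.4 -178. ]] [463.7 -77.3]
[np.float64(196.2), np.float64(196.9), np.float64(88.9), np.float64(92.4)]
4.489457999715515
3.476308663599205
bar [[ 460.6   -0.8]
 [ 470.3 -151.7]
 [ 457.1   31.1]] 3.6855653948558262
tip [[ 472.1515467  -184.70283698]]
mat ((388.6900939941406, 263.879638671875), (257.3114929199219, 87.41355895996094), 74.96365356445312) [[313. 151.]
 [398. 128.]
 [464. 377.]
 [380. 399.]]
px [310.1 298.3] rect [ 468.3 -438.5] cen [ 468.4 -438.1] dim [ 60.9 125.2] yaw -12.2 holes [] hmid 
px [287.5 265.6] rect [ 456.4 -279.9] cen [ 456.4 -279.9] dim [127.8  61.8] yaw 9.9 holes [] hmid 
px [363.  262.1] rect [ 694.3 -324.4] cen [ 693.7 -323.7] dim [105.9 105.2] yaw 16.9 holes [[693.6, -325.5]] hmid [ 693.6 -325.5]
px [325.8 235.8] rect [ 638.9 -157.5] cen [ 639.1 -158. ] dim [ 55.9 123.1] yaw -9.5 holes [[639.5, -156.7]] hmid [ 639.5 -156.7]
px [318.6 214.6] rect [670.1 -21.2] cen [670.  -21.2] dim [132.6  64.7] yaw 16.8 holes [] hmid
```

```bash
python3 -m inch '[{"x":0.45,"y":0.9,"az":0.7},{"x":0.45,"y":0.9,"az":0.7},{"x":0.45,"y":0.9,"az":0.7},{"x":0.45,"y":0.9,"az":0.7},{"x":0.45,"y":0.9,"az":0.7},{"x":0.45,"y":0.9,"az":0.7},{"x":0.45,"y":0.9,"az":0.7},{"x":0.45,"y":0.9,"az":0.7},{"x":0.45,"y":0.9,"az":0.7},{"x":0.45,"y":0.9,"az":0.7}]'
cat >> h.py <<'E'
def st():
    s=sense(); R=s['ee_rot']; y=np.degrees(np.arctan2(R[1,1],R[0,1]))%180
    print('t',round(s['time_s'],2),'tcp',(s['tcp_pos']*1000).round(1),'yaw_y',round(y,2),'tilt',R[:2,2].round(4),'F',s['wrist_force'].round(1),'M',s['moment'].round(2),'w',round(s['gripper_width']*87,1),'j',s['joints'].round(0))
    return s,y
def to(x,y,z,yaw=None):
    s,y0=st(); d=(np.array([x,y,z])-s['tcp_pos']*1000)
    dy=0 if yaw is None else (yaw-y0+90)%180-90
    print('d mm',d.round(1),'units',(d/60).round(3),'az units',round(dy/10,3),'tiltfix', np.degrees(np.cross(s['ee_rot'][:,2],[0,0,-1])).round(2)/10)
E
python3 -c "
from h import *
to(457,31,160,3.8)"
```

```text
t 0.5 tcp [ 149.7 -606.7  222.5] yaw_y 103.85 tilt [-0.      0.0002] F [ 0.9 -0.4  1.1] M [ 0.01  0.02 -0.07] w 87.0 j [-61.  22.   0.  -0. -68. -15.]
d mm [307.3 637.7 -62.5] units [ 5.122 10.629 -1.041] az units 7.995 tiltfix [-0.001 -0.    -0.   ]$[0]: bad value
```

```bash
python3 -m inch '[{"jaw":0,"x":0.45,"y":0.9,"z":0,"ax":0,"ay":0,"az":0.7}]'; echo; python3 -m inch '[{"jaw":0,"x":0.45,"y":0.9,"az":0.7}]'
```

```text
time_s: 0.62
tcp_pos: [0.1762, -0.5542, 0.2213]
ee_rot: [[-0.935, -0.355, -0.001], [-0.355, 0.935, 0.0], [0.001, 0.0, -1.0]]
wrist_force: [0.8, -0.3, -0.3]
gripper_width: 0.997
$[0]: bad value
```

```bash
python3 -m inch '[{"jaw":0,"x":0.45,"y":0.9,"z":0,"ax":0,"ay":0,"az":0.8},{"jaw":0,"x":0.45,"y":0.9,"z":0,"ax":0,"ay":0,"az":0.8},{"jaw":0,"x":0.45,"y":0.9,"z":0,"ax":0,"ay":0,"az":0.8},{"jaw":0,"x":0.45,"y":0.9,"z":0,"ax":0,"ay":0,"az":0.8},{"jaw":0,"x":0.45,"y":0.9,"z":0,"ax":0,"ay":0,"az":0.8},{"jaw":0,"x":0.45,"y":0.9,"z":0,"ax":0,"ay":0,"az":0.8},{"jaw":0,"x":0.45,"y":0.9,"z":0,"ax":0,"ay":0,"az":0.8},{"jaw":0,"x":0.45,"y":0.9,"z":0,"ax":0,"ay":0,"az":0.8}]'
python3 -c "
from h import *
to(457,31,170,3.8)"
```

```text
time_s: 1.62
tcp_pos: [0.3968, -0.1096, 0.2236]
ee_rot: [[-0.056, -0.998, 0.009], [-0.998, 0.056, -0.001], [0.0, -0.009, -1.0]]
wrist_force: [1.6, -0.1, 0.4]
gripper_width: 1.002
t 1.62 tcp [ 396.8 -109.6  223.6] yaw_y 176.79 tilt [ 0.0088 -0.0006] F [ 1.6 -0.1  0.4] M [-0.06 -0.03  0.02] w 87.2 j [  7.   0. -27.   0. -62. -11.]
d mm [ 60.2 140.6 -53.6] units [ 1.003  2.343 -0.893] az units 0.701 tiltfix [0.004 0.051 0.   ]
```

```bash
python3 -m inch '[{"jaw":0,"x":0.35,"y":0.8,"z":0,"ax":0,"ay":0,"az":0.23},{"jaw":0,"x":0.35,"y":0.8,"z":0,"ax":0,"ay":0,"az":0.23},{"jaw":0,"x":0.3,"y":0.75,"z":0,"ax":0,"ay":0,"az":0.23},{"jaw":0,"x":0,"y":0,"z":0,"ax":0,"ay":0,"az":0}]'
python3 -c "
from h import *
to(457,31,170,3.8)"
```

```text
time_s: 2.12
tcp_pos: [0.4598, 0.0403, 0.2252]
ee_rot: [[0.077, -0.997, 0.014], [-0.997, -0.077, 0.002], [-0.001, -0.014, -1.0]]
wrist_force: [0.2, -0.1, -0.2]
gripper_width: 1.0
t 2.12 tcp [459.8  40.3 225.2] yaw_y 4.4 tilt [0.0137 0.0018] F [ 0.2 -0.1 -0.2] M [ 0.01  0.18 -0.03] w 87.0 j [ 25.   5. -22.   0. -62. -21.]
d mm [ -2.8  -9.3 -55.2] units [-0.047 -0.155 -0.92 ] az units -0.06 tiltfix [-0.011  0.078  0.   ]
```

```bash
python3 -m inch '[{"jaw":0,"x":-0.05,"y":-0.15,"z":-0.4,"ax":-0.01,"ay":0.08,"az":-0.06},{"jaw":0,"x":0,"y":0,"z":-0.4,"ax":0,"ay":0,"az":0},{"jaw":0,"x":0,"y":0,"z":0,"ax":0,"ay":0,"az":0}]'
python3 -c "
from h import *
to(457,31,120,3.8)
im=avg('side',2); save(im,'pics/s1.png',(200,130,330,260),4.6); im=avg('top',2); save(im,'pics/t1.png',(210,140,330,230),6)
"
```

```text
time_s: 2.5
tcp_pos: [0.4564, 0.0307, 0.1769]
ee_rot: [[0.066, -0.998, 0.001], [-0.998, -0.066, 0.0], [-0.0, -0.001, -1.0]]
wrist_force: [0.1, -0.8, 0.6]
gripper_width: 1.002
t 2.5 tcp [456.4  30.7 176.9] yaw_y 3.79 tilt [0.0005 0.0004] F [ 0.1 -0.8  0.6] M [ 0.02  0.15 -0.03] w 87.1 j [ 24.   8. -26.  -0. -56. -20.]
d mm [  0.6   0.3 -56.9] units [ 0.01   0.005 -0.948] az units 0.001 tiltfix [-0.003  0.003  0.   ]
```

View pics/s1.png

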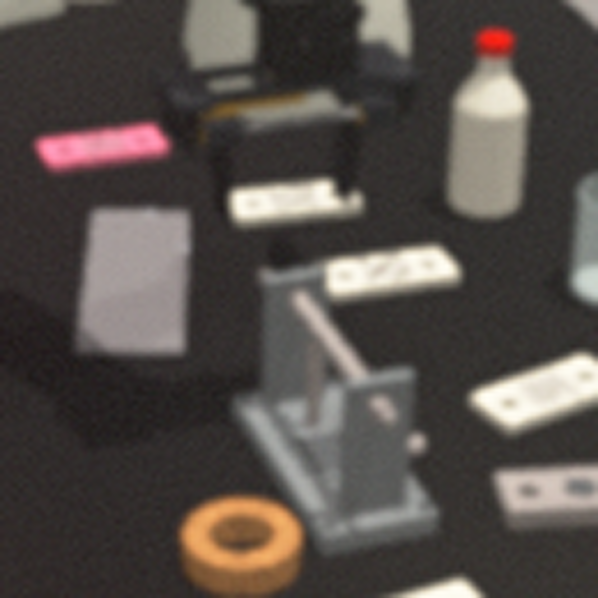

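View pics/t1.png

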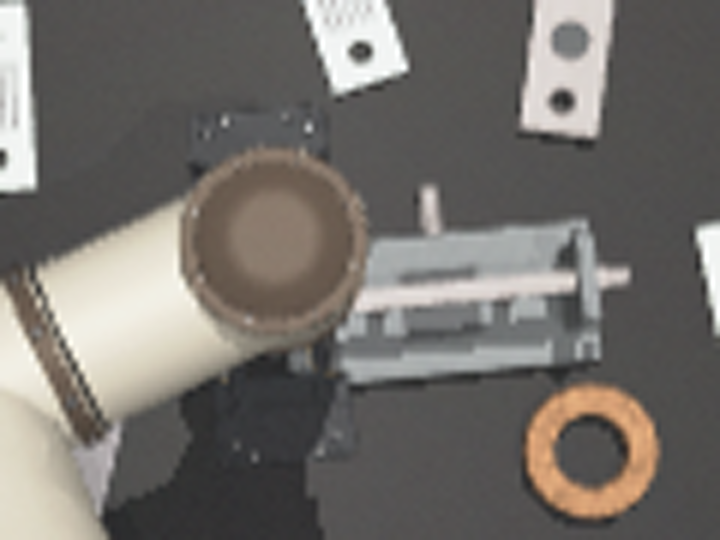

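```bash
python3 -m inch '[{"jaw":0,"x":0.01,"y":0,"z":-0.45,"ax":0,"ay":0,"az":0},{"jaw":0,"x":0,"y":0,"z":-0.45,"ax":0,"ay":0,"az":0},{"jaw":0,"x":0,"y":0,"z":0,"ax":0,"ay":0,"az":0}]'
python3 -c "
from h import *
to(457,31,120,3.8)"
```

```text
time_s: 3.08
tcp_pos: [0.4615, 0.0322, 0.1279]
ee_rot: [[0.067, -0.998, 0.015], [-0.998, -0.067, 0.005], [-0.004, -0.015, -1.0]]
wrist_force: [0.8, 0.1, 0.2]
gripper_width: 0.999
t 3.08 tcp [461.5  32.2 127.9] yaw_y 3.83 tilt [0.0146 0.0052] F [0.8 0.1 0.2] M [ 0.03  0.15 -0.02] w 86.9 j [ 24.  12. -30.   0. -48. -20.]
d mm [-4.5 -1.2 -7.9] units [-0.075 -0.019 -0.132] az units -0.003 tiltfix [-0.03   0.084  0.   ]
```

```bash
python3 -m inch '[{"jaw":0,"x":-0.07,"y":-0.02,"z":-0.13,"ax":-0.03,"ay":0.08,"az":0},{"jaw":0,"x":0,"y":0,"z":0,"ax":0,"ay":0,"az":0}]'
python3 -c "
from h import *
to(457,31,120,3.8)"
```

```text
time_s: 3.32
tcp_pos: [0.4586, 0.0313, 0.122]
ee_rot: [[0.067, -0.998, 0.004], [-0.998, -0.067, 0.001], [-0.001, -0.004, -1.0]]
wrist_force: [0.4, 0.6, 0.5]
gripper_width: 1.0
t 3.33 tcp [458.6  31.3 122. ] yaw_y 3.86 tilt [0.0039 0.0009] F [0.4 0.6 0.5] M [ 0.04  0.09 -0.05] w 87.0 j [ 24.  12. -30.   0. -47. -20.]
d mm [-1.6 -0.3 -2. ] units [-0.027 -0.006 -0.034] az units -0.006 tiltfix [-0.005  0.023  0.   ]
```

```bash
python3 -m inch '[{"jaw":0,"x":-0.03,"y":0,"z":-0.03,"ax":0,"ay":0.02,"az":0},{"jaw":255,"x":0,"y":0,"z":0,"ax":0,"ay":0,"az":0},{"jaw":255,"x":0,"y":0,"z":0,"ax":0,"ay":0,"az":0},{"jaw":255,"x":0,"y":0,"z":0,"ax":0,"ay":0,"az":0},{"jaw":255,"x":0,"y":0,"z":0,"ax":0,"ay":0,"az":0},{"jaw":255,"x":0,"y":0,"z":0,"ax":0,"ay":0,"az":0},{"jaw":255,"x":0,"y":0,"z":0,"ax":0,"ay":0,"az":0}]'
python3 -c "
from h import *
to(457,31,120,3.8)"
```

```text
time_s: 4.2
tcp_pos: [0.4578, 0.0317, 0.1218]
ee_rot: [[0.068, -0.998, 0.004], [-0.998, -0.068, 0.002], [-0.002, -0.004, -1.0]]
wrist_force: [0.1, -1.1, 0.6]
gripper_width: 0.404
t 4.2 tcp [457.8  31.7 121.8] yaw_y 3.88 tilt [0.0036 0.002 ] F [ 0.1 -1.1  0.6] M [0.02 0.12 0.02] w 35.1 j [ 24.  12. -30.  -0. -47. -20.]
d mm [-0.8 -0.7 -1.8] units [-0.013 -0.012 -0.03 ] az units -0.008 tiltfix [-0.012  0.02   0.   ]
```

```bash
python3 -m inch '[{"jaw":255,"x":0,"y":0,"z":0,"ax":0,"ay":0,"az":0},{"jaw":255,"x":0,"y":0,"z":0,"ax":0,"ay":0,"az":0},{"jaw":255,"x":0,"y":0,"z":0,"ax":0,"ay":0,"az":0},{"jaw":255,"x":0,"y":0,"z":0,"ax":0,"ay":0,"az":0}]'
python3 -c "
from h import *
to(457,31,120,3.8)"
```

```text
time_s: 4.7
tcp_pos: [0.4578, 0.0317, 0.1218]
ee_rot: [[0.068, -0.998, 0.004], [-0.998, -0.068, 0.002], [-0.002, -0.004, -1.0]]
wrist_force: [-0.0, -0.6, -0.1]
gripper_width: 0.158
t 4.7 tcp [457.8  31.7 121.8] yaw_y 3.89 tilt [0.0036 0.002 ] F [-0.  -0.6 -0.1] M [ 0.05  0.09 -0.02] w 13.7 j [ 24.  12. -30.  -0. -47. -20.]
d mm [-0.8 -0.7 -1.8] units [-0.014 -0.012 -0.029] az units -0.009 tiltfix [-0.012  0.021  0.   ]
```

```bash
python3 -m inch '[{"jaw":255,"x":0,"y":0,"z":0.04,"ax":0,"ay":0,"az":0},{"jaw":255,"x":-0.01,"y":0.15,"z":0,"ax":0,"ay":0,"az":0},{"jaw":255,"x":-0.02,"y":0.3,"z":0,"ax":0,"ay":0,"az":0},{"jaw":255,"x":-0.02,"y":0.3,"z":0,"ax":0,"ay":0,"az":0},{"jaw":255,"x":0,"y":0,"z":0,"ax":0,"ay":0,"az":0}]'
python3 -c "
from h import *
to(457.8-.066*50,31.7+50,124,3.8)"
```

```text
time_s: 5.32
tcp_pos: [0.4535, 0.079, 0.1233]
ee_rot: [[0.066, -0.998, 0.001], [-0.998, -0.066, 0.002], [-0.002, -0.001, -1.0]]
wrist_force: [0.3, -0.1, -2.3]
gripper_width: 0.156
t 5.33 tcp [453.5  79.  123.3] yaw_y 3.79 tilt [0.0012 0.0023] F [ 0.3 -0.1 -2.3] M [0.14 0.11 0.04] w 13.6 j [ 30.  12. -30.  -0. -48. -26.]
d mm [1.  2.7 0.7] units [0.017 0.046 0.012] az units 0.001 tiltfix [-0.013  0.007  0.   ]
```

Free sliding, carrying its weight. Continue to about y=255.

```bash
python3 -m inch '[{"jaw":255,"x":0,"y":0.4,"z":0.005,"ax":0,"ay":0,"az":0},{"jaw":255,"x":-0.025,"y":0.4,"z":0,"ax":0,"ay":0,"az":0},{"jaw":255,"x":-0.025,"y":0.4,"z":0,"ax":0,"ay":0,"az":0},{"jaw":255,"x":0,"y":0,"z":0,"ax":0,"ay":0,"az":0}]'
python3 -c "
from h import *
to(457.8-.066*125,31.7+125,124,3.8)"
```

```text
time_s: 5.82
tcp_pos: [0.4495, 0.1521, 0.123]
ee_rot: [[0.065, -0.998, -0.0], [-0.998, -0.065, 0.002], [-0.002, 0.0, -1.0]]
wrist_force: [-1.1, 0.0, -1.8]
gripper_width: 0.163
t 5.83 tcp [449.5 152.1 123. ] yaw_y 3.73 tilt [-0.0004  0.0016] F [-1.1  0.  -1.8] M [ 0.08  0.11 -0.05] w 14.1 j [ 38.  13. -28.  -0. -48. -35.]
d mm [0.  4.6 1. ] units [0.    0.076 0.017] az units 0.007 tiltfix [-0.009 -0.002 -0.   ]
```

```bash
python3 -m inch '[{"jaw":255,"x":-0.02,"y":0.4,"z":0.01,"ax":0,"ay":0,"az":0},{"jaw":255,"x":-0.025,"y":0.4,"z":0,"ax":0,"ay":0,"az":0},{"jaw":255,"x":-0.025,"y":0.4,"z":0,"ax":0,"ay":0,"az":0},{"jaw":255,"x":-0.025,"y":0.4,"z":0,"ax":0,"ay":0,"az":0},{"jaw":255,"x":0,"y":0,"z":0,"ax":0,"ay":0,"az":0}]'
python3 -c "
from h import *
to(457.8-.066*220,31.7+220,124,3.8)"
```

```text
time_s: 6.45
tcp_pos: [0.4426, 0.2461, 0.1226]
ee_rot: [[0.061, -0.998, -0.004], [-0.998, -0.061, -0.001], [0.001, 0.004, -1.0]]
wrist_force: [0.2, 0.0, -1.5]
gripper_width: 0.159
t 6.45 tcp [442.6 246.1 122.6] yaw_y 3.48 tilt [-0.0041 -0.0014] F [ 0.2  0.  -1.5] M [ 0.11  0.13 -0.04] w 13.8 j [ 47.  17. -24.  -0. -50. -44.]
d mm [0.6 5.6 1.4] units [0.011 0.093 0.023] az units 0.032 tiltfix [ 0.008 -0.023  0.   ]
```

```bash
python3 -m inch '[{"jaw":255,"x":0,"y":0.3,"z":0,"ax":0,"ay":0,"az":0},{"jaw":255,"x":0,"y":0,"z":0,"ax":0,"ay":0,"az":0}]'
python3 -c "
from h import *
st()
im=avg('side',2); save(im,'pics/s2.png',(180,110,330,260),4); im=avg('top',2); save(im,'pics/t2.png',(150,110,330,240),4)
"
```

```text
time_s: 6.7
tcp_pos: [0.4426, 0.2632, 0.1223]
ee_rot: [[0.059, -0.998, -0.005], [-0.998, -0.059, -0.002], [0.002, 0.005, -1.0]]
wrist_force: [0.6, 0.2, -1.8]
gripper_width: 0.157
t 6.7 tcp [442.6 263.2 122.3] yaw_y 3.38 tilt [-0.0051 -0.0023] F [ 0.6  0.2 -1.8] M [0.15 0.13 0.03] w 13.7 j [ 49.  17. -23.  -0. -50. -45.]
```

View pics/s2.png

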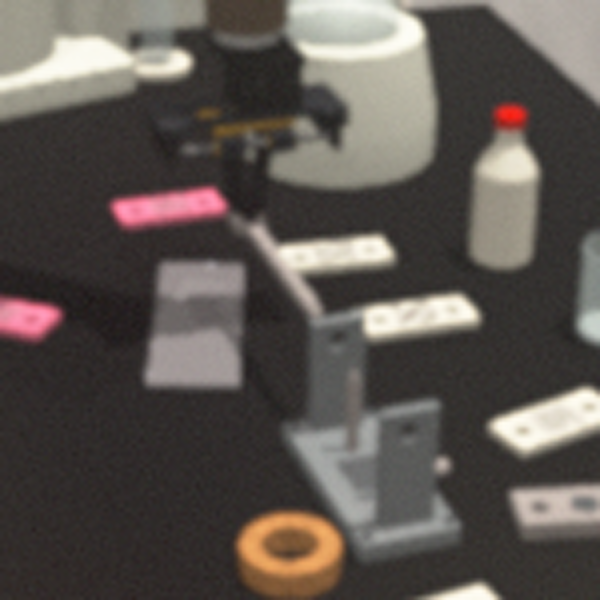

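View pics/t2.png

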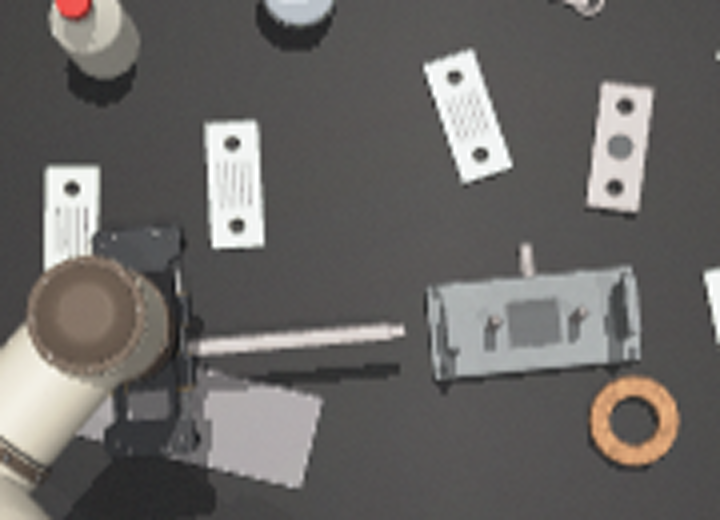

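```bash
python3 -m inch '[{"jaw":255,"x":-0.1,"y":0.4,"z":0,"ax":0,"ay":0,"az":-0.4},{"jaw":255,"x":-0.1,"y":0.4,"z":-0.2,"ax":0,"ay":0,"az":-0.4},{"jaw":255,"x":-0.1,"y":0.4,"z":-0.3,"ax":0,"ay":0,"az":-0.4},{"jaw":255,"x":-0.1,"y":0.3,"z":-0.3,"ax":0,"ay":0,"az":-0.4},{"jaw":255,"x":-0.1,"y":0.1,"z":-0.2,"ax":0,"ay":0,"az":-0.2},{"jaw":255,"x":0,"y":0,"z":0,"ax":0,"ay":0,"az":0}]'
python3 -c "
from h import *
to(414,359,22,-14.9)
im=avg('top',2); np.save('t3.npy',im); save(im,'pics/t3.png',(255,165,315,215),13)"
```

```text
time_s: 7.65
tcp_pos: [0.4122, 0.3587, 0.0615]
ee_rot: [[-0.266, -0.964, -0.005], [-0.964, 0.266, -0.0], [0.002, 0.004, -1.0]]
wrist_force: [0.3, 0.6, -0.9]
gripper_width: 0.155
t 7.65 tcp [412.2 358.7  61.5] yaw_y 164.55 tilt [-0.0047 -0.0003] F [ 0.3  0.6 -0.9] M [ 0.06 -0.05  0.05] w 13.5 j [ 58.  24. -22.  -0. -44. -73.]
d mm [  1.8   0.3 -39.5] units [ 0.031  0.006 -0.658] az units 0.055 tiltfix [ 0.002 -0.027  0.   ]
```

View pics/t3.png

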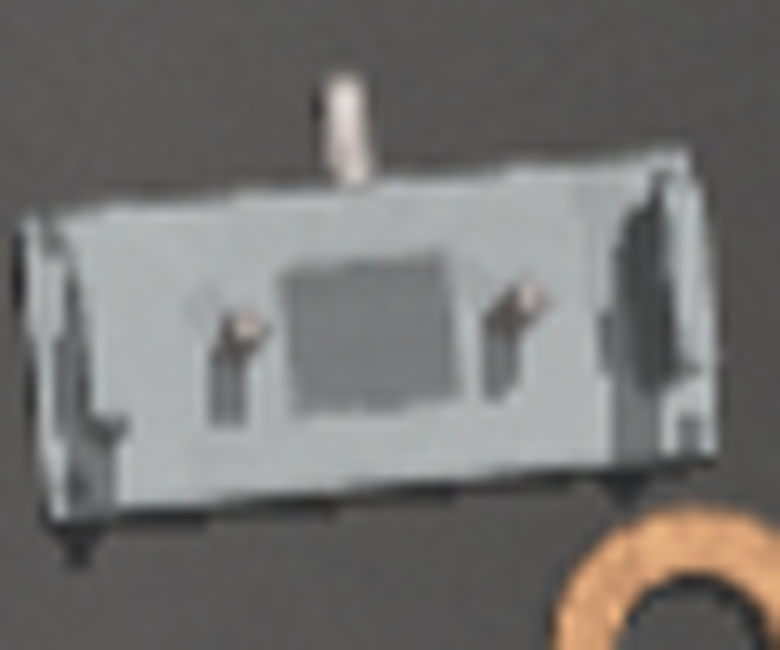

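```bash
python3 -m inch '[{"jaw":255,"x":0.03,"y":0,"z":-0.2,"ax":0,"ay":-0.03,"az":0.05},{"jaw":255,"x":0,"y":0,"z":-0.2,"ax":0,"ay":0,"az":0},{"jaw":255,"x":0,"y":0,"z":-0.2,"ax":0,"ay":0,"az":0},{"jaw":255,"x":0,"y":0,"z":0,"ax":0,"ay":0,"az":0}]'
python3 - <<'E'
from h import *
to(414,359,21,-14.9)
C=lambda x,y:(255+(x+.5)/13-.5,165+(y+.5)/13-.5)
r=ray('top',[C(246,324),C(528,295)],.099)[:,:2]*1000; d=r[0]-r[1]
print('pins',r.round(1),r.mean(0).round(1),np.linalg.norm(d),np.degrees(np.arctan2(-d[0],d[1])))
r=ray('top',[C(283,270),C(447,255),C(295,410),C(460,395)],.02)[:,:2]*1000; print('pad',r.round(1),r.mean(0))
b=ray('top',[C(25,215),C(685,152),C(55,517),C(716,462)],.02)[:,:2]*1000; print(b.round(1),b.mean(0))
E
```

```text
time_s: 8.25
tcp_pos: [0.4159, 0.3581, 0.0251]
ee_rot: [[-0.259, -0.966, 0.003], [-0.966, 0.259, 0.003], [-0.004, -0.003, -1.0]]
wrist_force: [1.0, -0.1, -2.1]
gripper_width: 0.162
t 8.25 tcp [415.9 358.1  25.1] yaw_y 165.0 tilt [0.0034 0.0029] F [ 1.  -0.1 -2.1] M [0.12 0.06 0.01] w 14.1 j [ 58.  28. -24.   0. -38. -73.]
d mm [-1.9  0.9 -4.1] units [-0.032  0.015 -0.069] az units 0.01 tiltfix [-0.017  0.02   0.   ]
pins [[ 462.4  -36.8]
 [ 468.5 -116.1]] [465.4 -76.5] 79.46754037848146 4.406828099324432
pad [[ 484.2  -51.9]
 [ 487.4 -100.3]
 [ 442.9  -54.2]
 [ 446.1 -102.8]] [465.17192676 -77.29987456]
[[ 502.4   23.5]
 [ 516.1 -171.4]
 [ 413.4   17. ]
 [ 424.4 -177.3]] [464.07605761 -77.04511394]
```

```bash
python3 -m inch '[{"jaw":255,"x":0,"y":0,"z":-0.07,"ax":0,"ay":0,"az":0},{"jaw":255,"x":0,"y":0,"z":-0.02,"ax":0,"ay":0,"az":0},{"jaw":255,"x":0,"y":0,"z":0,"ax":0,"ay":0,"az":0}]'
python3 -c "
from h import *
st()"
```

```text
time_s: 8.62
tcp_pos: [0.4165, 0.3585, 0.021]
ee_rot: [[-0.258, -0.966, 0.005], [-0.966, 0.258, 0.003], [-0.004, -0.004, -1.0]]
wrist_force: [-0.1, -0.6, -1.7]
gripper_width: 0.161
t 8.62 tcp [416.5 358.5  21. ] yaw_y 165.07 tilt [0.0045 0.0031] F [-0.1 -0.6 -1.7] M [ 0.02  0.09 -0.03] w 14.0 j [ 58.  28. -24.   0. -38. -73.]
```

```bash
python3 -m inch '[{"jaw":255,"x":0,"y":0,"z":-0.05,"ax":0,"ay":0,"az":0},{"jaw":120,"x":0,"y":0,"z":0,"ax":0,"ay":0,"az":0},{"jaw":120,"x":0,"y":0,"z":0,"ax":0,"ay":0,"az":0},{"jaw":120,"x":0,"y":0,"z":0,"ax":0,"ay":0,"az":0},{"jaw":120,"x":0,"y":0,"z":0,"ax":0,"ay":0,"az":0},{"jaw":120,"x":0,"y":0,"z":0,"ax":0,"ay":0,"az":0}]'
python3 -c "
from h import *
st()"
```

```text
time_s: 9.38
tcp_pos: [0.4173, 0.3596, 0.0212]
ee_rot: [[-0.256, -0.967, 0.007], [-0.967, 0.256, 0.004], [-0.006, -0.005, -1.0]]
wrist_force: [-0.5, -0.3, 0.2]
gripper_width: 0.516
t 9.38 tcp [417.3 359.6  21.2] yaw_y 165.18 tilt [0.0068 0.0045] F [-0.5 -0.3  0.2] M [-0.01  0.13  0.01] w 44.9 j [ 58.  28. -24.   0. -38. -73.]
```

```bash
python3 -m inch '[{"jaw":120,"x":0,"y":0,"z":0.6,"ax":0,"ay":0,"az":0},{"jaw":120,"x":0,"y":0,"z":0.8,"ax":0,"ay":0,"az":0},{"jaw":0,"x":0.5,"y":0,"z":0.3,"ax":0,"ay":0,"az":-1},{"jaw":0,"x":0.5,"y":0,"z":0,"ax":0,"ay":0,"az":-1},{"jaw":0,"x":0.5,"y":0,"z":0,"ax":0,"ay":0,"az":-1},{"jaw":0,"x":0.5,"y":0,"z":0,"ax":0,"ay":0,"az":-1},{"jaw":0,"x":0.3,"y":0,"z":0,"ax":0,"ay":0,"az":-1},{"jaw":0,"x":0.1,"y":0,"z":0,"ax":0,"ay":0,"az":-1},{"jaw":0,"x":0.1,"y":0,"z":0,"ax":0,"ay":0,"az":-1},{"jaw":0,"x":0,"y":0,"z":0,"ax":0,"ay":0,"az":-0.7},{"jaw":0,"x":0,"y":0,"z":0,"ax":0,"ay":0,"az":0}]'
python3 -c "
from h import *
to(567.2,364.6,80,88.6)
im=avg('top',2); np.save('t4.npy',im); save(im,'pics/t4.png',(100,110,330,240),3.4)"
```

```text
time_s: 10.75
tcp_pos: [0.5712, 0.3574, 0.1233]
ee_rot: [[-0.997, 0.076, 0.001], [0.076, 0.997, -0.005], [-0.002, -0.005, -1.0]]
wrist_force: [0.5, -0.7, -0.1]
gripper_width: 1.002
t 10.75 tcp [571.2 357.4 123.3] yaw_y 85.67 tilt [ 0.0014 -0.005 ] F [ 0.5 -0.7 -0.1] M [-0.   -0.01 -0.01] w 87.2 j [  46.   31.    0.    0.  -59. -140.]
d mm [ -4.    7.2 -43.3] units [-0.067  0.119 -0.722] az units 0.293 tiltfix [0.028 0.008 0.   ]
```

View pics/t4.png

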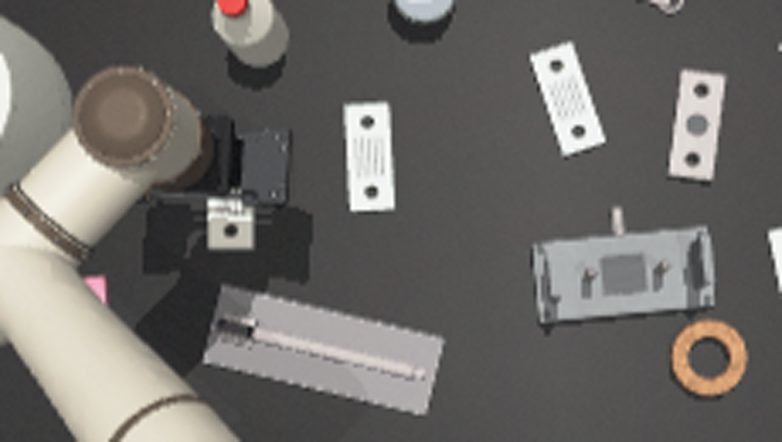

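```bash
python3 -m inch '[{"jaw":0,"x":-0.07,"y":0.12,"z":-0.3,"ax":0.03,"ay":0,"az":0.29},{"jaw":0,"x":0,"y":0,"z":-0.4,"ax":0,"ay":0,"az":0},{"jaw":0,"x":0,"y":0,"z":-0.4,"ax":0,"ay":0,"az":0},{"jaw":0,"x":0,"y":0,"z":0,"ax":0,"ay":0,"az":0}]'
python3 -c "
from h import *
to(567.2,364.6,3,88.6)"
```

```text
time_s: 11.35
tcp_pos: [0.5667, 0.3653, 0.0568]
ee_rot: [[-1.0, 0.015, 0.003], [0.015, 1.0, 0.002], [-0.003, 0.002, -1.0]]
wrist_force: [0.5, -0.5, 1.1]
gripper_width: 1.002
t 11.35 tcp [566.7 365.3  56.8] yaw_y 89.13 tilt [0.0031 0.0018] F [ 0.5 -0.5  1.1] M [-0.06 -0.02 -0.  ] w 87.1 j [  47.   35.   -3.    0.  -52. -137.]
d mm [  0.5  -0.7 -53.8] units [ 0.009 -0.012 -0.897] az units -0.053 tiltfix [-0.01   0.018  0.   ]
```

```bash
python3 -m inch '[{"jaw":0,"x":0,"y":0,"z":-0.4,"ax":0,"ay":0,"az":-0.05},{"jaw":0,"x":0,"y":0,"z":-0.4,"ax":0,"ay":0,"az":0},{"jaw":0,"x":0,"y":0,"z":0,"ax":0,"ay":0,"az":0}]'
python3 -c "
from h import *
to(567.2,364.6,3,88.6)"
```

```text
time_s: 11.72
tcp_pos: [0.5688, 0.3671, 0.0121]
ee_rot: [[-1.0, 0.02, 0.009], [0.02, 1.0, 0.006], [-0.009, 0.006, -1.0]]
wrist_force: [-0.1, 0.1, -0.3]
gripper_width: 0.997
t 11.72 tcp [568.8 367.1  12.1] yaw_y 88.86 tilt [0.0086 0.0055] F [-0.1  0.1 -0.3] M [-0.04 -0.02  0.03] w 86.8 j [  47.   38.   -5.    0.  -46. -138.]
d mm [-1.6 -2.5 -9.1] units [-0.026 -0.042 -0.152] az units -0.026 tiltfix [-0.032  0.05   0.   ]
```

```bash
python3 -m inch '[{"jaw":0,"x":-0.03,"y":-0.04,"z":-0.14,"ax":-0.03,"ay":0.05,"az":-0.03},{"jaw":0,"x":0,"y":0,"z":-0.02,"ax":0,"ay":0,"az":0},{"jaw":0,"x":0,"y":0,"z":0,"ax":0,"ay":0,"az":0}]'
python3 -c "
from h import *
to(567.2,364.6,3,88.6)"
```

```text
time_s: 12.1
tcp_pos: [0.5688, 0.3662, 0.006]
ee_rot: [[-1.0, 0.024, 0.004], [0.024, 1.0, 0.004], [-0.004, 0.004, -1.0]]
wrist_force: [-0.7, -0.3, 0.3]
gripper_width: 0.999
t 12.1 tcp [568.8 366.2   6. ] yaw_y 88.62 tilt [0.0043 0.0039] F [-0.7 -0.3  0.3] M [-0.04  0.02  0.01] w 86.9 j [  46.   38.   -5.    0.  -46. -138.]
d mm [-1.6 -1.6 -3. ] units [-0.026 -0.027 -0.05 ] az units -0.002 tiltfix [-0.022  0.024  0.   ]
```

```bash
python3 -m inch '[{"jaw":0,"x":-0.05,"y":-0.05,"z":-0.06,"ax":-0.03,"ay":0.04,"az":0},{"jaw":0,"x":0,"y":0,"z":-0.02,"ax":0,"ay":0,"az":0}]'
python3 -c "
from h import *
to(567.2,364.6,3,88.6)"
```

```text
time_s: 12.35
tcp_pos: [0.5659, 0.3633, 0.0019]
ee_rot: [[-1.0, 0.024, -0.002], [0.024, 1.0, -0.001], [0.002, -0.001, -1.0]]
wrist_force: [-0.2, 0.6, 0.1]
gripper_width: 0.996
t 12.35 tcp [565.9 363.3   1.9] yaw_y 88.63 tilt [-0.0021 -0.0007] F [-0.2  0.6  0.1] M [-0.02 -0.    0.01] w 86.6 j [  46.   39.   -6.   -0.  -46. -138.]
d mm [1.3 1.3 1.1] units [0.022 0.021 0.018] az units -0.003 tiltfix [ 0.004 -0.012  0.   ]
```

```bash
python3 -m inch '[{"jaw":255,"x":0,"y":0,"z":0,"ax":0,"ay":0,"az":0},{"jaw":255,"x":0.02,"y":0,"z":0.02,"ax":0,"ay":0,"az":0},{"jaw":255,"x":0,"y":0,"z":0,"ax":0,"ay":0,"az":0},{"jaw":255,"x":0,"y":0,"z":0,"ax":0,"ay":0,"az":0},{"jaw":255,"x":0,"y":0,"z":0,"ax":0,"ay":0,"az":0},{"jaw":255,"x":0,"y":0,"z":0,"ax":0,"ay":0,"az":0},{"jaw":255,"x":0,"y":0,"z":0,"ax":0,"ay":0,"az":0}]'
python3 -c "
from h import *
to(567.2,364.6,3,88.6)"
```

```text
time_s: 13.22
tcp_pos: [0.5673, 0.3634, 0.0033]
ee_rot: [[-1.0, 0.024, -0.002], [0.024, 1.0, -0.001], [0.002, -0.001, -1.0]]
wrist_force: [-0.2, 0.3, 0.5]
gripper_width: 0.572
t 13.22 tcp [567.3 363.4   3.3] yaw_y 88.63 tilt [-0.0018 -0.0005] F [-0.2  0.3  0.5] M [-0.02 -0.05  0.01] w 49.7 j [  46.   38.   -5.   -0.  -46. -138.]
d mm [-0.1  1.2 -0.3] units [-0.002  0.02  -0.005] az units -0.003 tiltfix [ 0.003 -0.011  0.   ]
```

```bash
python3 -m inch '[{"jaw":255,"x":0,"y":0,"z":0.5,"ax":0,"ay":0,"az":0},{"jaw":255,"x":0,"y":0,"z":0.8,"ax":0,"ay":0,"az":0},{"jaw":255,"x":-0.15,"y":-0.5,"z":0.8,"ax":0,"ay":0,"az":0.7},{"jaw":255,"x":-0.15,"y":-0.8,"z":0.5,"ax":0,"ay":0,"az":0.9},{"jaw":255,"x":-0.2,"y":-0.8,"z":0,"ax":0,"ay":0,"az":0.9},{"jaw":255,"x":-0.2,"y":-0.8,"z":0,"ax":0,"ay":0,"az":0.9},{"jaw":255,"x":-0.2,"y":-0.8,"z":0,"ax":0,"ay":0,"az":0.9},{"jaw":255,"x":-0.2,"y":-0.8,"z":0,"ax":0,"ay":0,"az":0.9},{"jaw":255,"x":-0.2,"y":-0.8,"z":0,"ax":0,"ay":0,"az":0.9},{"jaw":255,"x":-0.2,"y":-0.8,"z":0,"ax":0,"ay":0,"az":0.9},{"jaw":255,"x":0,"y":-0.3,"z":0,"ax":0,"ay":0,"az":0.9},{"jaw":255,"x":0,"y":0,"z":0,"ax":0,"ay":0,"az":0}]'
python3 -c "
from h import *
to(465.2,-76.9,150,3.9)"
```

```text
time_s: 14.72
tcp_pos: [0.4691, -0.0328, 0.1612]
ee_rot: [[-0.17, -0.985, 0.005], [-0.985, 0.17, -0.002], [0.001, -0.006, -1.0]]
wrist_force: [0.5, -0.6, -1.1]
gripper_width: 0.569
t 14.72 tcp [469.1 -32.8 161.2] yaw_y 170.23 tilt [ 0.0054 -0.0019] F [ 0.5 -0.6 -1.1] M [-0.01  0.05  0.01] w 49.5 j [ 16.  10. -26.   0. -53. -26.]
d mm [ -3.9 -44.1 -11.2] units [-0.064 -0.734 -0.187] az units 1.367 tiltfix [0.011 0.031 0.   ]
```

```bash
python3 -m inch '[{"jaw":255,"x":-0.03,"y":-0.4,"z":0,"ax":0.01,"ay":0.03,"az":0.7},{"jaw":255,"x":-0.03,"y":-0.36,"z":-0.1,"ax":0,"ay":0,"az":0.7},{"jaw":255,"x":0,"y":0,"z":0,"ax":0,"ay":0,"az":0}]'
python3 -c "
from h import *
to(465.2,-76.9,140,3.9)"
```

```text
time_s: 15.1
tcp_pos: [0.4656, -0.0777, 0.155]
ee_rot: [[0.076, -0.997, 0.0], [-0.997, -0.076, 0.001], [-0.001, -0.0, -1.0]]
wrist_force: [0.3, 0.7, -1.0]
gripper_width: 0.568
t 15.1 tcp [465.6 -77.7 155. ] yaw_y 4.35 tilt [0.0002 0.001 ] F [ 0.3  0.7 -1. ] M [0.05 0.1  0.03] w 49.4 j [ 10.  11. -26.  -0. -53.  -6.]
d mm [ -0.4   0.8 -15. ] units [-0.007  0.014 -0.251] az units -0.045 tiltfix [-0.006  0.001  0.   ]
```

```bash
python3 -m inch '[{"jaw":255,"x":0,"y":0,"z":-0.3,"ax":0,"ay":0,"az":-0.05},{"jaw":255,"x":0,"y":0,"z":-0.2,"ax":0,"ay":0,"az":0},{"jaw":255,"x":0,"y":0,"z":0,"ax":0,"ay":0,"az":0}]'
python3 -c "
from h import *
to(465.2,-76.9,110,3.9)
im=avg('side',3); save(im,'pics/s5.png',(230,160,340,270),5.4);im=avg('top',3); save(im,'pics/t5.png',(230,140,340,240),5.4)"
```

```text
time_s: 15.48
tcp_pos: [0.4669, -0.0754, 0.1249]
ee_rot: [[0.063, -0.998, 0.002], [-0.998, -0.063, 0.001], [-0.001, -0.002, -1.0]]
wrist_force: [0.6, -0.1, -0.5]
gripper_width: 0.567
t 15.47 tcp [466.9 -75.4 124.9] yaw_y 3.61 tilt [0.0023 0.0014] F [ 0.6 -0.1 -0.5] M [-0.01  0.11  0.02] w 49.3 j [ 11.  13. -28.  -0. -48.  -7.]
d mm [ -1.7  -1.5 -14.9] units [-0.028 -0.026 -0.248] az units 0.029 tiltfix [-0.008  0.013  0.   ]
```

View pics/s5.png

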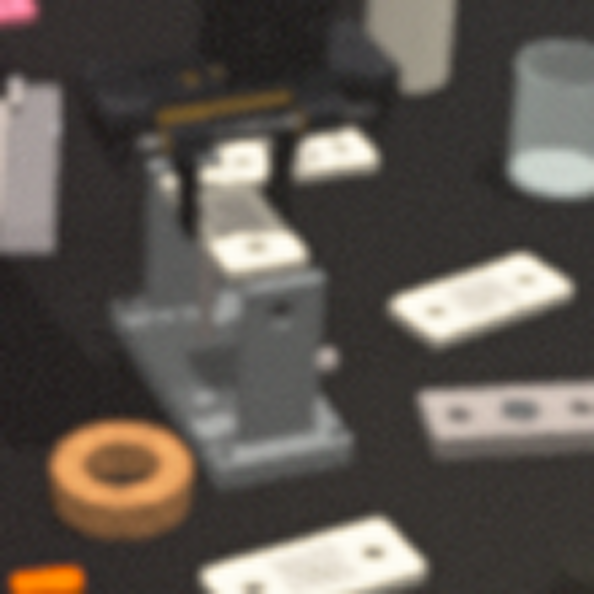

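View pics/t5.png

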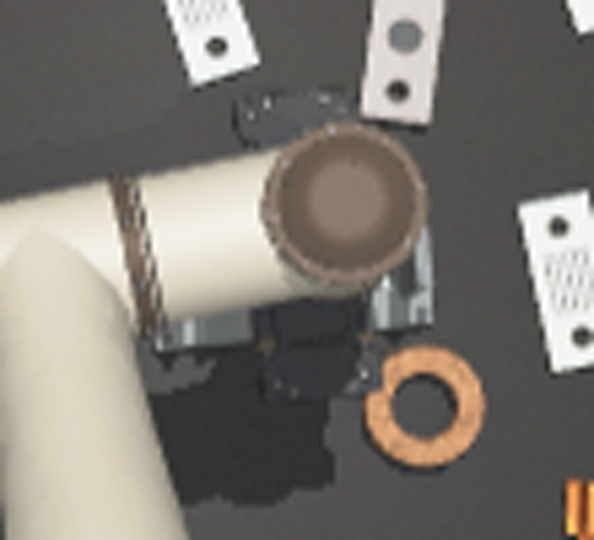

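```bash
python3 - <<'E'
from h import *
r=ray('side',(230+258.5/5.4-.5,160+246.5/5.4-.5),.1316)[0]*1000
print(r.round(1)); a=np.radians(93.6)
print(np.array([466.9,-75.4])-40*np.array([np.cos(a),np.sin(a)]))
to(465.2,-76.9,110,3.9)
E
```

```text
[ 472.3 -113.1  131.6]
[ 469.41162078 -115.32106914]
t 15.78 tcp [467.5 -75.8 126. ] yaw_y 3.62 tilt [0.0051 0.0018] F [ 0.9  0.1 -0.4] M [0.04 0.15 0.04] w 49.4 j [ 10.  13. -28.  -0. -48.  -7.]
d mm [ -2.3  -1.1 -16. ] units [-0.039 -0.018 -0.267] az units 0.028 tiltfix [-0.01   0.029  0.   ]
```

```bash
python3 -m inch '[{"jaw":255,"x":-0.05,"y":-0.03,"z":-0.12,"ax":-0.01,"ay":0.04,"az":0.03},{"jaw":255,"x":0,"y":0,"z":-0.1,"ax":0,"ay":0,"az":0}]'
python3 -c "
from h import *
to(465.2,-76.9,103,3.9)"
```

```text
time_s: 16.02
tcp_pos: [0.4647, -0.0778, 0.1128]
ee_rot: [[0.068, -0.998, -0.0], [-0.998, -0.068, 0.0], [-0.0, 0.0, -1.0]]
wrist_force: [-0.4, -0.7, -0.7]
gripper_width: 0.568
t 16.02 tcp [464.7 -77.8 112.8] yaw_y 3.92 tilt [-0.0005  0.0003] F [-0.4 -0.7 -0.7] M [ 0.03  0.12 -0.01] w 49.4 j [ 10.  14. -29.  -0. -47.  -6.]
d mm [ 0.5  0.9 -9.8] units [ 0.008  0.014 -0.164] az units -0.002 tiltfix [-0.002 -0.003 -0.   ]
```

```bash
python3 -m inch '[{"jaw":255,"x":0.01,"y":0.015,"z":-0.12,"ax":0,"ay":0,"az":0},{"jaw":255,"x":-0.01,"y":0,"z":-0.12,"ax":0,"ay":0,"az":0}]'
python3 -c "
from h import *
to(465.2,-76.9,97,3.9)"
```

```text
time_s: 16.27
tcp_pos: [0.4646, -0.0769, 0.0973]
ee_rot: [[0.068, -0.998, -0.001], [-0.998, -0.068, 0.0], [-0.0, 0.001, -1.0]]
wrist_force: [-0.6, -1.1, -1.5]
gripper_width: 0.568
t 16.27 tcp [464.6 -76.9  97.3] yaw_y 3.9 tilt [-0.0008  0.0002] F [-0.6 -1.1 -1.5] M [0.09 0.07 0.  ] w 49.5 j [ 10.  15. -30.  -0. -44.  -6.]
d mm [ 0.6  0.  -0.3] units [ 0.01   0.    -0.004] az units -0.0 tiltfix [-0.001 -0.005 -0.   ]
```

```bash
python3 -m inch '[{"jaw":255,"x":0,"y":0,"z":-0.12,"ax":0,"ay":0,"az":0},{"jaw":255,"x":0,"y":0,"z":-0.12,"ax":0,"ay":0,"az":0}]'
python3 -c "
from h import *
to(465.2,-76.9,80,3.9)"
```

```text
time_s: 16.52
tcp_pos: [0.4644, -0.0769, 0.0816]
ee_rot: [[0.068, -0.998, -0.001], [-0.998, -0.068, 0.0], [-0.0, 0.001, -1.0]]
wrist_force: [-1.6, -0.9, -1.2]
gripper_width: 0.563
t 16.52 tcp [464.4 -76.9  81.6] yaw_y 3.9 tilt [-0.0015  0.0001] F [-1.6 -0.9 -1.2] M [0.05 0.07 0.03] w 49.0 j [ 10.  17. -31.  -0. -42.  -6.]
d mm [ 0.8  0.  -1.6] units [ 0.013  0.001 -0.026] az units 0.0 tiltfix [-0.001 -0.009 -0.   ]
```

Threaded without contact. Go on down to TCP z ≈ 25.

```bash
python3 -m inch '[{"jaw":255,"x":0.01,"y":0,"z":-0.14,"ax":0,"ay":0,"az":0},{"jaw":255,"x":0.01,"y":0,"z":-0.14,"ax":0,"ay":0,"az":0},{"jaw":255,"x":0,"y":0,"z":-0.14,"ax":0,"ay":0,"az":0},{"jaw":255,"x":0,"y":0,"z":-0.14,"ax":0,"ay":0,"az":0},{"jaw":255,"x":0,"y":0,"z":-0.14,"ax":0,"ay":0,"az":0}]'
python3 -c "
from h import *
to(465.2,-76.9,24,3.9)"
```

```text
time_s: 17.15
tcp_pos: [0.4659, -0.077, 0.0365]
ee_rot: [[0.068, -0.998, -0.001], [-0.998, -0.068, 0.0], [-0.0, 0.001, -1.0]]
wrist_force: [-0.2, -0.2, -0.3]
gripper_width: 0.566
t 17.15 tcp [465.9 -77.   36.5] yaw_y 3.91 tilt [-0.0014  0.    ] F [-0.2 -0.2 -0.3] M [0.03 0.15 0.01] w 49.3 j [ 10.  21. -34.  -0. -35.  -6.]
d mm [ -0.7   0.1 -12.5] units [-0.012  0.001 -0.209] az units -0.001 tiltfix [-0.    -0.008 -0.   ]
```

```bash
python3 -m inch '[{"jaw":255,"x":-0.01,"y":0,"z":-0.12,"ax":0,"ay":0,"az":0},{"jaw":255,"x":0,"y":0,"z":-0.08,"ax":0,"ay":0,"az":0},{"jaw":255,"x":0,"y":0,"z":0,"ax":0,"ay":0,"az":0}]'
python3 -c "
from h import *
to(465.2,-76.9,24,3.9)"
```

```text
time_s: 17.52
tcp_pos: [0.4652, -0.0769, 0.0232]
ee_rot: [[0.068, -0.998, -0.002], [-0.998, -0.068, -0.0], [0.0, 0.002, -1.0]]
wrist_force: [-0.1, -0.3, 0.1]
gripper_width: 0.574
t 17.52 tcp [465.2 -76.9  23.2] yaw_y 3.92 tilt [-0.0022 -0.0002] F [-0.1 -0.3  0.1] M [-0.03  0.14 -0.02] w 49.9 j [ 10.  22. -35.  -0. -33.  -6.]
d mm [0.  0.  0.8] units [0.    0.001 0.013] az units -0.002 tiltfix [ 0.001 -0.012  0.   ]
```

```bash
python3 -m inch '[{"jaw":60,"x":0,"y":0,"z":0,"ax":0,"ay":0,"az":0},{"jaw":60,"x":0,"y":0,"z":0,"ax":0,"ay":0,"az":0},{"jaw":60,"x":0,"y":0,"z":0,"ax":0,"ay":0,"az":0},{"jaw":60,"x":0,"y":0,"z":0.5,"ax":0,"ay":0,"az":0},{"jaw":60,"x":0,"y":0,"z":0.9,"ax":0,"ay":0,"az":0},{"jaw":60,"x":0,"y":0,"z":0.9,"ax":0,"ay":0,"az":0},{"jaw":60,"x":0.2,"y":0.3,"z":0.5,"ax":0,"ay":0,"az":0}]'
python3 -c "
from h import *
to(606.7,207.1,100,92)
im=avg('side',3); save(im,'pics/s6.png',(230,160,340,270),5.4)"
```

```text
time_s: 18.4
tcp_pos: [0.4747, -0.0597, 0.1948]
ee_rot: [[0.067, -0.998, -0.007], [-0.998, -0.067, -0.001], [0.001, 0.007, -1.0]]
wrist_force: [0.5, -0.6, -0.9]
gripper_width: 0.763
t 18.4 tcp [474.7 -59.7 194.8] yaw_y 3.82 tilt [-0.007 -0.001] F [ 0.5 -0.6 -0.9] M [0.03 0.04 0.02] w 66.4 j [ 12.   9. -22.  -0. -59.  -8.]
d mm [132.  266.8 -94.8] units [ 2.2    4.447 -1.58 ] az units 8.818 tiltfix [ 0.006 -0.04   0.   ]
```

View pics/s6.png

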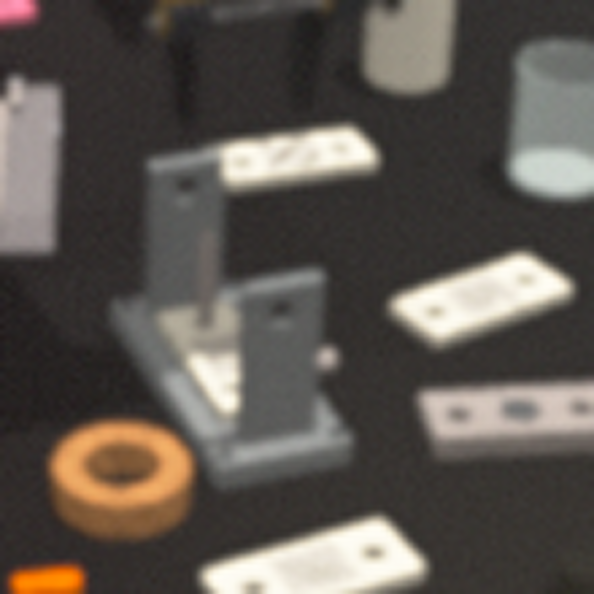

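```bash
python3 -m inch '[{"jaw":0,"x":0.25,"y":0.5,"z":0,"ax":0,"ay":-0.04,"az":0.95},{"jaw":0,"x":0.25,"y":0.5,"z":0,"ax":0,"ay":0,"az":0.95},{"jaw":0,"x":0.25,"y":0.5,"z":0,"ax":0,"ay":0,"az":0.95},{"jaw":0,"x":0.25,"y":0.5,"z":-0.2,"ax":0,"ay":0,"az":0.95},{"jaw":0,"x":0.25,"y":0.5,"z":-0.2,"ax":0,"ay":0,"az":0.95},{"jaw":0,"x":0.25,"y":0.5,"z":-0.3,"ax":0,"ay":0,"az":0.95},{"jaw":0,"x":0.25,"y":0.5,"z":-0.3,"ax":0,"ay":0,"az":0.95},{"jaw":0,"x":0.25,"y":0.5,"z":-0.3,"ax":0,"ay":0,"az":0.95},{"jaw":0,"x":0.25,"y":0.5,"z":-0.3,"ax":0,"ay":0,"az":0.95},{"jaw":0,"x":0,"y":0,"z":0,"ax":0,"ay":0,"az":0.5},{"jaw":0,"x":0,"y":0,"z":0,"ax":0,"ay":0,"az":0}]'
python3 -c "
from h import *
to(606.7,207.1,40,92)
im=avg('top',2); plates(im)"
```

```text
time_s: 19.92
tcp_pos: [0.6016, 0.2125, 0.0756]
ee_rot: [[0.992, 0.123, -0.021], [0.123, -0.992, -0.024], [-0.023, 0.022, -0.999]]
wrist_force: [0.3, -0.7, 0.2]
gripper_width: 1.002
t 19.93 tcp [601.6 212.5  75.6] yaw_y 97.09 tilt [-0.0205 -0.0243] F [ 0.3 -0.7  0.2] M [-0.03  0.05 -0.02] w 87.2 j [ 34.  31.  -7.   1. -53.  63.]
d mm [  5.1  -5.4 -35.6] units [ 0.084 -0.09  -0.593] az units -0.509 tiltfix [ 0.139 -0.117  0.   ]
px [124.7 207.2] rect [416.6 529.1] cen [416.5 529.2] dim [120.9  50.8] yaw 3.9 holes [[376.6, 526.1], [456.4, 531.4]] hmid [416.5 528.7]
px [  6.1 188.6] rect [500.  974.6] cen [499.5 979. ] dim [91.4 61.8] yaw 0.9 holes [] hmid 
px [335.2 191.7] rect [ 455.2 -277.9] cen [ 455.2 -278.1] dim [124.7  54.4] yaw 10.0 holes [[415.3, -285.0], [494.2, -271.2]] hmid [ 454.8 -278.1]
px [376.1 187.5] rect [ 466.7 -436.8] cen [ 466.7 -436.6] dim [ 54.2 125.3] yaw -12.4 holes [[427.3, -428.2], [505.9, -444.9]] hmid [ 466.6 -436.5]
px [171.2 149.7] rect [636.7 346.3] cen [632.9 349.3] dim [101.2 112.3] yaw -54.7 holes [] hmid 
px [304.6 146.2] rect [ 634.4 -166.3] cen [ 634.6 -166.4] dim [ 53.1 124.5] yaw -9.2 holes [[594.8, -160.0], [633.6, -159.2], [636.4, -169.9], [673.9, -172.8]] hmid [ 634.7 -165.5]
px [266.4 138.6] rect [668.2 -19.6] cen [668.2 -19.8] dim [126.3  54.5] yaw 16.9 holes [[630.2, -31.2], [706.6, -8.0]] hmid [668.4 -19.6]
px [344.3 130.4] rect [ 692.6 -322.7] cen [ 693. -323.] dim [100.8  99.9] yaw 16.4 holes [[692.8, -323.1]] hmid [ 692.8 -323.1]
px [278.7 104.6] rect [799.8 -79.6] cen [798.2 -79.3] dim [159.3  39.9] yaw 75.6 holes [[781.2, -144.9]] hmid [ 781.2 -144.9]
px [222.9 101.7] rect [810.8 146.2] cen [801.2 142.1] dim [81.8 97.2] yaw -1.3 holes [] hmid 
px [234.4  64.9] rect [955.8 101. ] cen [948.1 100.1] dim [127.4 143.3] yaw -89.6 holes [[929.7, 123.2], [929.0, 93.5]] hmid [929.3 108.4]
```

```bash
python3 -m inch '[{"jaw":0,"x":0.08,"y":-0.09,"z":0,"ax":0.14,"ay":-0.12,"az":-0.5},{"jaw":0,"x":0,"y":0,"z":-0.4,"ax":0,"ay":0,"az":0},{"jaw":0,"x":0,"y":0,"z":-0.3,"ax":0,"ay":0,"az":0},{"jaw":0,"x":0,"y":0,"z":0,"ax":0,"ay":0,"az":0}]'
python3 -c "
from h import *
to(606.8,207,3.5,92)
im=avg('side',2);save(im,'pics/s7.png',(200,130,340,230),5)"
```

```text
time_s: 20.52
tcp_pos: [0.6065, 0.2045, 0.0347]
ee_rot: [[1.0, 0.025, 0.002], [0.025, -1.0, 0.003], [0.002, -0.003, -1.0]]
wrist_force: [-0.2, 0.6, 0.3]
gripper_width: 1.0
t 20.52 tcp [606.5 204.5  34.7] yaw_y 91.43 tilt [0.0023 0.0035] F [-0.2  0.6  0.3] M [-0.09  0.17 -0.08] w 87.0 j [ 33.  34. -10.  -0. -46.  58.]
d mm [  0.3   2.5 -31.2] units [ 0.005  0.042 -0.52 ] az units 0.057 tiltfix [-0.02   0.013  0.   ]
```

View pics/s7.png

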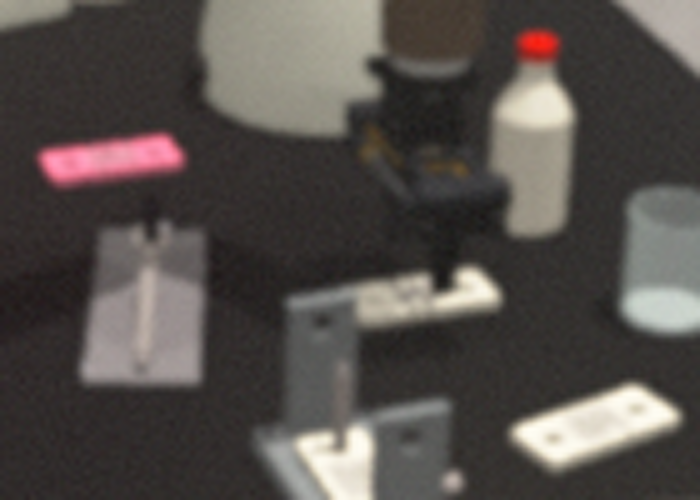

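Plate 2 still there between the fingers (crop 430,295); bar on mat. Descend.

```bash
python3 -m inch '[{"jaw":0,"x":0,"y":0.03,"z":-0.3,"ax":-0.02,"ay":0.01,"az":0.05},{"jaw":0,"x":0,"y":0,"z":-0.2,"ax":0,"ay":0,"az":0},{"jaw":0,"x":0,"y":0,"z":0,"ax":0,"ay":0,"az":0}]'
python3 -c "
from h import *
to(606.8,207,3.5,92)"
```

```text
time_s: 21.0
tcp_pos: [0.6083, 0.2076, 0.0058]
ee_rot: [[0.999, 0.035, 0.006], [0.035, -0.999, 0.003], [0.006, -0.002, -1.0]]
wrist_force: [0.7, 0.6, 0.7]
gripper_width: 1.001
t 21.0 tcp [608.3 207.6   5.8] yaw_y 91.99 tilt [0.0057 0.0027] F [0.7 0.6 0.7] M [-0.08  0.14 -0.04] w 87.1 j [ 33.  36. -11.   0. -43.  59.]
d mm [-1.5 -0.6 -2.3] units [-0.026 -0.009 -0.038] az units 0.001 tiltfix [-0.015  0.033  0.   ]
```

```bash
python3 -m inch '[{"jaw":0,"x":-0.03,"y":-0.01,"z":-0.04,"ax":-0.015,"ay":0.03,"az":0},{"jaw":255,"x":0,"y":0,"z":0,"ax":0,"ay":0,"az":0},{"jaw":255,"x":0,"y":0,"z":0,"ax":0,"ay":0,"az":0},{"jaw":255,"x":0,"y":0,"z":0,"ax":0,"ay":0,"az":0}]'
python3 -c "
from h import *
to(606.8,207,3.5,92)"
```

```text
time_s: 21.5
tcp_pos: [0.607, 0.2073, 0.0039]
ee_rot: [[0.999, 0.035, 0.001], [0.035, -0.999, 0.0], [0.001, -0.0, -1.0]]
wrist_force: [-0.0, 0.5, 0.7]
gripper_width: 0.742
t 21.5 tcp [607.  207.3   3.9] yaw_y 92.01 tilt [0.0014 0.0004] F [-0.   0.5  0.7] M [-0.05  0.19 -0.04] w 64.5 j [ 33.  36. -11.   0. -43.  59.]
d mm [-0.2 -0.3 -0.4] units [-0.003 -0.005 -0.006] az units -0.001 tiltfix [-0.002  0.008  0.   ]
```

```bash
python3 -m inch '[{"jaw":255,"x":0,"y":0,"z":0,"ax":0,"ay":0,"az":0},{"jaw":255,"x":0,"y":0,"z":0,"ax":0,"ay":0,"az":0},{"jaw":255,"x":0,"y":0,"z":0,"ax":0,"ay":0,"az":0},{"jaw":255,"x":0,"y":0,"z":0,"ax":0,"ay":0,"az":0}]'
python3 -c "
from h import *
st()"
python3 -m inch '[{"jaw":255,"x":0,"y":0,"z":0.5,"ax":0,"ay":0,"az":0},{"jaw":255,"x":0,"y":0,"z":0.9,"ax":0,"ay":0,"az":0},{"jaw":255,"x":-0.2,"y":-0.4,"z":0.8,"ax":0,"ay":0,"az":-0.9},{"jaw":255,"x":-0.25,"y":-0.5,"z":0.7,"ax":0,"ay":0,"az":-0.9},{"jaw":255,"x":-0.25,"y":-0.5,"z":0,"ax":0,"ay":0,"az":-0.9},{"jaw":255,"x":-0.25,"y":-0.5,"z":0,"ax":0,"ay":0,"az":-0.9},{"jaw":255,"x":-0.25,"y":-0.5,"z":0,"ax":0,"ay":0,"az":-0.9},{"jaw":255,"x":-0.25,"y":-0.5,"z":0,"ax":0,"ay":0,"az":-0.9},{"jaw":255,"x":-0.25,"y":-0.5,"z":0,"ax":0,"ay":0,"az":-0.9},{"jaw":255,"x":-0.25,"y":-0.5,"z":0,"ax":0,"ay":0,"az":-0.9},{"jaw":255,"x":-0.25,"y":-0.5,"z":0,"ax":0,"ay":0,"az":-0.9},{"jaw":255,"x":0,"y":0,"z":0,"ax":0,"ay":0,"az":0}]'
python3 -c "
from h import *
to(465.2,-76.9,140,3.9)"
```

```text
time_s: 22.0
tcp_pos: [0.6071, 0.2074, 0.0042]
ee_rot: [[0.999, 0.035, 0.002], [0.035, -0.999, 0.001], [0.002, -0.001, -1.0]]
wrist_force: [-0.1, -0.3, -0.8]
gripper_width: 0.57
t 22.0 tcp [607.1 207.4   4.2] yaw_y 92.01 tilt [0.0019 0.0007] F [-0.1 -0.3 -0.8] M [-0.14  0.12 -0.03] w 49.6 j [ 33.  36. -11.   0. -43.  59.]
time_s: 23.5
tcp_pos: [0.4666, -0.0648, 0.1814]
ee_rot: [[0.144, -0.99, 0.002], [-0.99, -0.144, 0.005], [-0.004, -0.003, -1.0]]
wrist_force: [0.0, 0.5, -0.1]
gripper_width: 0.564
t 23.5 tcp [466.6 -64.8 181.4] yaw_y 8.3 tilt [0.002  0.0046] F [ 0.   0.5 -0.1] M [0.03 0.08 0.04] w 49.1 j [ 12.   9. -24.  -0. -57.  -3.]
d mm [ -1.4 -12.1 -41.4] units [-0.023 -0.202 -0.69 ] az units -0.44 tiltfix [-0.026  0.011  0.   ]
```

```bash
python3 -m inch '[{"jaw":255,"x":-0.03,"y":-0.2,"z":0,"ax":-0.02,"ay":0,"az":-0.44},{"jaw":255,"x":0,"y":0,"z":-0.4,"ax":0,"ay":0,"az":0},{"jaw":255,"x":0,"y":0,"z":-0.35,"ax":0,"ay":0,"az":0},{"jaw":255,"x":0,"y":0,"z":0,"ax":0,"ay":0,"az":0}]'
python3 -c "
from h import *
to(465.2,-76.9,112,3.9)"
```

```text
time_s: 24.0
tcp_pos: [0.4664, -0.0756, 0.1362]
ee_rot: [[0.071, -0.997, 0.006], [-0.997, -0.071, 0.002], [-0.001, -0.006, -1.0]]
wrist_force: [0.0, -0.6, -0.3]
gripper_width: 0.569
t 24.0 tcp [466.4 -75.6 136.2] yaw_y 4.08 tilt [0.0058 0.0017] F [ 0.  -0.6 -0.3] M [ 0.05  0.12 -0.  ] w 49.5 j [ 11.  12. -28.  -0. -50.  -6.]
d mm [ -1.2  -1.3 -24.2] units [-0.02  -0.022 -0.403] az units -0.018 tiltfix [-0.01   0.033  0.   ]
```

```bash
python3 -m inch '[{"jaw":255,"x":-0.03,"y":-0.03,"z":-0.2,"ax":-0.01,"ay":0.04,"az":-0.02},{"jaw":255,"x":-0.01,"y":0,"z":-0.2,"ax":0,"ay":0,"az":0}]'
python3 -c "
from h import *
to(465.2,-76.9,105,3.9)"
```

```text
time_s: 24.25
tcp_pos: [0.4659, -0.0767, 0.1128]
ee_rot: [[0.07, -0.998, 0.003], [-0.998, -0.07, 0.0], [-0.0, -0.003, -1.0]]
wrist_force: [0.0, -0.7, -1.3]
gripper_width: 0.568
t 24.25 tcp [465.9 -76.7 112.8] yaw_y 3.99 tilt [0.003  0.0003] F [ 0.  -0.7 -1.3] M [0.03 0.14 0.01] w 49.4 j [ 10.  14. -29.   0. -46.  -6.]
d mm [-0.7 -0.2 -7.8] units [-0.012 -0.003 -0.13 ] az units -0.009 tiltfix [-0.002  0.017  0.   ]
```

```bash
python3 -m inch '[{"jaw":255,"x":-0.02,"y":0,"z":-0.12,"ax":0,"ay":0.02,"az":-0.01},{"jaw":255,"x":0,"y":0,"z":-0.12,"ax":0,"ay":0,"az":0},{"jaw":255,"x":0,"y":0,"z":-0.12,"ax":0,"ay":0,"az":0}]'
python3 -c "
from h import *
to(465.2,-76.9,85,3.9)"
```

```text
time_s: 24.62
tcp_pos: [0.4647, -0.0766, 0.0897]
ee_rot: [[0.068, -0.998, -0.001], [-0.998, -0.068, 0.0], [-0.0, 0.001, -1.0]]
wrist_force: [-0.3, -0.1, -1.1]
gripper_width: 0.567
t 24.62 tcp [464.7 -76.6  89.7] yaw_y 3.9 tilt [-0.0007  0.0002] F [-0.3 -0.1 -1.1] M [ 0.    0.11 -0.04] w 49.3 j [ 10.  16. -31.  -0. -43.  -7.]
d mm [ 0.5 -0.3 -4.7] units [ 0.008 -0.004 -0.079] az units -0.0 tiltfix [-0.001 -0.004 -0.   ]
```

```bash
python3 -m inch '[{"jaw":255,"x":0.01,"y":0,"z":-0.14,"ax":0,"ay":0,"az":0},{"jaw":255,"x":0,"y":0,"z":-0.14,"ax":0,"ay":0,"az":0},{"jaw":255,"x":0,"y":0,"z":-0.14,"ax":0,"ay":0,"az":0},{"jaw":255,"x":0,"y":0,"z":-0.14,"ax":0,"ay":0,"az":0},{"jaw":255,"x":0,"y":0,"z":-0.14,"ax":0,"ay":0,"az":0},{"jaw":255,"x":0,"y":0,"z":-0.06,"ax":0,"ay":0,"az":0}]'
python3 -c "
from h import *
to(465.2,-76.9,34.5,3.9)"
```

```text
time_s: 25.38
tcp_pos: [0.4654, -0.0767, 0.0406]
ee_rot: [[0.068, -0.998, -0.001], [-0.998, -0.068, 0.0], [-0.0, 0.001, -1.0]]
wrist_force: [-0.2, 0.6, -1.0]
gripper_width: 0.567
t 25.38 tcp [465.4 -76.7  40.6] yaw_y 3.91 tilt [-0.0011  0.    ] F [-0.2  0.6 -1. ] M [ 0.03  0.08 -0.04] w 49.3 j [ 10.  21. -34.  -0. -36.  -7.]
d mm [-0.2 -0.2 -6.1] units [-0.003 -0.003 -0.102] az units -0.001 tiltfix [-0.    -0.006 -0.   ]
```

```bash
python3 -m inch '[{"jaw":255,"x":0,"y":0,"z":-0.08,"ax":0,"ay":0,"az":0},{"jaw":255,"x":0,"y":0,"z":-0.03,"ax":0,"ay":0,"az":0},{"jaw":60,"x":0,"y":0,"z":0,"ax":0,"ay":0,"az":0},{"jaw":60,"x":0,"y":0,"z":0,"ax":0,"ay":0,"az":0},{"jaw":60,"x":0,"y":0,"z":0,"ax":0,"ay":0,"az":0}]'
python3 -c "
from h import *
to(465.2,-76.9,34.5,3.9)"
python3 -m inch '[{"jaw":60,"x":0,"y":0,"z":0.5,"ax":0,"ay":0,"az":0},{"jaw":60,"x":0,"y":0,"z":0.9,"ax":0,"ay":0,"az":0},{"jaw":60,"x":0,"y":0,"z":0.9,"ax":0,"ay":0,"az":0},{"jaw":60,"x":0.4,"y":0,"z":0.5,"ax":0,"ay":0,"az":0},{"jaw":60,"x":0.8,"y":0.2,"z":0,"ax":0,"ay":0,"az":0}]'
python3 -c "
from h import *
to(668.3,-19.7,100,106.9)
im=avg('side',3); save(im,'pics/s8.png',(230,160,340,270),5.4)
plates(avg('top',2))"
```

```text
time_s: 26.0
tcp_pos: [0.4662, -0.0766, 0.0347]
ee_rot: [[0.069, -0.998, 0.001], [-0.998, -0.069, -0.0], [0.0, -0.001, -1.0]]
wrist_force: [-0.3, 0.1, -0.2]
gripper_width: 0.75
t 26.0 tcp [466.2 -76.6  34.7] yaw_y 3.96 tilt [ 0.0006 -0.0001] F [-0.3  0.1 -0.2] M [0.07 0.11 0.03] w 65.2 j [ 10.  21. -34.   0. -35.  -7.]
d mm [-1.  -0.3 -0.2] units [-0.017 -0.005 -0.004] az units -0.006 tiltfix [0.001 0.003 0.   ]
time_s: 26.62
tcp_pos: [0.5362, -0.0655, 0.2096]
ee_rot: [[0.068, -0.998, 0.001], [-0.998, -0.068, -0.0], [0.0, -0.001, -1.0]]
wrist_force: [0.6, -0.0, -0.6]
gripper_width: 0.764
t 26.62 tcp [536.2 -65.5 209.6] yaw_y 3.91 tilt [ 0.0008 -0.0003] F [ 0.6 -0.  -0.6] M [0.04 0.04 0.  ] w 66.4 j [ 10.  14. -13.   0. -63.  -6.]
d mm [ 132.1   45.8 -109.6] units [ 2.202  0.763 -1.827] az units -7.701 tiltfix [0.002 0.005 0.   ]
px [180.  265.1] rect [191.5 320.9] cen [191.4 320.9] dim [ 51.2 121.6] yaw -36.7 holes [[159.6, 344.8], [223.7, 296.6]] hmid [191.6 320.7]
px [251.4 261.2] rect [203.4  52.3] cen [205.4  52.5] dim [156.1 152.2] yaw 9.7 holes [] hmid 
px [124.7 207.2] rect [4
[... 344 characters left out ...]
 -278.1]
px [376.1 187.5] rect [ 466.7 -436.8] cen [ 466.8 -436.7] dim [ 54.4 125.3] yaw -12.4 holes [[427.4, -428.2], [505.9, -444.9]] hmid [ 466.6 -436.5]
px [306.7 144.2] rect [ 634.6 -165.2] cen [ 641.6 -177.4] dim [ 56.  124.1] yaw -8.6 holes [] hmid 
px [344.3 130.4] rect [ 692.7 -322.7] cen [ 693. -323.] dim [100.8  99.9] yaw 16.6 holes [[692.7, -323.1]] hmid [ 692.7 -323.1]
px [278.7 104.6] rect [799.8 -79.6] cen [798.2 -79.3] dim [159.3  39.9] yaw 75.6 holes [[781.2, -144.9]] hmid [ 781.2 -144.9]
px [222.8 101.7] rect [810.8 145.7] cen [801.3 141.9] dim [82.7 97.2] yaw -1.3 holes [] hmid 
px [234.4  64.9] rect [955.6 101.1] cen [948.  100.1] dim [127.9 143. ] yaw -90.0 holes [] hmid
```

View pics/s8.png

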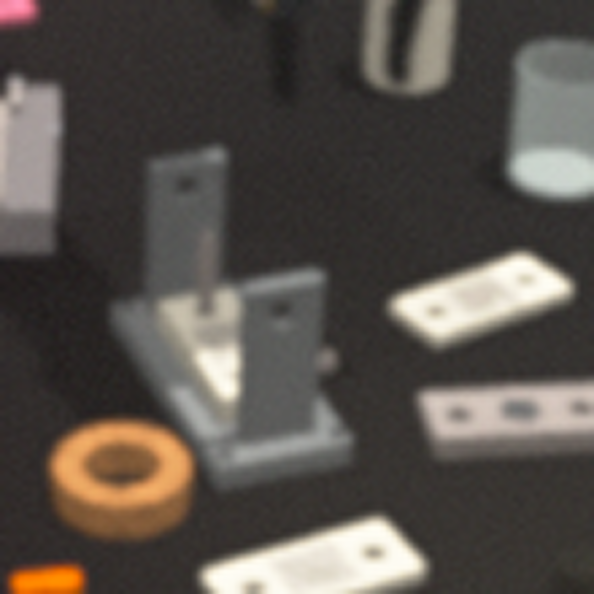

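```bash
python3 -m inch '[{"jaw":0,"x":0.27,"y":0.09,"z":0,"ax":0,"ay":0,"az":-0.95},{"jaw":0,"x":0.27,"y":0.09,"z":-0.1,"ax":0,"ay":0,"az":-0.95},{"jaw":0,"x":0.27,"y":0.09,"z":-0.3,"ax":0,"ay":0,"az":-0.95},{"jaw":0,"x":0.27,"y":0.09,"z":-0.3,"ax":0,"ay":0,"az":-0.95},{"jaw":0,"x":0.27,"y":0.09,"z":-0.3,"ax":0,"ay":0,"az":-0.95},{"jaw":0,"x":0.27,"y":0.09,"z":-0.3,"ax":0,"ay":0,"az":-0.95},{"jaw":0,"x":0.27,"y":0.09,"z":-0.3,"ax":0,"ay":0,"az":-0.95},{"jaw":0,"x":0.27,"y":0.09,"z":-0.2,"ax":0,"ay":0,"az":-0.95},{"jaw":0,"x":0,"y":0,"z":0,"ax":0,"ay":0,"az":0}]'
python3 -c "
from h import *
to(668.3,-19.7,40,106.9)
im=avg('side',3); save(im,'pics/s9.png',(230,130,380,250),5)"
```

```text
time_s: 28.0
tcp_pos: [0.6552, -0.0239, 0.0919]
ee_rot: [[-0.964, -0.265, -0.012], [-0.265, 0.964, 0.009], [0.009, 0.012, -1.0]]
wrist_force: [-0.3, 0.5, -0.0]
gripper_width: 1.002
t 28.0 tcp [655.2 -23.9  91.9] yaw_y 105.36 tilt [-0.0124  0.0093] F [-0.3  0.5 -0. ] M [-0.03  0.08  0.01] w 87.2 j [ 12.  32.  -3.  -1. -56. -86.]
d mm [ 13.1   4.2 -51.9] units [ 0.218  0.07  -0.866] az units 0.154 tiltfix [-0.053 -0.071 -0.   ]
```

View pics/s9.png

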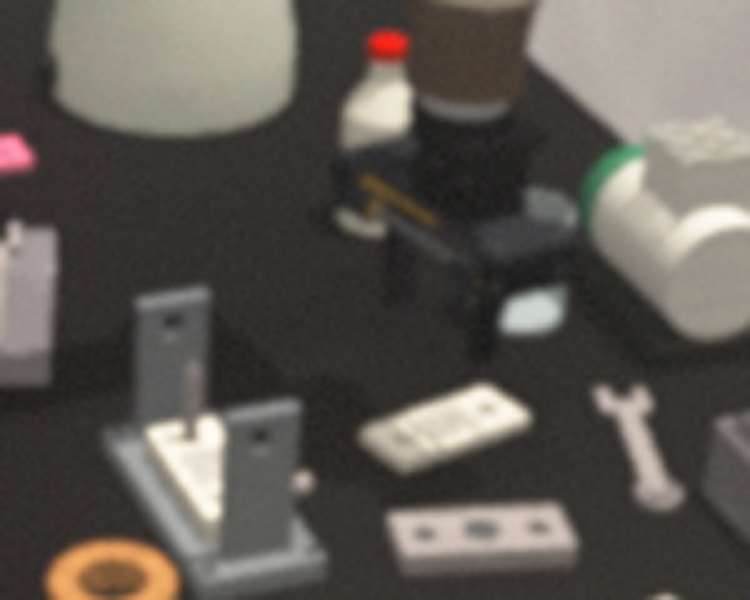

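```bash
python3 -m inch '[{"jaw":0,"x":0.22,"y":0.07,"z":0,"ax":-0.05,"ay":-0.07,"az":0.15},{"jaw":0,"x":0,"y":0,"z":-0.4,"ax":0,"ay":0,"az":0},{"jaw":0,"x":0,"y":0,"z":-0.4,"ax":0,"ay":0,"az":0},{"jaw":0,"x":0,"y":0,"z":0,"ax":0,"ay":0,"az":0}]'
python3 -c "
from h import *
to(668.3,-19.7,3.5,106.9)"
```

```text
time_s: 28.65
tcp_pos: [0.6718, -0.0194, 0.0497]
ee_rot: [[-0.954, -0.299, 0.013], [-0.299, 0.954, 0.0], [-0.012, -0.003, -1.0]]
wrist_force: [0.3, -0.1, -0.3]
gripper_width: 1.001
t 28.65 tcp [671.8 -19.4  49.7] yaw_y 107.39 tilt [0.0127 0.0003] F [ 0.3 -0.1 -0.3] M [-0.01  0.02  0.02] w 87.1 j [ 12.  35.  -5.   0. -50. -85.]
d mm [ -3.5  -0.3 -46.2] units [-0.059 -0.005 -0.771] az units -0.049 tiltfix [-0.002  0.073  0.   ]
```

```bash
python3 -m inch '[{"jaw":0,"x":-0.06,"y":0,"z":-0.3,"ax":0,"ay":0.07,"az":-0.05},{"jaw":0,"x":-0.02,"y":0,"z":-0.35,"ax":0,"ay":0,"az":0},{"jaw":0,"x":0,"y":0,"z":0,"ax":0,"ay":0,"az":0}]'
python3 -c "
from h import *
to(668.3,-19.7,3.5,106.9)"
```

```text
time_s: 29.02
tcp_pos: [0.6685, -0.019, 0.0116]
ee_rot: [[-0.956, -0.292, 0.004], [-0.292, 0.956, 0.001], [-0.004, -0.001, -1.0]]
wrist_force: [0.5, -1.0, 0.3]
gripper_width: 1.001
t 29.02 tcp [668.5 -19.   11.6] yaw_y 106.97 tilt [0.0041 0.0006] F [ 0.5 -1.   0.3] M [ 0.04  0.02 -0.03] w 87.1 j [ 12.  37.  -6.   0. -46. -85.]
d mm [-0.2 -0.7 -8.1] units [-0.003 -0.012 -0.135] az units -0.007 tiltfix [-0.004  0.024  0.   ]
```

```bash
python3 -m inch '[{"jaw":0,"x":-0.02,"y":-0.01,"z":-0.13,"ax":0,"ay":0.03,"az":0},{"jaw":0,"x":0,"y":0,"z":0,"ax":0,"ay":0,"az":0}]'
python3 -c "
from h import *
to(668.3,-19.7,3.5,106.9)"
```

```text
time_s: 29.28
tcp_pos: [0.6682, -0.0195, 0.0047]
ee_rot: [[-0.956, -0.292, 0.001], [-0.292, 0.956, 0.001], [-0.001, 0.0, -1.0]]
wrist_force: [-0.1, -0.5, -0.2]
gripper_width: 0.999
t 29.27 tcp [668.2 -19.5   4.7] yaw_y 106.99 tilt [0.0007 0.0007] F [-0.1 -0.5 -0.2] M [-0.03 -0.01  0.02] w 86.9 j [ 12.  38.  -6.  -0. -46. -85.]
d mm [ 0.1 -0.2 -1.2] units [ 0.002 -0.004 -0.02 ] az units -0.009 tiltfix [-0.004  0.004  0.   ]
```

```bash
python3 -m inch '[{"jaw":255,"x":0,"y":0,"z":-0.01,"ax":0,"ay":0,"az":0},{"jaw":255,"x":0,"y":0,"z":0,"ax":0,"ay":0,"az":0},{"jaw":255,"x":0,"y":0,"z":0,"ax":0,"ay":0,"az":0},{"jaw":255,"x":0,"y":0,"z":0,"ax":0,"ay":0,"az":0},{"jaw":255,"x":0,"y":0,"z":0,"ax":0,"ay":0,"az":0},{"jaw":255,"x":0,"y":0,"z":0,"ax":0,"ay":0,"az":0},{"jaw":255,"x":0,"y":0,"z":0,"ax":0,"ay":0,"az":0}]'
python3 -c "
from h import *
to(668.3,-19.7,3.5,106.9)"
python3 -m inch '[{"jaw":255,"x":0,"y":0,"z":0.5,"ax":0,"ay":0,"az":0},{"jaw":255,"x":0,"y":0,"z":0.9,"ax":0,"ay":0,"az":0},{"jaw":255,"x":-0.3,"y":-0.1,"z":0.9,"ax":0,"ay":0,"az":0.9},{"jaw":255,"x":-0.4,"y":-0.1,"z":0.7,"ax":0,"ay":0,"az":0.9},{"jaw":255,"x":-0.4,"y":-0.1,"z":0,"ax":0,"ay":0,"az":0.9},{"jaw":255,"x":-0.4,"y":-0.1,"z":0,"ax":0,"ay":0,"az":0.9},{"jaw":255,"x":-0.4,"y":-0.1,"z":0,"ax":0,"ay":0,"az":0.9},{"jaw":255,"x":-0.4,"y":-0.1,"z":0,"ax":0,"ay":0,"az":0.9},{"jaw":255,"x":-0.4,"y":-0.1,"z":0,"ax":0,"ay":0,"az":0.9},{"jaw":255,"x":-0.4,"y":-0.1,"z":0,"ax":0,"ay":0,"az":0.9},{"jaw":255,"x":0,"y":0,"z":0,"ax":0,"ay":0,"az":0}]'
python3 -c "
from h import *
to(465.2,-76.8,140,3.9)"
```

```text
time_s: 30.15
tcp_pos: [0.6693, -0.0194, 0.0058]
ee_rot: [[-0.956, -0.293, 0.004], [-0.293, 0.956, 0.001], [-0.004, -0.0, -1.0]]
wrist_force: [-0.1, -0.4, 0.2]
gripper_width: 0.567
t 30.15 tcp [669.3 -19.4   5.8] yaw_y 107.01 tilt [0.0038 0.0011] F [-0.1 -0.4  0.2] M [-0.01  0.04  0.01] w 49.4 j [ 12.  38.  -6.  -0. -46. -85.]
d mm [-1.  -0.3 -2.3] units [-0.017 -0.006 -0.038] az units -0.011 tiltfix [-0.006  0.022  0.   ]
time_s: 31.52
tcp_pos: [0.4731, -0.0687, 0.1881]
ee_rot: [[0.023, -1.0, 0.002], [-1.0, -0.023, -0.001], [0.001, -0.002, -1.0]]
wrist_force: [-0.0, 0.1, 0.1]
gripper_width: 0.567
t 31.52 tcp [473.1 -68.7 188.1] yaw_y 1.29 tilt [ 0.0017 -0.0008] F [-0.   0.1  0.1] M [0.02 0.09 0.03] w 49.3 j [ 11.   9. -23.   0. -58. -10.]
d mm [ -7.9  -8.1 -48.1] units [-0.132 -0.134 -0.802] az units 0.261 tiltfix [0.005 0.01  0.   ]
```

```bash
python3 -m inch '[{"jaw":255,"x":-0.13,"y":-0.12,"z":0,"ax":0,"ay":0.01,"az":0.26},{"jaw":255,"x":-0.02,"y":-0.02,"z":-0.4,"ax":0,"ay":0.03,"az":0},{"jaw":255,"x":-0.01,"y":0,"z":-0.4,"ax":0,"ay":0,"az":0},{"jaw":255,"x":0,"y":0,"z":-0.2,"ax":0,"ay":0,"az":0},{"jaw":255,"x":0,"y":0,"z":0,"ax":0,"ay":0,"az":0}]'
python3 -c "
from h import *
to(465.2,-75.9,112,3.9)"
```

```text
time_s: 32.15
tcp_pos: [0.4674, -0.0766, 0.1276]
ee_rot: [[0.063, -0.998, 0.0], [-0.998, -0.063, -0.001], [0.001, -0.0, -1.0]]
wrist_force: [0.2, 0.7, 0.1]
gripper_width: 0.568
t 32.15 tcp [467.4 -76.6 127.6] yaw_y 3.6 tilt [ 0.0001 -0.0006] F [0.2 0.7 0.1] M [ 0.05  0.11 -0.02] w 49.4 j [ 10.  13. -28.   0. -49.  -7.]
d mm [ -2.2   0.7 -15.6] units [-0.037  0.012 -0.26 ] az units 0.03 tiltfix [0.004 0.    0.   ]
```

```bash
python3 -m inch '[{"jaw":255,"x":-0.04,"y":0.01,"z":-0.13,"ax":0,"ay":0,"az":0.03},{"jaw":255,"x":0,"y":0,"z":-0.13,"ax":0,"ay":0,"az":0}]'
python3 -c "
from h import *
to(465.2,-75.9,105,3.9)"
```

```text
time_s: 32.4
tcp_pos: [0.4666, -0.0757, 0.1128]
ee_rot: [[0.068, -0.998, 0.004], [-0.998, -0.068, -0.0], [0.001, -0.004, -1.0]]
wrist_force: [-0.4, -0.7, -0.8]
gripper_width: 0.566
t 32.4 tcp [466.6 -75.7 112.8] yaw_y 3.91 tilt [ 0.004  -0.0003] F [-0.4 -0.7 -0.8] M [-0.04  0.19 -0.04] w 49.3 j [ 11.  14. -29.   0. -46.  -7.]
d mm [-1.4 -0.2 -7.8] units [-0.023 -0.003 -0.13 ] az units -0.001 tiltfix [0.002 0.023 0.   ]
```

```bash
python3 -m inch '[{"jaw":255,"x":-0.03,"y":0,"z":-0.1,"ax":0,"ay":0.02,"az":0},{"jaw":255,"x":0,"y":0,"z":-0.1,"ax":0,"ay":0,"az":0}]'
python3 -c "
from h import *
to(465.2,-75.9,95,3.9)"
```

```text
time_s: 32.65
tcp_pos: [0.4648, -0.0757, 0.1003]
ee_rot: [[0.068, -0.998, 0.001], [-0.998, -0.068, -0.0], [0.0, -0.001, -1.0]]
wrist_force: [0.5, -0.2, -0.9]
gripper_width: 0.562
t 32.65 tcp [464.8 -75.7 100.3] yaw_y 3.91 tilt [ 0.0009 -0.0003] F [ 0.5 -0.2 -0.9] M [ 0.02  0.04 -0.03] w 48.9 j [ 11.  15. -30.   0. -45.  -7.]
d mm [ 0.4 -0.2 -5.3] units [ 0.006 -0.004 -0.088] az units -0.001 tiltfix [0.002 0.005 0.   ]
```

```bash
python3 -m inch '[{"jaw":255,"x":0,"y":0,"z":-0.12,"ax":0,"ay":0,"az":0},{"jaw":255,"x":0.01,"y":0,"z":-0.14,"ax":0,"ay":0,"az":0},{"jaw":255,"x":0,"y":0,"z":-0.14,"ax":0,"ay":0,"az":0},{"jaw":255,"x":0,"y":0,"z":-0.14,"ax":0,"ay":0,"az":0},{"jaw":255,"x":0,"y":0,"z":-0.14,"ax":0,"ay":0,"az":0},{"jaw":255,"x":0,"y":0,"z":-0.08,"ax":0,"ay":0,"az":0}]'
python3 -c "
from h import *
to(465.2,-75.9,46,3.9)"
```

```text
time_s: 33.4
tcp_pos: [0.4655, -0.0757, 0.0512]
ee_rot: [[0.068, -0.998, 0.001], [-0.998, -0.068, -0.0], [0.0, -0.001, -1.0]]
wrist_force: [-0.0, -0.4, -1.4]
gripper_width: 0.564
t 33.4 tcp [465.5 -75.7  51.2] yaw_y 3.91 tilt [ 0.0006 -0.0004] F [-0.  -0.4 -1.4] M [ 0.04  0.15 -0.04] w 49.1 j [ 11.  19. -33.   0. -37.  -7.]
d mm [-0.3 -0.2 -5.2] units [-0.005 -0.003 -0.087] az units -0.001 tiltfix [0.002 0.003 0.   ]
```

```bash
python3 -m inch '[{"jaw":255,"x":0,"y":0,"z":-0.07,"ax":0,"ay":0,"az":0},{"jaw":255,"x":0,"y":0,"z":-0.02,"ax":0,"ay":0,"az":0},{"jaw":60,"x":0,"y":0,"z":0,"ax":0,"ay":0,"az":0},{"jaw":60,"x":0,"y":0,"z":0,"ax":0,"ay":0,"az":0},{"jaw":60,"x":0,"y":0,"z":0,"ax":0,"ay":0,"az":0}]'
python3 -c "
from h import *
to(465.2,-76.9,46,3.9)"
python3 -m inch '[{"jaw":60,"x":0,"y":0,"z":0.5,"ax":0,"ay":0,"az":0},{"jaw":60,"x":0,"y":0,"z":0.9,"ax":0,"ay":0,"az":0},{"jaw":60,"x":0,"y":0,"z":0.9,"ax":0,"ay":0,"az":0},{"jaw":60,"x":0,"y":-0.4,"z":0.5,"ax":0,"ay":0,"az":0},{"jaw":0,"x":0,"y":-0.5,"z":0,"ax":0,"ay":0,"az":-0.7},{"jaw":0,"x":0,"y":-0.5,"z":0,"ax":0,"ay":0,"az":-0.9},{"jaw":0,"x":0,"y":-0.5,"z":0,"ax":0,"ay":0,"az":-0.9}]'
python3 -c "
from h import *
to(455,-278,100,100)
im=avg('side',3); save(im,'pics/s10.png',(230,160,370,320),3.7)
im=avg('top',2);save(im,'pics/t10.png',(240,110,400,230),4.5);plates(im)"
```

```text
time_s: 34.02
tcp_pos: [0.4663, -0.0757, 0.0464]
ee_rot: [[0.069, -0.998, 0.002], [-0.998, -0.069, -0.001], [0.001, -0.002, -1.0]]
wrist_force: [-0.0, -0.4, -0.4]
gripper_width: 0.744
t 34.02 tcp [466.3 -75.7  46.4] yaw_y 3.94 tilt [ 0.0021 -0.0006] F [-0.  -0.4 -0.4] M [ 0.06  0.16 -0.02] w 64.7 j [ 11.  20. -34.   0. -36.  -7.]
d mm [-1.1 -1.2 -0.4] units [-0.018 -0.021 -0.006] az units -0.004 tiltfix [0.003 0.012 0.   ]
time_s: 34.9
tcp_pos: [0.4657, -0.1917, 0.2216]
ee_rot: [[-0.368, -0.93, 0.005], [-0.93, 0.368, -0.003], [0.0, -0.006, -1.0]]
wrist_force: [0.2, 0.7, -0.5]
gripper_width: 0.98
t 34.9 tcp [ 465.7 -191.7  221.6] yaw_y 158.42 tilt [ 0.0055 -0.0025] F [ 0.2  0.7 -0.5] M [ 0.05  0.02 -0.04] w 85.2 j [ -4.  10. -17.   0. -63. -18.]
d mm [ -10.7  -86.3 -121.6] units [-0.178 -1.439 -2.027] az units -5.842 tiltfix [0.014 0.031 0.   ]
px [180.1 265.1] rect [191.4 321. ] cen [191.5 320.9] dim [ 51.3 121.8] yaw -36.9 holes [[159.6, 344.7], [223.7, 296.6]] hmid [191.6 320.6]
px [124.7 207.2] rect [416.7 529. ] cen [416.5 529.2] dim [121.  51.] yaw 3.9 holes [[376.6, 526.1], [456.5, 531.4]] hmid [416.6 528.8]
px [  6.1 188.6] rect [500.  974.6] cen [499.5 979. ] dim [91.4 61.8] yaw 0.9 holes [] hmid 
px [376.1 187.5] rect [ 466.8 -436.7] cen [ 466.8 -436.7] dim [ 54.2 125.2] yaw -12.5 holes [[427.3, -428.1], [505.8, -444.9]] hmid [ 466.6 -436.5]
px [344.3 130.4] rect [ 692.8 -322.8] cen [ 693. -323.] dim [100.8  99.9] yaw 16.7 holes [[692.7, -323.1]] hmid [ 692.7 -323.1]
px [278.7 104.6] rect [800.  -79.7] cen [798.2 -79.2] dim [159.2  39.9] yaw 75.8 holes [[781.1, -144.9]] hmid [ 781.1 -144.9]
px [222.9 101.7] rect [810.8 145.7] cen [801.4 142. ] dim [82.8 97.2] yaw -1.3 holes [] hmid 
px [234.3  64.9] rect [955.3 101. ] cen [948.  100.1] dim [128.4 143.3] yaw -89.5 holes [] hmid
```

View pics/s10.png

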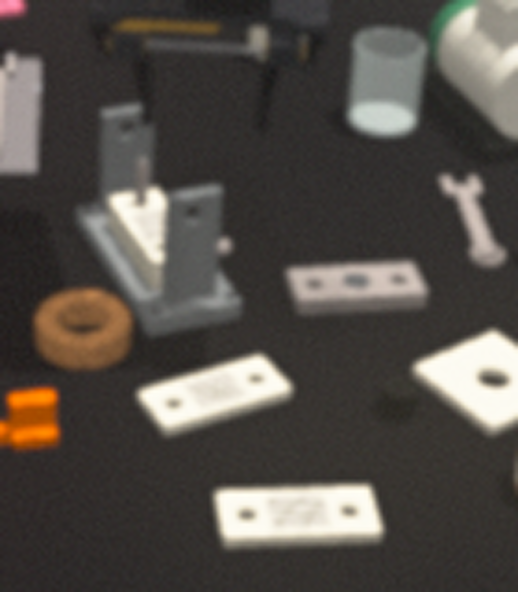

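View pics/t10.png

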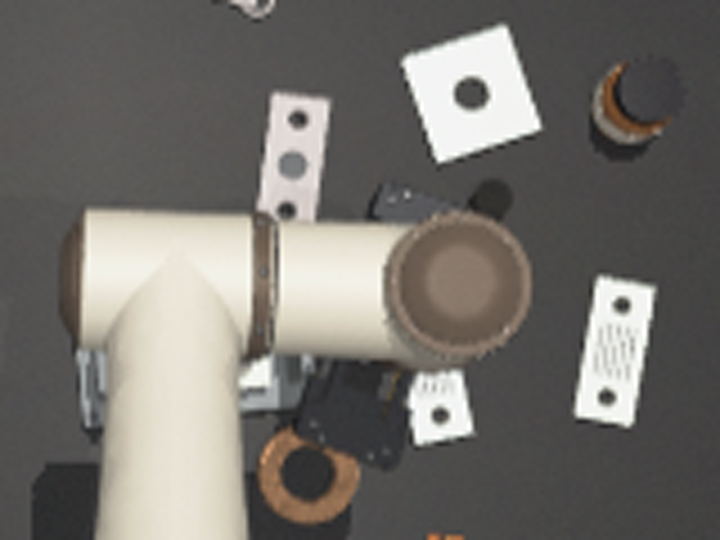

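```bash
python3 -m inch '[{"jaw":0,"x":-0.03,"y":-0.25,"z":0,"ax":0.01,"ay":0.03,"az":-0.95},{"jaw":0,"x":-0.03,"y":-0.25,"z":0,"ax":0,"ay":0,"az":-0.95},{"jaw":0,"x":-0.03,"y":-0.25,"z":0,"ax":0,"ay":0,"az":-0.95},{"jaw":0,"x":-0.03,"y":-0.25,"z":0,"ax":0,"ay":0,"az":-0.95},{"jaw":0,"x":-0.03,"y":-0.25,"z":0,"ax":0,"ay":0,"az":-0.95},{"jaw":0,"x":-0.03,"y":-0.19,"z":0,"ax":0,"ay":0,"az":-0.95},{"jaw":0,"x":0,"y":0,"z":-0.3,"ax":0,"ay":0,"az":-0.2},{"jaw":0,"x":0,"y":0,"z":-0.5,"ax":0,"ay":0,"az":0},{"jaw":0,"x":0,"y":0,"z":0,"ax":0,"ay":0,"az":0}]'
python3 -c "
from h import *
to(455,-278,80,100)"
```

```text
time_s: 36.28
tcp_pos: [0.4563, -0.2706, 0.1726]
ee_rot: [[-0.987, -0.159, 0.001], [-0.159, 0.987, 0.001], [-0.001, 0.001, -1.0]]
wrist_force: [-0.4, 0.7, -0.3]
gripper_width: 1.003
t 36.27 tcp [ 456.3 -270.6  172.6] yaw_y 99.12 tilt [0.0006 0.0013] F [-0.4  0.7 -0.3] M [-0.03 -0.02 -0.  ] w 87.2 j [-13.  15. -17.  -0. -58. -68.]
d mm [ -1.3  -7.4 -92.6] units [-0.021 -0.123 -1.544] az units 0.088 tiltfix [-0.007  0.004  0.   ]
```

```bash
python3 -m inch '[{"jaw":0,"x":-0.02,"y":-0.12,"z":-0.2,"ax":0,"ay":0,"az":0.09},{"jaw":0,"x":0,"y":0,"z":-0.5,"ax":0,"ay":0,"az":0},{"jaw":0,"x":0,"y":0,"z":-0.5,"ax":0,"ay":0,"az":0},{"jaw":0,"x":0,"y":0,"z":-0.5,"ax":0,"ay":0,"az":0},{"jaw":0,"x":0,"y":0,"z":-0.3,"ax":0,"ay":0,"az":0},{"jaw":0,"x":0,"y":0,"z":0,"ax":0,"ay":0,"az":0}]'
python3 -c "
from h import *
to(455,-278.1,4,100)
im=avg('side',2); save(im,'pics/s11.png',(230,190,370,320),4)"
```

```text
time_s: 37.02
tcp_pos: [0.4595, -0.2793, 0.0536]
ee_rot: [[-0.983, -0.184, 0.011], [-0.184, 0.983, -0.003], [-0.011, -0.005, -1.0]]
wrist_force: [0.4, 1.0, 0.2]
gripper_width: 0.998
t 37.02 tcp [ 459.5 -279.3   53.6] yaw_y 100.6 tilt [ 0.0114 -0.0031] F [0.4 1.  0.2] M [-0.02  0.06  0.04] w 86.8 j [-14.  24. -24.   0. -41. -65.]
d mm [ -4.5   1.2 -49.6] units [-0.074  0.02  -0.826] az units -0.06 tiltfix [0.018 0.065 0.   ]
```

View pics/s11.png

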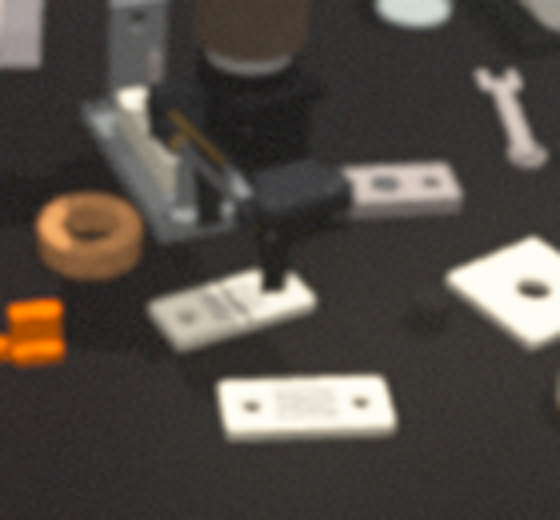

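```bash
python3 -m inch '[{"jaw":0,"x":-0.08,"y":0.02,"z":-0.3,"ax":0.02,"ay":0.07,"az":-0.06},{"jaw":0,"x":-0.02,"y":0,"z":-0.35,"ax":0,"ay":0,"az":0},{"jaw":0,"x":0,"y":0,"z":0,"ax":0,"ay":0,"az":0}]'
python3 -c "
from h import *
to(455,-278.1,4,100)"
```

```text
time_s: 37.5
tcp_pos: [0.4556, -0.2787, 0.0164]
ee_rot: [[-0.985, -0.173, 0.006], [-0.173, 0.985, -0.002], [-0.006, -0.003, -1.0]]
wrist_force: [-0.4, -0.0, -0.7]
gripper_width: 0.997
t 37.5 tcp [ 455.6 -278.7   16.4] yaw_y 99.96 tilt [ 0.0062 -0.0018] F [-0.4 -0.  -0.7] M [-0.01 -0.08 -0.05] w 86.8 j [-14.  27. -27.   0. -36. -66.]
d mm [ -0.6   0.6 -12.4] units [-0.01   0.01  -0.207] az units 0.004 tiltfix [0.01  0.035 0.   ]
```

```bash
python3 -m inch '[{"jaw":0,"x":-0.02,"y":0.01,"z":-0.19,"ax":0.01,"ay":0.04,"az":0},{"jaw":0,"x":0,"y":0,"z":-0.01,"ax":0,"ay":0,"az":0},{"jaw":0,"x":0,"y":0,"z":0,"ax":0,"ay":0,"az":0}]'
python3 -c "
from h import *
to(455,-278.1,4,100)"
```

```text
time_s: 37.88
tcp_pos: [0.4553, -0.2784, 0.0047]
ee_rot: [[-0.985, -0.173, 0.001], [-0.173, 0.985, -0.001], [-0.001, -0.001, -1.0]]
wrist_force: [0.7, -0.9, 0.4]
gripper_width: 1.002
t 37.88 tcp [ 455.3 -278.4    4.7] yaw_y 99.98 tilt [ 0.0008 -0.0007] F [ 0.7 -0.9  0.4] M [ 0.02 -0.02 -0.  ] w 87.1 j [-14.  28. -27.   0. -35. -66.]
d mm [-0.3  0.3 -0.7] units [-0.005  0.005 -0.012] az units 0.002 tiltfix [0.004 0.004 0.   ]
```

```bash
python3 -m inch '[{"jaw":255,"x":0,"y":0,"z":0,"ax":0,"ay":0,"az":0},{"jaw":255,"x":0,"y":0,"z":0,"ax":0,"ay":0,"az":0},{"jaw":255,"x":0,"y":0,"z":0,"ax":0,"ay":0,"az":0},{"jaw":255,"x":0,"y":0,"z":0,"ax":0,"ay":0,"az":0},{"jaw":255,"x":0,"y":0,"z":0,"ax":0,"ay":0,"az":0},{"jaw":255,"x":0,"y":0,"z":0,"ax":0,"ay":0,"az":0},{"jaw":255,"x":0,"y":0,"z":0,"ax":0,"ay":0,"az":0}]'
python3 -c "
from h import *
to(455,-278.1,4,100)"
python3 -m inch '[{"jaw":255,"x":0,"y":0,"z":0.5,"ax":0,"ay":0,"az":0},{"jaw":255,"x":0,"y":0,"z":0.9,"ax":0,"ay":0,"az":0},{"jaw":255,"x":0,"y":0,"z":0.9,"ax":0,"ay":0,"az":0.9},{"jaw":255,"x":0,"y":0.2,"z":0.9,"ax":0,"ay":0,"az":0.9},{"jaw":255,"x":0.02,"y":0.4,"z":0,"ax":0,"ay":0,"az":0.9},{"jaw":255,"x":0.02,"y":0.5,"z":0,"ax":0,"ay":0,"az":0.9},{"jaw":255,"x":0.02,"y":0.5,"z":0,"ax":0,"ay":0,"az":0.9},{"jaw":255,"x":0.02,"y":0.5,"z":0,"ax":0,"ay":0,"az":0.9},{"jaw":255,"x":0.02,"y":0.5,"z":0,"ax":0,"ay":0,"az":0.9},{"jaw":255,"x":0.02,"y":0.5,"z":0,"ax":0,"ay":0,"az":0.9},{"jaw":255,"x":0,"y":0,"z":0,"ax":0,"ay":0,"az":0}]'
python3 -c "
from h import *
to(465.2,-76.6,140,3.9)"
```

```text
time_s: 38.75
tcp_pos: [0.456, -0.2786, 0.0057]
ee_rot: [[-0.985, -0.173, 0.003], [-0.173, 0.985, -0.001], [-0.003, -0.002, -1.0]]
wrist_force: [0.2, 0.6, 0.2]
gripper_width: 0.568
t 38.75 tcp [ 456.  -278.6    5.7] yaw_y 99.99 tilt [ 0.0029 -0.0013] F [0.2 0.6 0.2] M [ 0.04 -0.02  0.05] w 49.4 j [-14.  28. -27.   0. -35. -66.]
d mm [-1.   0.5 -1.7] units [-0.017  0.008 -0.029] az units 0.001 tiltfix [0.007 0.017 0.   ]
time_s: 40.12
tcp_pos: [0.4582, -0.0861, 0.2014]
ee_rot: [[-0.102, -0.995, 0.0], [-0.995, 0.102, -0.002], [0.002, -0.001, -1.0]]
wrist_force: [-0.8, -0.8, -0.8]
gripper_width: 0.566
t 40.12 tcp [458.2 -86.1 201.4] yaw_y 174.16 tilt [ 0.0004 -0.0024] F [-0.8 -0.8 -0.8] M [0.07 0.08 0.06] w 49.3 j [ 10.   7. -23.   0. -60. -15.]
d mm [  7.    9.5 -61.4] units [ 0.117  0.158 -1.024] az units 0.974 tiltfix [0.013 0.003 0.   ]
```

```bash
python3 -m inch '[{"jaw":255,"x":0.12,"y":0.16,"z":0,"ax":0.01,"ay":0,"az":0.97},{"jaw":255,"x":-0.01,"y":0,"z":-0.4,"ax":0,"ay":0.02,"az":0},{"jaw":255,"x":-0.01,"y":0,"z":-0.4,"ax":0,"ay":0.02,"az":0},{"jaw":255,"x":-0.01,"y":0,"z":-0.35,"ax":0,"ay":0.02,"az":0},{"jaw":255,"x":0,"y":0,"z":0,"ax":0,"ay":0,"az":0}]'
python3 -c "
from h import *
to(465.2,-76.1,112,3.9)"
```

```text
time_s: 40.75
tcp_pos: [0.4625, -0.0787, 0.1303]
ee_rot: [[0.063, -0.998, -0.011], [-0.998, -0.063, -0.001], [-0.0, 0.011, -1.0]]
wrist_force: [-0.1, -0.2, -1.3]
gripper_width: 0.564
t 40.75 tcp [462.5 -78.7 130.3] yaw_y 3.63 tilt [-0.0113 -0.0006] F [-0.1 -0.2 -1.3] M [ 0.03  0.09 -0.04] w 49.1 j [ 10.  13. -28.  -0. -50.  -7.]
d mm [  2.7   2.6 -18.3] units [ 0.045  0.043 -0.306] az units 0.027 tiltfix [ 0.003 -0.065  0.   ]
```

```bash
python3 -m inch '[{"jaw":255,"x":0.05,"y":0.04,"z":-0.12,"ax":0,"ay":-0.06,"az":0.03},{"jaw":255,"x":0,"y":0,"z":-0.12,"ax":0,"ay":0,"az":0},{"jaw":255,"x":0,"y":0,"z":0,"ax":0,"ay":0,"az":0}]'
python3 -c "
from h import *
to(465.2,-76.1,105,3.9)"
```

```text
time_s: 41.12
tcp_pos: [0.4669, -0.0767, 0.1167]
ee_rot: [[0.067, -0.998, 0.003], [-0.998, -0.067, -0.001], [0.001, -0.003, -1.0]]
wrist_force: [0.0, 0.8, 0.2]
gripper_width: 0.568
t 41.12 tcp [466.9 -76.7 116.7] yaw_y 3.85 tilt [ 0.0031 -0.0005] F [0.  0.8 0.2] M [-0.    0.07 -0.03] w 49.4 j [ 10.  14. -29.   0. -47.  -7.]
d mm [ -1.7   0.6 -11.7] units [-0.028  0.01  -0.195] az units 0.005 tiltfix [0.003 0.018 0.   ]
```

```bash
python3 -m inch '[{"jaw":255,"x":-0.03,"y":0.01,"z":-0.12,"ax":0,"ay":0.02,"az":0},{"jaw":255,"x":-0.01,"y":0,"z":-0.1,"ax":0,"ay":0,"az":0}]'
python3 -c "
from h import *
to(465.2,-76.1,95,3.9)"
```

```text
time_s: 41.38
tcp_pos: [0.4651, -0.0759, 0.1037]
ee_rot: [[0.067, -0.998, 0.002], [-0.998, -0.067, -0.0], [0.0, -0.002, -1.0]]
wrist_force: [-0.0, -0.6, -1.6]
gripper_width: 0.562
t 41.38 tcp [465.1 -75.9 103.7] yaw_y 3.85 tilt [ 0.0019 -0.0002] F [-0.  -0.6 -1.6] M [0.04 0.15 0.  ] w 48.9 j [ 11.  15. -30.   0. -45.  -7.]
d mm [ 0.1 -0.2 -8.7] units [ 0.001 -0.003 -0.145] az units 0.005 tiltfix [0.001 0.011 0.   ]
```

```bash
python3 -m inch '[{"jaw":255,"x":0,"y":0,"z":-0.12,"ax":0,"ay":0.01,"az":0},{"jaw":255,"x":0.01,"y":0,"z":-0.12,"ax":0,"ay":0,"az":0},{"jaw":255,"x":0,"y":0,"z":-0.14,"ax":0,"ay":0,"az":0},{"jaw":255,"x":0,"y":0,"z":-0.14,"ax":0,"ay":0,"az":0},{"jaw":255,"x":0,"y":0,"z":-0.12,"ax":0,"ay":0,"az":0}]'
python3 -c "
from h import *
to(465.2,-76.1,56,3.9)"
```

```text
time_s: 42.0
tcp_pos: [0.4657, -0.0759, 0.0624]
ee_rot: [[0.067, -0.998, -0.0], [-0.998, -0.067, -0.0], [0.0, 0.0, -1.0]]
wrist_force: [0.3, 0.1, -0.9]
gripper_width: 0.572
t 42.0 tcp [465.7 -75.9  62.4] yaw_y 3.87 tilt [-0.0004 -0.0003] F [ 0.3  0.1 -0.9] M [0.04 0.11 0.02] w 49.7 j [ 11.  18. -33.   0. -39.  -7.]
d mm [-0.5 -0.2 -6.4] units [-0.008 -0.003 -0.107] az units 0.003 tiltfix [ 0.002 -0.002  0.   ]
```

```bash
python3 -m inch '[{"jaw":255,"x":-0.01,"y":0,"z":-0.09,"ax":0,"ay":0,"az":0},{"jaw":255,"x":0,"y":0,"z":-0.02,"ax":0,"ay":0,"az":0},{"jaw":60,"x":0,"y":0,"z":0,"ax":0,"ay":0,"az":0},{"jaw":60,"x":0,"y":0,"z":0,"ax":0,"ay":0,"az":0},{"jaw":60,"x":0,"y":0,"z":0,"ax":0,"ay":0,"az":0}]'
python3 -c "
from h import *
to(465.2,-76.9,56,3.9)"
python3 -m inch '[{"jaw":60,"x":0,"y":0,"z":0.5,"ax":0,"ay":0,"az":0},{"jaw":60,"x":0,"y":0,"z":0.9,"ax":0,"ay":0,"az":0},{"jaw":60,"x":0,"y":0,"z":0.9,"ax":0,"ay":0,"az":0},{"jaw":60,"x":0,"y":-0.5,"z":0.4,"ax":0,"ay":0,"az":-0.5},{"jaw":0,"x":0,"y":-0.6,"z":0,"ax":0,"ay":0,"az":-0.9},{"jaw":0,"x":0,"y":-0.6,"z":0,"ax":0,"ay":0,"az":-0.9},{"jaw":0,"x":0,"y":-0.6,"z":0,"ax":0,"ay":0,"az":-0.9},{"jaw":0,"x":0,"y":-0.6,"z":0,"ax":0,"ay":0,"az":-0.9},{"jaw":0,"x":0,"y":-0.6,"z":0,"ax":0,"ay":0,"az":-0.9},{"jaw":0,"x":0,"y":-0.6,"z":0,"ax":0,"ay":0,"az":-0.9},{"jaw":0,"x":0,"y":-0.6,"z":0,"ax":0,"ay":0,"az":-0.9}]'
python3 -c "
from h import *
to(466.7,-436.6,100,77.6)
im=avg('side',3); save(im,'pics/s12.png',(230,160,370,320),3.7)
im=avg('top',2);save(im,'pics/t12.png',(240,110,400,230),4.5);plates(im)"
```

```text
time_s: 42.62
tcp_pos: [0.4656, -0.0759, 0.0561]
ee_rot: [[0.068, -0.998, 0.0], [-0.998, -0.068, -0.001], [0.001, -0.0, -1.0]]
wrist_force: [-0.1, -0.7, -0.2]
gripper_width: 0.745
t 42.62 tcp [465.6 -75.9  56.1] yaw_y 3.91 tilt [ 0.0002 -0.0007] F [-0.1 -0.7 -0.2] M [0.01 0.12 0.01] w 64.8 j [ 11.  19. -33.   0. -38.  -7.]
d mm [-0.4 -1.  -0.1] units [-0.006 -0.017 -0.002] az units -0.001 tiltfix [0.004 0.001 0.   ]
time_s: 44.0
tcp_pos: [0.4641, -0.3651, 0.224]
ee_rot: [[-0.914, -0.406, 0.002], [-0.406, 0.914, -0.002], [-0.001, -0.002, -1.0]]
wrist_force: [0.0, 0.6, 0.2]
gripper_width: 0.997
t 44.0 tcp [ 464.1 -365.1  224. ] yaw_y 113.96 tilt [ 0.0019 -0.0018] F [0.  0.6 0.2] M [ 0.02 -0.04 -0.01] w 86.8 j [-22.  19.  -5.   0. -67. -44.]
d mm [   2.6  -71.5 -124. ] units [ 0.044 -1.192 -2.066] az units -3.636 tiltfix [0.011 0.011 0.   ]
px [180.2 264.9] rect [191.4 321. ] cen [191.5 320.9] dim [ 51.2 121.8] yaw -36.7 holes [[159.5, 344.7], [223.6, 296.5]] hmid [191.6 320.6]
px [318.4 249.9] rect [ 238.4 -207.6] cen [ 240.1 -208.2] dim [153.1 154.8] yaw -20.7 holes [] hmid 
px [124.7 207.2] rect [416.6 528.9] cen [416.5 529.2] dim [121.1  51. ] yaw 3.9 holes [[376.6, 526.1], [456.5, 531.4]] hmid [416.6 528.8]
px [  6.1 188.6] rect [500.  974.6] cen [499.5 979. ] dim [91.4 61.8] yaw 0.9 holes [] hmid 
px [379.6 165.7] rect [ 544.  -461.3] cen [ 555.  -460.6] dim [118.6 137.4] yaw -22.3 holes [] hmid 
px [304.5 146.1] rect [ 634.6 -166.3] cen [ 634.8 -166.5] dim [ 53.  124.2] yaw -9.3 holes [[594.8, -159.9], [634.8, -166.4], [674.0, -172.7]] hmid [ 634.5 -166.4]
px [278.7 104.6] rect [799.8 -79.5] cen [798.2 -79.2] dim [159.5  39.9] yaw 75.6 holes [[781.2, -144.9]] hmid [ 781.2 -144.9]
px [222.8 101.7] rect [810.8 145.7] cen [801.5 142. ] dim [82.8 97.2] yaw -1.3 holes [] hmid 
px [234.3  65. ] rect [955.1 100.8] cen [947.8 100.1] dim [129.  143.7] yaw -89.1 holes [] hmid
```

View pics/s12.png

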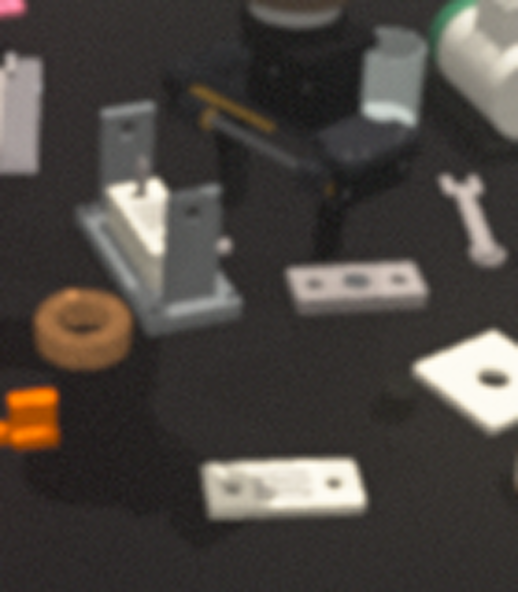

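View pics/t12.png

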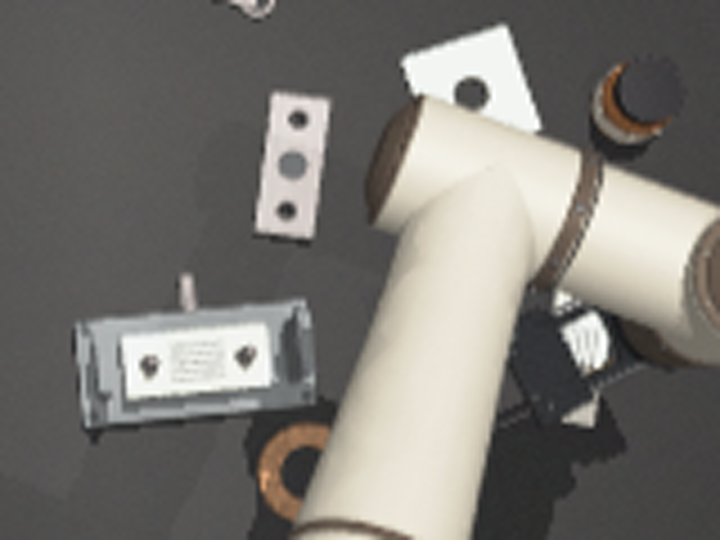

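```bash
python3 -m inch '[{"jaw":0,"x":0,"y":0.6,"z":0,"ax":0,"ay":0,"az":0},{"jaw":0,"x":0,"y":0.8,"z":0,"ax":0,"ay":0,"az":0},{"jaw":0,"x":0,"y":0.8,"z":0,"ax":0,"ay":0,"az":0},{"jaw":0,"x":0,"y":0.2,"z":0,"ax":0,"ay":0,"az":0}]'
python3 -c "
from h import *
st()
im=avg('top',3);save(im,'pics/t13.png',(240,110,420,240),4.4);plates(im); print('side');plates(avg('side',2),'side')"
```

```text
time_s: 44.75
tcp_pos: [0.4633, -0.2127, 0.224]
ee_rot: [[-0.909, -0.418, 0.003], [-0.418, 0.909, -0.001], [-0.002, -0.002, -1.0]]
wrist_force: [0.6, -0.7, 0.2]
gripper_width: 1.001
t 44.75 tcp [ 463.3 -212.7  224. ] yaw_y 114.69 tilt [ 0.0026 -0.001 ] F [ 0.6 -0.7  0.2] M [ 0.01 -0.01 -0.01] w 87.1 j [ -6.  11. -15.   0. -64. -59.]
px [180.1 265. ] rect [191.4 321. ] cen [191.5 320.8] dim [ 51.2 121.8] yaw -36.7 holes [[159.6, 344.7], [223.6, 296.5]] hmid [191.6 320.6]
px [124.7 207.2] rect [416.7 529. ] cen [416.5 529.2] dim [121.  51.] yaw 3.9 holes [[376.6, 526.1], [456.5, 531.4]] hmid [416.6 528.8]
px [  6.1 188.7] rect [500.  974.6] cen [499.5 979. ] dim [91.5 61.8] yaw 0.9 holes [] hmid 
px [368.1 188.1] rect [ 467.2 -404.2] cen [ 463.6 -405.1] dim [ 54.3 125.3] yaw -12.3 holes [[428.4, -395.5], [506.6, -412.3]] hmid [ 467.5 -403.9]
px [321.1 172.4] rect [ 530.3 -237.2] cen [ 530.5 -232.1] dim [122.6 113.5] yaw 83.6 holes [] hmid 
px [344.3 130.4] rect [ 692.8 -322.8] cen [ 693. -323.] dim [100.8  99.9] yaw 16.7 holes [[692.8, -323.1]] hmid [ 692.8 -323.1]
px [278.6 104.6] rect [799.8 -79.5] cen [798.2 -79.3] dim [159.5  39.9] yaw 75.6 holes [[781.2, -144.9]] hmid [ 781.2 -144.9]
px [222.8 101.7] rect [810.8 145.7] cen [801.5 142. ] dim [82.8 97.2] yaw -1.3 holes [] hmid 
px [234.3  65. ] rect [955.3 100.9] cen [947.9 100.1] dim [128.4 143.4] yaw -89.5 holes [] hmid 
side
px [306. 291.] rect [ 468.6 -406. ] cen [ 468.7 -405.9] dim [ 63.8 126.1] yaw -12.2 holes [] hmid 
px [362.9 262.1] rect [ 694.  -324.6] cen [ 693.5 -323.9] dim [107.5 106.7] yaw 17.0 holes [[693.4, -325.9]] hmid [ 693.4 -325.9]
px [325.9 235.8] rect [ 639.2 -158.2] cen [ 639.7 -158.4] dim [ 58.2 123.9] yaw -9.3 holes [[639.6, -156.6]] hmid [ 639.6 -156.6]
px [178.7 187.6] rect [192.9 319.6] cen [193.2 319.5] dim [ 53.  121.1] yaw -36.1 holes [] hmid
```

View pics/t13.png

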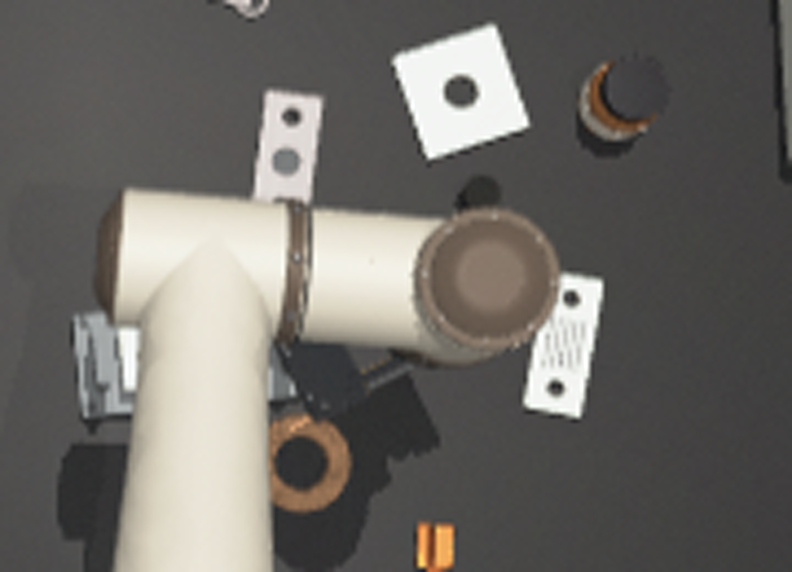

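```bash
python3 -m inch '[{"jaw":0,"x":0,"y":-0.6,"z":0,"ax":0,"ay":0,"az":-0.6},{"jaw":0,"x":0.02,"y":-0.8,"z":0,"ax":0,"ay":0,"az":-0.8},{"jaw":0,"x":0.02,"y":-0.8,"z":-0.3,"ax":0,"ay":0,"az":-0.8},{"jaw":0,"x":0,"y":-0.6,"z":-0.6,"ax":0,"ay":0,"az":-0.8},{"jaw":0,"x":0,"y":-0.4,"z":-0.6,"ax":0,"ay":0,"az":-0.5},{"jaw":0,"x":0,"y":0,"z":-0.6,"ax":0,"ay":0,"az":-0.2},{"jaw":0,"x":0,"y":0,"z":0,"ax":0,"ay":0,"az":0}]'
python3 -c "
from h import *
to(467.4,-404,60,77.7)"
```

```text
time_s: 45.88
tcp_pos: [0.4633, -0.4238, 0.092]
ee_rot: [[-0.969, 0.248, -0.0], [0.248, 0.969, -0.005], [-0.001, -0.005, -1.0]]
wrist_force: [-0.3, -0.8, 0.1]
gripper_width: 1.003
t 45.88 tcp [ 463.3 -423.8   92. ] yaw_y 75.62 tilt [-0.0001 -0.0055] F [-0.3 -0.8  0.1] M [-0.03  0.04 -0.03] w 87.3 j [-28.  29.  -9.   0. -52. -77.]
d mm [  4.1  19.8 -32. ] units [ 0.068  0.331 -0.534] az units 0.208 tiltfix [ 0.031 -0.     0.   ]
```

```bash
python3 -m inch '[{"jaw":0,"x":0.07,"y":0.33,"z":0,"ax":0.03,"ay":0,"az":0.2},{"jaw":0,"x":0,"y":0,"z":-0.4,"ax":0,"ay":0,"az":0},{"jaw":0,"x":0,"y":0,"z":-0.4,"ax":0,"ay":0,"az":0},{"jaw":0,"x":0,"y":0,"z":0,"ax":0,"ay":0,"az":0}]'
python3 -c "
from h import *
to(467.4,-404,4,77.7)"
```

```text
time_s: 46.38
tcp_pos: [0.472, -0.4041, 0.0506]
ee_rot: [[-0.978, 0.206, 0.01], [0.206, 0.978, -0.006], [-0.012, -0.004, -1.0]]
wrist_force: [0.7, -0.2, -0.3]
gripper_width: 0.998
t 46.38 tcp [ 472.  -404.1   50.6] yaw_y 78.09 tilt [ 0.0105 -0.0063] F [ 0.7 -0.2 -0.3] M [-0.01 -0.06  0.03] w 86.8 j [-26.  31. -12.   0. -46. -76.]
d mm [ -4.6   0.1 -46.6] units [-0.077  0.001 -0.777] az units -0.039 tiltfix [0.036 0.06  0.   ]
```

```bash
python3 -m inch '[{"jaw":0,"x":-0.08,"y":0,"z":-0.3,"ax":0.03,"ay":0.06,"az":-0.04},{"jaw":0,"x":-0.02,"y":0,"z":-0.35,"ax":0,"ay":0,"az":0},{"jaw":0,"x":0,"y":0,"z":0,"ax":0,"ay":0,"az":0}]'
python3 -c "
from h import *
to(467.4,-404,4,77.7)
im=avg('side',2); save(im,'pics/s14.png',(230,190,370,320),4)"
```

```text
time_s: 46.75
tcp_pos: [0.4683, -0.4042, 0.0144]
ee_rot: [[-0.978, 0.211, 0.006], [0.211, 0.978, -0.004], [-0.006, -0.003, -1.0]]
wrist_force: [-0.5, -0.0, 0.0]
gripper_width: 0.998
t 46.75 tcp [ 468.3 -404.2   14.4] yaw_y 77.83 tilt [ 0.0056 -0.0043] F [-0.5 -0.   0. ] M [0.02 0.02 0.  ] w 86.8 j [-26.  33. -14.   0. -42. -76.]
d mm [ -0.9   0.2 -10.4] units [-0.016  0.004 -0.173] az units -0.013 tiltfix [0.024 0.032 0.   ]
```

View pics/s14.png

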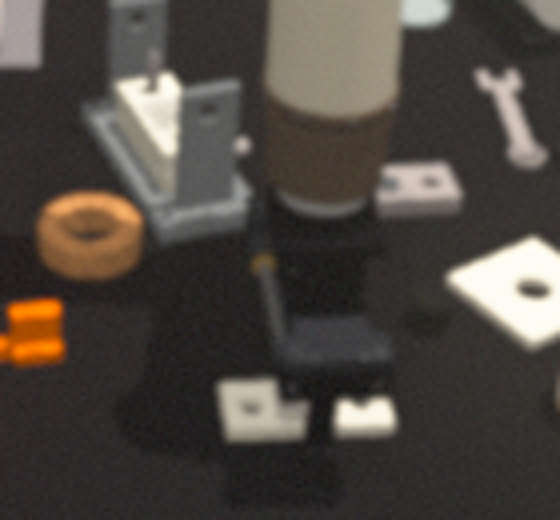

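```bash
python3 -m inch '[{"jaw":0,"x":-0.03,"y":0,"z":-0.16,"ax":0.02,"ay":0.03,"az":-0.01},{"jaw":0,"x":0,"y":0,"z":0,"ax":0,"ay":0,"az":0}]'
python3 -c "
from h import *
to(467.4,-404,4,77.7)"
```

```text
time_s: 47.1
tcp_pos: [0.4686, -0.4055, 0.0074]
ee_rot: [[-0.977, 0.212, 0.005], [0.212, 0.977, -0.004], [-0.006, -0.003, -1.0]]
wrist_force: [-0.6, -0.1, -0.2]
gripper_width: 0.999
t 47.1 tcp [ 468.6 -405.5    7.4] yaw_y 77.76 tilt [ 0.0054 -0.0039] F [-0.6 -0.1 -0.2] M [-0.05 -0.    0.  ] w 86.9 j [-26.  34. -14.   0. -41. -76.]
d mm [-1.2  1.5 -3.4] units [-0.02   0.026 -0.057] az units -0.006 tiltfix [0.022 0.031 0.   ]
```

```bash
python3 -m inch '[{"jaw":0,"x":-0.03,"y":0.025,"z":-0.06,"ax":0.02,"ay":0.03,"az":0},{"jaw":255,"x":0,"y":0,"z":0,"ax":0,"ay":0,"az":0},{"jaw":255,"x":0,"y":0,"z":0,"ax":0,"ay":0,"az":0},{"jaw":255,"x":0,"y":0,"z":0,"ax":0,"ay":0,"az":0},{"jaw":255,"x":0,"y":0,"z":0,"ax":0,"ay":0,"az":0},{"jaw":255,"x":0,"y":0,"z":0,"ax":0,"ay":0,"az":0},{"jaw":255,"x":0,"y":0,"z":0,"ax":0,"ay":0,"az":0},{"jaw":255,"x":0,"y":0,"z":0,"ax":0,"ay":0,"az":0}]'
python3 -c "
from h import *
to(467.4,-404,4,77.7)"
```

```text
time_s: 48.1
tcp_pos: [0.4671, -0.4042, 0.0043]
ee_rot: [[-0.977, 0.212, 0.001], [0.212, 0.977, -0.001], [-0.001, -0.001, -1.0]]
wrist_force: [0.4, -0.3, -0.4]
gripper_width: 0.567
t 48.1 tcp [ 467.1 -404.2    4.3] yaw_y 77.77 tilt [ 0.0009 -0.0009] F [ 0.4 -0.3 -0.4] M [ 0.    0.01 -0.04] w 49.4 j [-26.  34. -14.   0. -41. -76.]
d mm [ 0.3  0.2 -0.3] units [ 0.005  0.004 -0.004] az units -0.007 tiltfix [0.005 0.005 0.   ]
```

```bash
python3 -m inch '[{"jaw":255,"x":0,"y":0,"z":0.5,"ax":0,"ay":0,"az":0},{"jaw":255,"x":0,"y":0,"z":0.9,"ax":0,"ay":0,"az":0},{"jaw":255,"x":0,"y":0.3,"z":0.9,"ax":0,"ay":0,"az":0.9},{"jaw":255,"x":0,"y":0.4,"z":0.9,"ax":0,"ay":0,"az":0.9},{"jaw":255,"x":0,"y":0.5,"z":0.2,"ax":0,"ay":0,"az":0.9},{"jaw":255,"x":0,"y":0.6,"z":0,"ax":0,"ay":0,"az":0.9},{"jaw":255,"x":0,"y":0.6,"z":0,"ax":0,"ay":0,"az":0.9},{"jaw":255,"x":0,"y":0.6,"z":0,"ax":0,"ay":0,"az":0.9},{"jaw":255,"x":0,"y":0.6,"z":0,"ax":0,"ay":0,"az":0.9},{"jaw":255,"x":0,"y":0.6,"z":0,"ax":0,"ay":0,"az":0.9},{"jaw":255,"x":0,"y":0.6,"z":0,"ax":0,"ay":0,"az":0.9},{"jaw":255,"x":0,"y":0.2,"z":0,"ax":0,"ay":0,"az":0.9}]'
python3 -c "
from h import *
to(465.2,-77,140,3.9)"
```

```text
time_s: 49.6
tcp_pos: [0.4618, -0.0939, 0.212]
ee_rot: [[-0.165, -0.986, 0.001], [-0.986, 0.165, -0.003], [0.003, -0.002, -1.0]]
wrist_force: [0.1, -0.1, -0.8]
gripper_width: 0.567
t 49.6 tcp [461.8 -93.9 212. ] yaw_y 170.51 tilt [ 0.0011 -0.003 ] F [ 0.1 -0.1 -0.8] M [ 0.01  0.08 -0.02] w 49.4 j [  8.   7. -21.   0. -61. -18.]
d mm [  3.4  16.9 -72. ] units [ 0.056  0.282 -1.2  ] az units 1.339 tiltfix [0.017 0.006 0.   ]
```

```bash
python3 -m inch '[{"jaw":255,"x":0.03,"y":0.14,"z":0,"ax":0.02,"ay":0,"az":0.7},{"jaw":255,"x":0.02,"y":0.12,"z":0,"ax":0,"ay":0,"az":0.65},{"jaw":255,"x":-0.01,"y":0,"z":-0.4,"ax":0,"ay":0.02,"az":0},{"jaw":255,"x":-0.01,"y":0,"z":-0.4,"ax":0,"ay":0.02,"az":0},{"jaw":255,"x":-0.01,"y":0,"z":-0.4,"ax":0,"ay":0.02,"az":0},{"jaw":255,"x":0,"y":0,"z":0,"ax":0,"ay":0,"az":0}]'
python3 -c "
from h import *
to(465.2,-77,112,3.9)"
```

```text
time_s: 50.35
tcp_pos: [0.4612, -0.076, 0.1383]
ee_rot: [[0.082, -0.997, -0.01], [-0.997, -0.082, 0.002], [-0.003, 0.009, -1.0]]
wrist_force: [0.9, -0.4, -0.6]
gripper_width: 0.569
t 50.35 tcp [461.2 -76.  138.3] yaw_y 4.68 tilt [-0.0096  0.0023] F [ 0.9 -0.4 -0.6] M [ 0.03  0.09 -0.02] w 49.5 j [ 10.  12. -27.  -0. -51.  -6.]
d mm [  4.   -1.  -26.3] units [ 0.066 -0.017 -0.438] az units -0.078 tiltfix [-0.013 -0.055 -0.   ]
```

```bash
python3 -m inch '[{"jaw":255,"x":0.06,"y":-0.02,"z":-0.18,"ax":-0.01,"ay":-0.05,"az":-0.08},{"jaw":255,"x":0,"y":0,"z":-0.18,"ax":0,"ay":0,"az":0},{"jaw":255,"x":0,"y":0,"z":0,"ax":0,"ay":0,"az":0}]'
python3 -c "
from h import *
to(465.2,-77,105,3.9)"
```

```text
time_s: 50.72
tcp_pos: [0.4663, -0.0772, 0.1172]
ee_rot: [[0.067, -0.998, 0.003], [-0.998, -0.067, 0.001], [-0.0, -0.003, -1.0]]
wrist_force: [0.7, 0.5, -1.0]
gripper_width: 0.569
t 50.73 tcp [466.3 -77.2 117.2] yaw_y 3.84 tilt [0.0034 0.0007] F [ 0.7  0.5 -1. ] M [-0.01  0.11  0.  ] w 49.5 j [ 10.  14. -29.  -0. -47.  -7.]
d mm [ -1.1   0.2 -12.2] units [-0.018  0.004 -0.203] az units 0.006 tiltfix [-0.004  0.019  0.   ]
```

```bash
python3 -m inch '[{"jaw":255,"x":-0.02,"y":0,"z":-0.12,"ax":0,"ay":0.02,"az":0},{"jaw":255,"x":-0.01,"y":0,"z":-0.12,"ax":0,"ay":0,"az":0}]'
python3 -c "
from h import *
to(465.2,-77,95,3.9)"
```

```text
time_s: 50.98
tcp_pos: [0.4654, -0.0771, 0.103]
ee_rot: [[0.067, -0.998, 0.002], [-0.998, -0.067, 0.001], [-0.001, -0.002, -1.0]]
wrist_force: [-0.5, -0.4, -0.6]
gripper_width: 0.566
t 50.98 tcp [465.4 -77.1 103. ] yaw_y 3.85 tilt [0.0024 0.001 ] F [-0.5 -0.4 -0.6] M [-0.02  0.1   0.04] w 49.2 j [ 10.  15. -30.  -0. -45.  -6.]
d mm [-0.2  0.1 -8. ] units [-0.003  0.002 -0.134] az units 0.005 tiltfix [-0.006  0.014  0.   ]
```

```bash
python3 -m inch '[{"jaw":255,"x":-0.01,"y":0,"z":-0.12,"ax":0,"ay":0.01,"az":0},{"jaw":255,"x":0,"y":0,"z":-0.14,"ax":0,"ay":0,"az":0},{"jaw":255,"x":0,"y":0,"z":-0.14,"ax":0,"ay":0,"az":0},{"jaw":255,"x":0,"y":0,"z":-0.1,"ax":0,"ay":0,"az":0}]'
python3 -c "
from h import *
to(465.2,-77,64.5,3.9)"
```

```text
time_s: 51.48
tcp_pos: [0.4645, -0.0771, 0.0707]
ee_rot: [[0.067, -0.998, -0.0], [-0.998, -0.067, 0.001], [-0.001, -0.0, -1.0]]
wrist_force: [-0.4, -0.5, -2.1]
gripper_width: 0.569
t 51.48 tcp [464.5 -77.1  70.7] yaw_y 3.85 tilt [-0.      0.0009] F [-0.4 -0.5 -2.1] M [-0.01  0.12 -0.04] w 49.5 j [ 10.  18. -32.  -0. -40.  -6.]
d mm [ 0.7  0.1 -6.2] units [ 0.012  0.002 -0.103] az units 0.005 tiltfix [-0.005 -0.    -0.   ]
```

```bash
python3 -m inch '[{"jaw":255,"x":0.01,"y":0,"z":-0.08,"ax":0,"ay":0,"az":0},{"jaw":255,"x":0,"y":0,"z":-0.03,"ax":0,"ay":0,"az":0},{"jaw":60,"x":0,"y":0,"z":0,"ax":0,"ay":0,"az":0},{"jaw":60,"x":0,"y":0,"z":0,"ax":0,"ay":0,"az":0},{"jaw":60,"x":0,"y":0,"z":0,"ax":0,"ay":0,"az":0}]'
python3 -c "
from h import *
to(465.2,-77,64.5,3.9)"
python3 -m inch '[{"jaw":60,"x":0,"y":0,"z":0.5,"ax":0,"ay":0,"az":0},{"jaw":60,"x":0,"y":0,"z":0.9,"ax":0,"ay":0,"az":0},{"jaw":60,"x":0,"y":0,"z":0.7,"ax":0,"ay":0,"az":0},{"jaw":60,"x":0.6,"y":0.3,"z":0,"ax":0,"ay":0,"az":-0.9},{"jaw":0,"x":0.8,"y":0.5,"z":0,"ax":0,"ay":0,"az":-0.9},{"jaw":0,"x":0.8,"y":0.5,"z":0,"ax":0,"ay":0,"az":-0.9},{"jaw":0,"x":0,"y":0.5,"z":0,"ax":0,"ay":0,"az":-0.9},{"jaw":0,"x":0,"y":0.5,"z":0,"ax":0,"ay":0,"az":-0.9},{"jaw":0,"x":0,"y":0.5,"z":0,"ax":0,"ay":0,"az":-0.9}]'
python3 -c "
from h import *
to(633.4,-165.7,100,80.8)
im=avg('side',3); save(im,'pics/s15.png',(230,160,370,320),3.7)
im=avg('top',2);save(im,'pics/t15.png',(240,110,400,230),4.5);plates(im,ztop=.016)"
```

```text
time_s: 52.1
tcp_pos: [0.466, -0.0771, 0.0648]
ee_rot: [[0.068, -0.998, 0.001], [-0.998, -0.068, 0.0], [-0.0, -0.001, -1.0]]
wrist_force: [-0.5, 0.1, 0.1]
gripper_width: 0.748
t 52.1 tcp [466.  -77.1  64.8] yaw_y 3.9 tilt [0.0011 0.0004] F [-0.5  0.1  0.1] M [0.07 0.08 0.02] w 65.1 j [ 10.  18. -32.  -0. -39.  -6.]
d mm [-0.8  0.1 -0.3] units [-0.013  0.002 -0.004] az units -0.0 tiltfix [-0.003  0.006  0.   ]
time_s: 53.22
tcp_pos: [0.601, 0.0937, 0.1945]
ee_rot: [[-0.79, -0.613, 0.003], [-0.613, 0.79, -0.0], [-0.002, -0.002, -1.0]]
wrist_force: [0.0, 0.1, 0.5]
gripper_width: 1.0
t 53.23 tcp [601.   93.7 194.5] yaw_y 127.83 tilt [ 0.0026 -0.0005] F [0.  0.1 0.5] M [0.03 0.02 0.01] w 87.0 j [ 24.  22.  -5.   0. -64. -76.]
d mm [  32.4 -259.4  -94.5] units [ 0.541 -4.324 -1.575] az units -4.703 tiltfix [0.003 0.015 0.   ]
px [180.  265.2] rect [191.8 320. ] cen [191.8 320.1] dim [ 51.1 121.2] yaw -36.7 holes [[160.2, 343.6], [224.0, 295.6]] hmid [192.1 319.6]
px [215.2 243.7] rect [272.1 189.4] cen [274.9 190.3] dim [154.6 149.2] yaw 20.1 holes [] hmid 
px [124.7 207.2] rect [416.3 527
[... 187 characters left out ...]
es [] hmid 
px [304.6 146.2] rect [ 633.3 -165.6] cen [ 633.5 -165.7] dim [ 53.2 124.3] yaw -9.4 holes [[593.9, -159.4], [672.7, -171.9]] hmid [ 633.3 -165.7]
px [207.4 139.9] rect [671.5 203.7] cen [668.  208.8] dim [112.5 124.9] yaw -64.6 holes [] hmid 
px [344.3 130.3] rect [ 691.5 -321.4] cen [ 691.7 -321.7] dim [100.4  99.5] yaw 16.6 holes [[691.4, -321.8]] hmid [ 691.4 -321.8]
px [278.6 104.6] rect [798.2 -79.1] cen [796.6 -78.7] dim [159.   39.8] yaw 75.6 holes [[779.5, -144.2]] hmid [ 779.5 -144.2]
px [222.7 101.5] rect [813.6 145.7] cen [805.  142.9] dim [90.  81.1] yaw 2.6 holes [] hmid 
px [234.3  65. ] rect [953.1 100.7] cen [945.6  99.8] dim [127.9 142.9] yaw -89.5 holes [] hmid
```

View pics/s15.png

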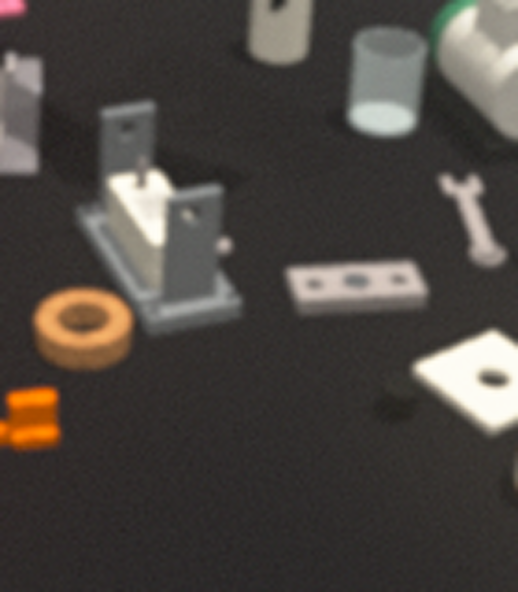

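View pics/t15.png

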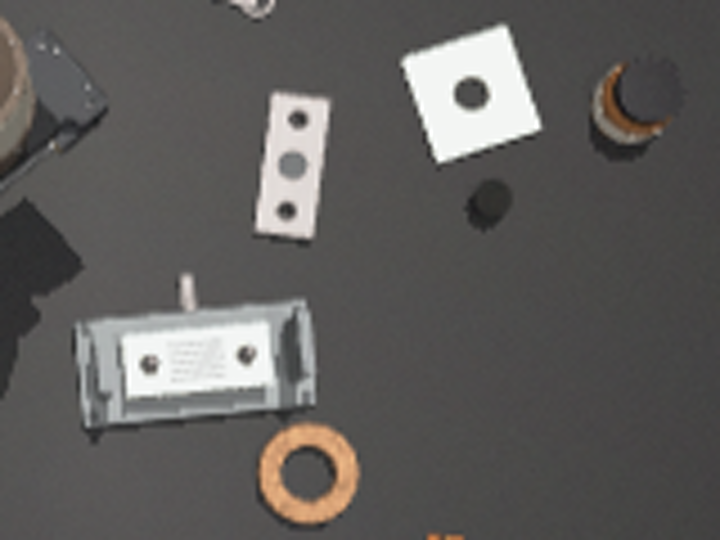

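```bash
python3 -m inch '[{"jaw":0,"x":0.1,"y":-0.6,"z":0,"ax":0,"ay":0,"az":-0.7},{"jaw":0,"x":0.1,"y":-0.8,"z":0,"ax":0,"ay":0,"az":-0.8},{"jaw":0,"x":0.1,"y":-0.8,"z":0,"ax":0,"ay":0,"az":-0.8},{"jaw":0,"x":0.1,"y":-0.8,"z":-0.2,"ax":0,"ay":0,"az":-0.8},{"jaw":0,"x":0.1,"y":-0.8,"z":-0.4,"ax":0,"ay":0,"az":-0.8},{"jaw":0,"x":0,"y":-0.5,"z":-0.6,"ax":0,"ay":0,"az":-0.7},{"jaw":0,"x":0,"y":0,"z":-0.3,"ax":0,"ay":0,"az":0},{"jaw":0,"x":0,"y":0,"z":0,"ax":0,"ay":0,"az":0}]'
python3 -c "
from h import *
to(633.4,-165.7,60,80.7)"
```

```text
time_s: 54.48
tcp_pos: [0.6282, -0.1834, 0.1041]
ee_rot: [[-0.987, 0.163, 0.005], [0.163, 0.987, -0.005], [-0.005, -0.004, -1.0]]
wrist_force: [0.1, 0.0, 0.2]
gripper_width: 1.001
t 54.48 tcp [ 628.2 -183.4  104.1] yaw_y 80.6 tilt [ 0.0046 -0.0047] F [0.1 0.  0.2] M [0.   0.04 0.02] w 87.0 j [ -2.  30.  -4.   0. -55. -98.]
d mm [  5.2  17.7 -44.1] units [ 0.087  0.294 -0.735] az units 0.01 tiltfix [0.027 0.026 0.   ]
```

```bash
python3 -m inch '[{"jaw":0,"x":0.09,"y":0.29,"z":0,"ax":0.03,"ay":0.03,"az":0},{"jaw":0,"x":0,"y":0,"z":-0.4,"ax":0,"ay":0,"az":0},{"jaw":0,"x":0,"y":0,"z":-0.5,"ax":0,"ay":0,"az":0},{"jaw":0,"x":0,"y":0,"z":0,"ax":0,"ay":0,"az":0}]'
python3 -c "
from h import *
to(633.4,-165.7,8,80.7)"
```

```text
time_s: 54.98
tcp_pos: [0.638, -0.1627, 0.0551]
ee_rot: [[-0.987, 0.159, 0.009], [0.159, 0.987, 0.0], [-0.009, 0.002, -1.0]]
wrist_force: [0.7, -0.2, 0.2]
gripper_width: 1.004
t 54.98 tcp [ 638.  -162.7   55.1] yaw_y 80.86 tilt [0.0093 0.0001] F [ 0.7 -0.2  0.2] M [-0.05  0.01 -0.02] w 87.3 j [ -0.  34.  -6.  -0. -50. -99.]
d mm [ -4.6  -3.  -47.1] units [-0.076 -0.049 -0.785] az units -0.016 tiltfix [-0.001  0.053  0.   ]
```

```bash
python3 -m inch '[{"jaw":0,"x":-0.08,"y":-0.05,"z":-0.3,"ax":0,"ay":0.05,"az":-0.02},{"jaw":0,"x":-0.02,"y":0,"z":-0.35,"ax":0,"ay":0,"az":0},{"jaw":0,"x":0,"y":0,"z":0,"ax":0,"ay":0,"az":0}]'
python3 -c "
from h import *
to(633.4,-165.7,5,80.7)
im=avg('side',2); save(im,'pics/s16.png',(260,170,390,290),4)"
```

```text
time_s: 55.35
tcp_pos: [0.6345, -0.1646, 0.0186]
ee_rot: [[-0.987, 0.16, 0.007], [0.16, 0.987, -0.0], [-0.007, 0.001, -1.0]]
wrist_force: [0.8, 0.2, 0.0]
gripper_width: 1.0
t 55.35 tcp [ 634.5 -164.6   18.6] yaw_y 80.79 tilt [ 0.0067 -0.0004] F [0.8 0.2 0. ] M [-0.01  0.04  0.  ] w 87.0 j [ -0.  36.  -8.   0. -46. -99.]
d mm [ -1.1  -1.1 -13.6] units [-0.018 -0.018 -0.227] az units -0.009 tiltfix [0.002 0.038 0.   ]
```

View pics/s16.png

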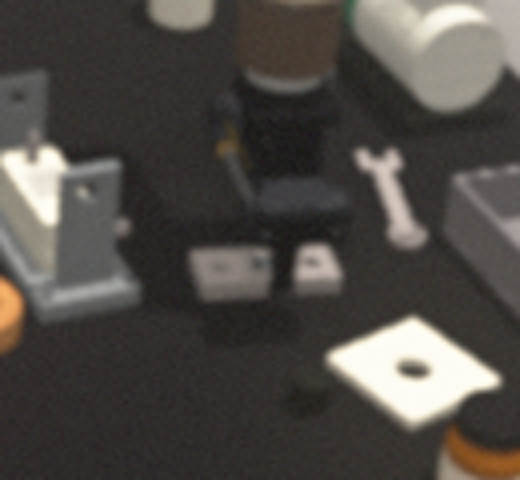

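```bash
python3 -m inch '[{"jaw":0,"x":-0.03,"y":-0.02,"z":-0.2,"ax":0,"ay":0.04,"az":-0.01},{"jaw":0,"x":0,"y":0,"z":-0.02,"ax":0,"ay":0,"az":0},{"jaw":0,"x":0,"y":0,"z":0,"ax":0,"ay":0,"az":0}]'
python3 -c "
from h import *
to(633.4,-165.7,5,80.7)"
```

```text
time_s: 55.82
tcp_pos: [0.6354, -0.1664, 0.0084]
ee_rot: [[-0.987, 0.161, 0.007], [0.161, 0.987, -0.001], [-0.007, -0.0, -1.0]]
wrist_force: [0.8, -0.2, 0.1]
gripper_width: 0.997
t 55.83 tcp [ 635.4 -166.4    8.4] yaw_y 80.71 tilt [ 0.0066 -0.0013] F [ 0.8 -0.2  0.1] M [-0.03  0.01 -0.  ] w 86.7 j [ -1.  37.  -8.   0. -44. -99.]
d mm [-2.   0.7 -3.4] units [-0.033  0.011 -0.057] az units -0.001 tiltfix [0.007 0.038 0.   ]
```

```bash
python3 -m inch '[{"jaw":0,"x":-0.04,"y":0.01,"z":-0.06,"ax":0.01,"ay":0.04,"az":0},{"jaw":255,"x":0,"y":0,"z":0,"ax":0,"ay":0,"az":0},{"jaw":255,"x":0,"y":0,"z":0,"ax":0,"ay":0,"az":0},{"jaw":255,"x":0,"y":0,"z":0,"ax":0,"ay":0,"az":0}]'
python3 -c "
from h import *
to(633.4,-165.7,5,80.7)"
```

```text
time_s: 56.32
tcp_pos: [0.6331, -0.1658, 0.005]
ee_rot: [[-0.987, 0.161, -0.0], [0.161, 0.987, 0.0], [0.0, 0.0, -1.0]]
wrist_force: [0.2, 0.1, 0.9]
gripper_width: 0.743
t 56.33 tcp [ 633.1 -165.8    5. ] yaw_y 80.72 tilt [-0.0003  0.0005] F [0.2 0.1 0.9] M [-0.06 -0.01  0.01] w 64.7 j [ -1.  37.  -9.  -0. -45. -99.]
d mm [0.3 0.1 0. ] units [0.006 0.002 0.   ] az units -0.002 tiltfix [-0.003 -0.002 -0.   ]
```

```bash
python3 -m inch '[{"jaw":255,"x":0,"y":0,"z":0,"ax":0,"ay":0,"az":0},{"jaw":255,"x":0,"y":0,"z":0,"ax":0,"ay":0,"az":0},{"jaw":255,"x":0,"y":0,"z":0,"ax":0,"ay":0,"az":0},{"jaw":255,"x":0,"y":0,"z":0,"ax":0,"ay":0,"az":0},{"jaw":255,"x":0,"y":0,"z":0,"ax":0,"ay":0,"az":0}]'
python3 -c "
from h import *
to(633.4,-165.7,5,80.7)"
python3 -m inch '[{"jaw":255,"x":0,"y":0,"z":0.3,"ax":0,"ay":0,"az":0},{"jaw":255,"x":0,"y":0,"z":0.6,"ax":0,"ay":0,"az":0},{"jaw":255,"x":0,"y":0,"z":0.9,"ax":0,"ay":0,"az":0.5},{"jaw":255,"x":0,"y":0,"z":0.9,"ax":0,"ay":0,"az":0.9},{"jaw":255,"x":-0.1,"y":0.2,"z":0.6,"ax":0,"ay":0,"az":0.9},{"jaw":255,"x":-0.3,"y":0.2,"z":0,"ax":0,"ay":0,"az":0.9},{"jaw":255,"x":-0.4,"y":0.2,"z":0,"ax":0,"ay":0,"az":0.9},{"jaw":255,"x":-0.4,"y":0.2,"z":0,"ax":0,"ay":0,"az":0.9},{"jaw":255,"x":-0.4,"y":0.2,"z":0,"ax":0,"ay":0,"az":0.9},{"jaw":255,"x":-0.4,"y":0.2,"z":0,"ax":0,"ay":0,"az":0.9},{"jaw":255,"x":-0.4,"y":0.2,"z":0,"ax":0,"ay":0,"az":0.9}]'
python3 -c "
from h import *
to(465.2,-77,140,3.9)"
```

```text
time_s: 56.95
tcp_pos: [0.6331, -0.1658, 0.0051]
ee_rot: [[-0.987, 0.161, -0.0], [0.161, 0.987, 0.0], [0.0, 0.0, -1.0]]
wrist_force: [-0.5, -0.4, -0.3]
gripper_width: 0.572
t 56.95 tcp [ 633.1 -165.8    5.1] yaw_y 80.72 tilt [-0.0001  0.0004] F [-0.5 -0.4 -0.3] M [-0.01 -0.01  0.02] w 49.7 j [ -1.  37.  -9.  -0. -45. -99.]
d mm [ 0.3  0.1 -0.1] units [ 0.005  0.002 -0.002] az units -0.002 tiltfix [-0.002 -0.001 -0.   ]
time_s: 58.32
tcp_pos: [0.4793, -0.0794, 0.2151]
ee_rot: [[-0.341, -0.94, 0.004], [-0.94, 0.341, -0.003], [0.001, -0.005, -1.0]]
wrist_force: [0.0, 0.4, -2.1]
gripper_width: 0.571
t 58.33 tcp [479.3 -79.4 215.1] yaw_y 160.05 tilt [ 0.0041 -0.003 ] F [ 0.   0.4 -2.1] M [ 0.06  0.04 -0.01] w 49.6 j [ 10.   9. -19.   0. -62. -30.]
d mm [-14.1   2.4 -75.1] units [-0.235  0.039 -1.252] az units 2.385 tiltfix [0.017 0.023 0.   ]
```

```bash
python3 -m inch '[{"jaw":255,"x":-0.1,"y":0.02,"z":0,"ax":0.02,"ay":0.02,"az":0.8},{"jaw":255,"x":-0.1,"y":0.02,"z":0,"ax":0,"ay":0,"az":0.8},{"jaw":255,"x":-0.04,"y":0,"z":0,"ax":0,"ay":0,"az":0.8},{"jaw":255,"x":0,"y":0,"z":-0.4,"ax":0,"ay":0.02,"az":0},{"jaw":255,"x":0,"y":0,"z":-0.4,"ax":0,"ay":0.02,"az":0},{"jaw":255,"x":0,"y":0,"z":-0.4,"ax":0,"ay":0.02,"az":0},{"jaw":255,"x":0,"y":0,"z":0,"ax":0,"ay":0,"az":0}]'
python3 -c "
from h import *
to(465.2,-77.1,115,3.9)"
```

```text
time_s: 59.2
tcp_pos: [0.4592, -0.076, 0.148]
ee_rot: [[0.087, -0.996, -0.004], [-0.996, -0.087, 0.005], [-0.005, 0.004, -1.0]]
wrist_force: [0.1, 0.5, -2.7]
gripper_width: 0.569
t 59.2 tcp [459.2 -76.  148. ] yaw_y 4.99 tilt [-0.0044  0.0047] F [ 0.1  0.5 -2.7] M [-0.01  0.08 -0.03] w 49.5 j [ 10.  11. -27.  -0. -52.  -5.]
d mm [  6.   -1.1 -33. ] units [ 0.1   -0.019 -0.55 ] az units -0.109 tiltfix [-0.027 -0.025 -0.   ]
```

```bash
python3 -m inch '[{"jaw":255,"x":0.1,"y":-0.02,"z":-0.2,"ax":-0.03,"ay":-0.02,"az":-0.1},{"jaw":255,"x":0,"y":0,"z":-0.25,"ax":0,"ay":0,"az":0},{"jaw":255,"x":0,"y":0,"z":0,"ax":0,"ay":0,"az":0}]'
python3 -c "
from h import *
to(465.2,-77.1,105,3.9)"
```

```text
time_s: 59.58
tcp_pos: [0.4679, -0.0772, 0.123]
ee_rot: [[0.068, -0.998, 0.006], [-0.998, -0.068, -0.001], [0.001, -0.006, -1.0]]
wrist_force: [-0.1, 0.2, -3.0]
gripper_width: 0.57
t 59.58 tcp [467.9 -77.2 123. ] yaw_y 3.9 tilt [ 0.0059 -0.0006] F [-0.1  0.2 -3. ] M [-0.02  0.14 -0.04] w 49.6 j [ 10.  13. -29.   0. -48.  -7.]
d mm [ -2.7   0.1 -18. ] units [-0.045  0.001 -0.299] az units 0.0 tiltfix [0.003 0.034 0.   ]
```

```bash
python3 -m inch '[{"jaw":255,"x":-0.04,"y":0,"z":-0.12,"ax":0,"ay":0.03,"az":0},{"jaw":255,"x":-0.01,"y":0,"z":-0.12,"ax":0,"ay":0,"az":0}]'
python3 -c "
from h import *
to(465.2,-77.1,100,3.9)"
```

```text
time_s: 59.82
tcp_pos: [0.4664, -0.077, 0.1096]
ee_rot: [[0.068, -0.998, 0.005], [-0.998, -0.068, -0.0], [0.001, -0.005, -1.0]]
wrist_force: [0.1, 0.4, -3.0]
gripper_width: 0.571
t 59.83 tcp [466.4 -77.  109.6] yaw_y 3.9 tilt [ 0.0047 -0.0003] F [ 0.1  0.4 -3. ] M [-0.    0.16 -0.01] w 49.6 j [ 10.  14. -30.   0. -46.  -7.]
d mm [-1.2 -0.1 -9.6] units [-0.02  -0.001 -0.16 ] az units -0.0 tiltfix [0.002 0.027 0.   ]
```

```bash
python3 -m inch '[{"jaw":255,"x":-0.03,"y":0,"z":-0.09,"ax":0,"ay":0.03,"az":0},{"jaw":255,"x":-0.01,"y":0,"z":-0.1,"ax":0,"ay":0,"az":0}]'
python3 -c "
from h import *
to(465.2,-77.1,90,3.9)"
```

```text
time_s: 60.08
tcp_pos: [0.464, -0.077, 0.0976]
ee_rot: [[0.068, -0.998, -0.0], [-0.998, -0.068, -0.0], [0.0, 0.0, -1.0]]
wrist_force: [0.2, 0.1, -2.4]
gripper_width: 0.566
t 60.08 tcp [464.  -77.   97.6] yaw_y 3.91 tilt [-0.0004 -0.0004] F [ 0.2  0.1 -2.4] M [0.09 0.12 0.03] w 49.3 j [ 10.  15. -31.   0. -44.  -7.]
d mm [ 1.2 -0.1 -7.6] units [ 0.019 -0.001 -0.127] az units -0.001 tiltfix [ 0.002 -0.002  0.   ]
```

```bash
python3 -m inch '[{"jaw":255,"x":0.02,"y":0,"z":-0.1,"ax":0,"ay":0,"az":0},{"jaw":255,"x":0,"y":0,"z":-0.12,"ax":0,"ay":0,"az":0}]'
python3 -c "
from h import *
to(465.2,-77.1,75,3.9)"
```

```text
time_s: 60.32
tcp_pos: [0.4655, -0.077, 0.0837]
ee_rot: [[0.068, -0.998, 0.0], [-0.998, -0.068, -0.0], [0.0, -0.0, -1.0]]
wrist_force: [1.0, -0.6, -2.9]
gripper_width: 0.571
t 60.33 tcp [465.5 -77.   83.7] yaw_y 3.91 tilt [ 0.0001 -0.0004] F [ 1.  -0.6 -2.9] M [ 0.01  0.14 -0.04] w 49.7 j [ 10.  16. -31.   0. -42.  -7.]
d mm [-0.3 -0.1 -8.7] units [-0.005 -0.001 -0.145] az units -0.001 tiltfix [0.003 0.001 0.   ]
```

```bash
python3 -m inch '[{"jaw":255,"x":0,"y":0,"z":-0.09,"ax":0,"ay":0,"az":0},{"jaw":255,"x":0,"y":0,"z":-0.05,"ax":0,"ay":0,"az":0},{"jaw":255,"x":0,"y":0,"z":0,"ax":0,"ay":0,"az":0}]'
python3 -c "
from h import *
to(465.2,-77.1,75,3.9)"
```

```text
time_s: 60.7
tcp_pos: [0.4655, -0.0771, 0.0751]
ee_rot: [[0.069, -0.998, -0.001], [-0.998, -0.069, -0.001], [0.001, 0.001, -1.0]]
wrist_force: [-0.6, 1.2, -2.5]
gripper_width: 0.57
t 60.7 tcp [465.5 -77.1  75.1] yaw_y 3.95 tilt [-0.0008 -0.0011] F [-0.6  1.2 -2.5] M [ 0.06  0.07 -0.04] w 49.5 j [ 10.  17. -32.   0. -41.  -7.]
d mm [-0.3 -0.  -0.1] units [-0.006 -0.    -0.001] az units -0.005 tiltfix [ 0.006 -0.005  0.   ]
```

```bash
python3 -m inch '[{"jaw":255,"x":0,"y":0,"z":-0.03,"ax":0,"ay":0,"az":0},{"jaw":255,"x":0,"y":0,"z":0,"ax":0,"ay":0,"az":0},{"jaw":60,"x":0,"y":0,"z":0,"ax":0,"ay":0,"az":0},{"jaw":60,"x":0,"y":0,"z":0,"ax":0,"ay":0,"az":0},{"jaw":60,"x":0,"y":0,"z":0,"ax":0,"ay":0,"az":0}]'
python3 -c "
from h import *
st()"
python3 -m inch '[{"jaw":60,"x":0,"y":0,"z":0.5,"ax":0,"ay":0,"az":0},{"jaw":60,"x":0,"y":0,"z":0.9,"ax":0,"ay":0,"az":0},{"jaw":60,"x":0,"y":0,"z":0.8,"ax":0,"ay":0,"az":0},{"jaw":60,"x":0.2,"y":0.6,"z":0,"ax":0,"ay":0,"az":0},{"jaw":60,"x":0.4,"y":0.6,"z":0,"ax":0,"ay":0,"az":0},{"jaw":60,"x":0.6,"y":0.6,"z":0,"ax":0,"ay":0,"az":0},{"jaw":60,"x":0.6,"y":0.5,"z":0,"ax":0,"ay":0,"az":0},{"jaw":60,"x":0.6,"y":0.2,"z":0,"ax":0,"ay":0,"az":0}]'
python3 - <<'E'
from h import *
st()
im=avg('top',4); np.save('t17.npy',im); save(im,'pics/t17.png',(150,150,320,250),4.6)
s=avg('side',3); np.save('s17.npy',s); save(s,'pics/s17.png',(190,130,330,260),4.5)
E
```

```text
time_s: 61.32
tcp_pos: [0.4671, -0.077, 0.0759]
ee_rot: [[0.07, -0.998, 0.003], [-0.998, -0.07, -0.002], [0.002, -0.003, -1.0]]
wrist_force: [-0.7, -0.1, -0.6]
gripper_width: 0.751
t 61.33 tcp [467.1 -77.   75.9] yaw_y 4.04 tilt [ 0.0027 -0.0016] F [-0.7 -0.1 -0.6] M [ 0.04  0.11 -0.02] w 65.4 j [ 10.  17. -32.   0. -41.  -7.]
time_s: 62.32
tcp_pos: [0.6129, 0.0767, 0.2138]
ee_rot: [[0.069, -0.998, 0.005], [-0.998, -0.069, -0.001], [0.001, -0.005, -1.0]]
wrist_force: [-0.9, 0.3, 0.1]
gripper_width: 0.763
t 62.33 tcp [612.9  76.7 213.8] yaw_y 3.94 tilt [ 0.0055 -0.0005] F [-0.9  0.3  0.1] M [-0.05  0.07 -0.  ] w 66.4 j [ 22.  22.  -2.   0. -67. -18.]
```

View pics/t17.png

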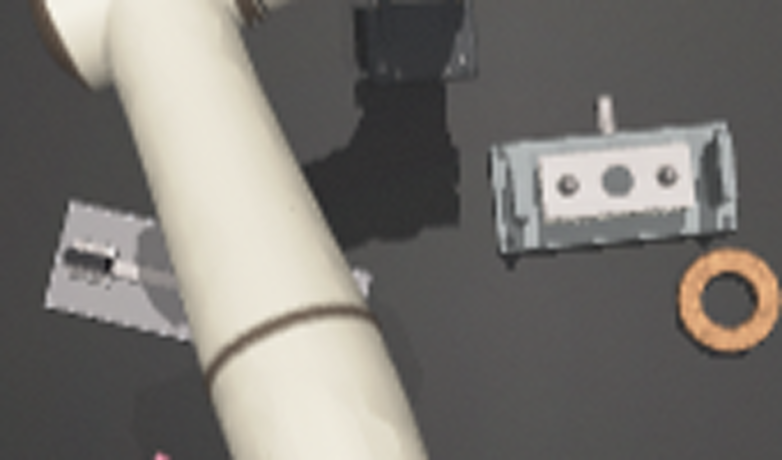

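View pics/s17.png

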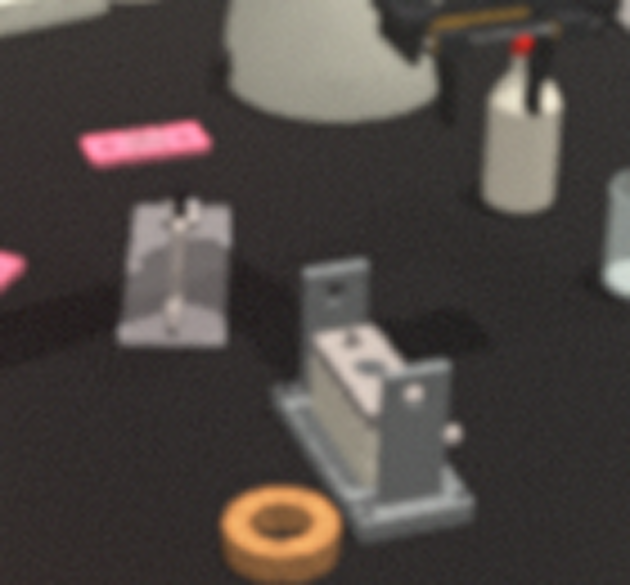

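```bash
python3 - <<'E'
from h import *
im=np.load('t4.npy')
save(im,'pics/bar4.png',(155,185,240,240),9)
E
```

```text
(no output)
```

View pics/bar4.png

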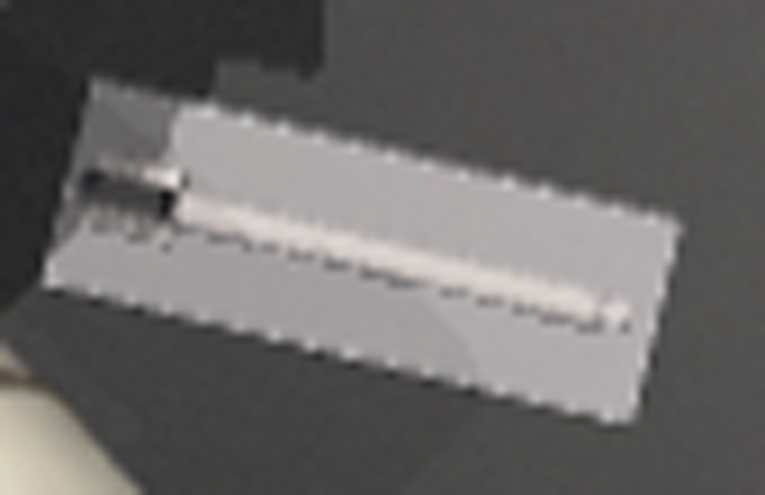

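```bash
python3 - <<'E'
from h import *
C=lambda x,y:(155+(x+.5)/9-.5,185+(y+.5)/9-.5)
f=ray('top',C(130,190),.043)[0]*1000; t=ray('top',C(630,311),.013)[0]*1000; b=ray('top',C(190,207),.015)[0]*1000
print(f,t,b,np.linalg.norm((f-t)[:2])); d=b-t; print(np.degrees(np.arctan2(-d[0],d[1])), np.degrees(np.arctan2(-(f-t)[0],(f-t)[1])))
to(417,359.5,120,-14.9)
E
```

```text
[415.99240894 353.90990417  43.        ] [360.61752623 148.87732707  13.        ] [409.46513643 334.00175044  15.        ] 212.37875436148795
-14.781375297791186 -15.113765028459769
t 62.67 tcp [610.9  74.4 214.1] yaw_y 3.8 tilt [ 0.005  -0.0006] F [-0.5  0.9 -0.1] M [ 0.01  0.11 -0.03] w 66.8 j [ 22.  21.  -2.   0. -66. -18.]
d mm [-193.9  285.1  -94.1] units [-3.232  4.751 -1.568] az units -1.87 tiltfix [0.004 0.028 0.   ]
```

```bash
python3 -m inch '[{"jaw":60,"x":-0.3,"y":0.5,"z":0,"ax":0,"ay":0.03,"az":-0.2},{"jaw":60,"x":-0.4,"y":0.6,"z":0,"ax":0,"ay":0,"az":-0.25},{"jaw":60,"x":-0.4,"y":0.6,"z":0,"ax":0,"ay":0,"az":-0.25},{"jaw":60,"x":-0.4,"y":0.6,"z":0,"ax":0,"ay":0,"az":-0.25},{"jaw":60,"x":-0.4,"y":0.6,"z":0,"ax":0,"ay":0,"az":-0.25},{"jaw":60,"x":-0.4,"y":0.6,"z":-0.3,"ax":0,"ay":0,"az":-0.25},{"jaw":60,"x":-0.4,"y":0.6,"z":-0.4,"ax":0,"ay":0,"az":-0.25},{"jaw":60,"x":-0.4,"y":0.5,"z":-0.5,"ax":0,"ay":0,"az":-0.17},{"jaw":60,"x":0,"y":0,"z":0,"ax":0,"ay":0,"az":0}]'
python3 - <<'E'
from h import *
to(416.3,356.8,80,-14.9)
E
```

```text
time_s: 63.8
tcp_pos: [0.4151, 0.3514, 0.147]
ee_rot: [[-0.273, -0.962, 0.009], [-0.962, 0.274, 0.006], [-0.008, -0.007, -1.0]]
wrist_force: [-0.9, -0.8, 0.7]
gripper_width: 0.767
t 63.8 tcp [415.1 351.4 147. ] yaw_y 164.13 tilt [0.0087 0.0063] F [-0.9 -0.8  0.7] M [ 0.01  0.09 -0.01] w 66.7 j [ 57.  18. -18.   0. -54. -74.]
d mm [  1.2   5.4 -67. ] units [ 0.02   0.091 -1.116] az units 0.097 tiltfix [-0.036  0.05   0.   ]
```

```bash
python3 -m inch '[{"jaw":60,"x":0.02,"y":0.09,"z":-0.3,"ax":-0.04,"ay":0.05,"az":0.1},{"jaw":60,"x":-0.02,"y":0,"z":-0.5,"ax":0,"ay":0,"az":0},{"jaw":60,"x":-0.02,"y":0,"z":-0.4,"ax":0,"ay":0,"az":0},{"jaw":60,"x":0,"y":0,"z":-0.3,"ax":0,"ay":0,"az":0},{"jaw":60,"x":0,"y":0,"z":0,"ax":0,"ay":0,"az":0}]'
python3 - <<'E'
from h import *
to(416.3,356.8,21.5,-14.9)
im=avg('side',3); save(im,'pics/s18.png',(190,130,290,230),5.5)
E
```

```text
time_s: 64.42
tcp_pos: [0.4177, 0.3548, 0.0558]
ee_rot: [[-0.258, -0.966, 0.003], [-0.966, 0.258, 0.004], [-0.005, -0.002, -1.0]]
wrist_force: [0.2, 0.3, 0.3]
gripper_width: 0.767
t 64.42 tcp [417.7 354.8  55.8] yaw_y 165.02 tilt [0.0031 0.004 ] F [0.2 0.3 0.3] M [-0.01  0.09 -0.03] w 66.8 j [ 57.  25. -23.   0. -42. -72.]
d mm [ -1.4   2.  -34.3] units [-0.023  0.033 -0.572] az units 0.008 tiltfix [-0.023  0.018  0.   ]
```

View pics/s18.png

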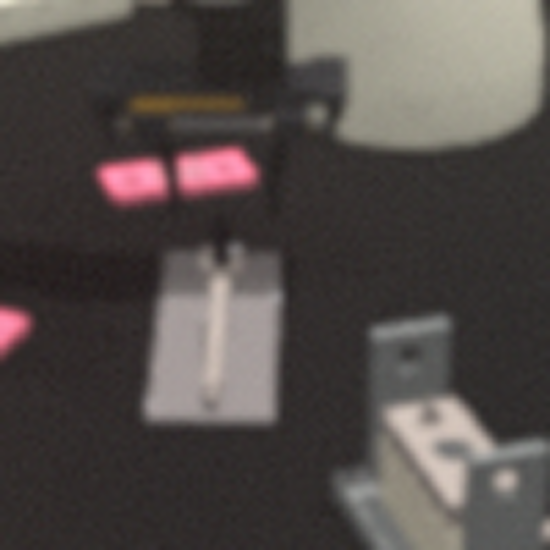

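```bash
python3 -m inch '[{"jaw":60,"x":-0.03,"y":0.03,"z":-0.25,"ax":-0.02,"ay":0.02,"az":0},{"jaw":60,"x":-0.01,"y":0,"z":-0.25,"ax":0,"ay":0,"az":0},{"jaw":60,"x":0,"y":0,"z":0,"ax":0,"ay":0,"az":0}]'
python3 - <<'E'
from h import *
to(416.3,356.8,21,-14.9)
E
```

```text
time_s: 64.95
tcp_pos: [0.4164, 0.359, 0.0274]
ee_rot: [[-0.258, -0.966, 0.004], [-0.966, 0.258, 0.007], [-0.007, -0.002, -1.0]]
wrist_force: [-0.2, -0.6, -0.4]
gripper_width: 0.764
t 64.95 tcp [416.4 359.   27.4] yaw_y 165.05 tilt [0.0038 0.0066] F [-0.2 -0.6 -0.4] M [-0.    0.08  0.06] w 66.5 j [ 58.  27. -24.  -0. -38. -73.]
d mm [-0.1 -2.2 -6.4] units [-0.002 -0.037 -0.106] az units 0.005 tiltfix [-0.038  0.022  0.   ]
```

```bash
python3 -m inch '[{"jaw":60,"x":0,"y":-0.03,"z":-0.1,"ax":-0.04,"ay":0.02,"az":0},{"jaw":60,"x":0,"y":0,"z":0,"ax":0,"ay":0,"az":0}]'
python3 - <<'E'
from h import *
to(416.3,356.8,21,-14.9)
E
```

```text
time_s: 65.2
tcp_pos: [0.4164, 0.3573, 0.0209]
ee_rot: [[-0.257, -0.966, 0.0], [-0.966, 0.257, -0.001], [0.001, -0.0, -1.0]]
wrist_force: [-0.2, 0.5, 0.0]
gripper_width: 0.765
t 65.2 tcp [416.4 357.3  20.9] yaw_y 165.09 tilt [ 0.0002 -0.001 ] F [-0.2  0.5  0. ] M [0.02 0.07 0.  ] w 66.6 j [ 58.  28. -24.   0. -38. -73.]
d mm [-0.1 -0.5  0.1] units [-0.002 -0.008  0.002] az units 0.001 tiltfix [0.006 0.001 0.   ]
```

```bash
python3 -m inch '[{"jaw":255,"x":0,"y":0,"z":0,"ax":0,"ay":0,"az":0},{"jaw":255,"x":0,"y":0,"z":0,"ax":0,"ay":0,"az":0},{"jaw":255,"x":0,"y":0,"z":0,"ax":0,"ay":0,"az":0},{"jaw":255,"x":0,"y":0,"z":0,"ax":0,"ay":0,"az":0},{"jaw":255,"x":0,"y":0,"z":0,"ax":0,"ay":0,"az":0},{"jaw":255,"x":0,"y":0,"z":0,"ax":0,"ay":0,"az":0},{"jaw":255,"x":0,"y":0,"z":0,"ax":0,"ay":0,"az":0},{"jaw":255,"x":0,"y":0,"z":0,"ax":0,"ay":0,"az":0},{"jaw":255,"x":0,"y":0,"z":0,"ax":0,"ay":0,"az":0}]'
python3 - <<'E'
from h import *
to(416.3,356.8,21,-14.9)
E
```

```text
time_s: 66.32
tcp_pos: [0.4168, 0.3578, 0.0218]
ee_rot: [[-0.257, -0.966, 0.001], [-0.966, 0.257, 0.001], [-0.001, -0.001, -1.0]]
wrist_force: [-0.5, 0.1, 0.5]
gripper_width: 0.155
t 66.33 tcp [416.8 357.8  21.8] yaw_y 165.09 tilt [0.0013 0.0006] F [-0.5  0.1  0.5] M [ 0.06  0.05 -0.05] w 13.5 j [ 58.  28. -24.   0. -38. -73.]
d mm [-0.5 -1.  -0.8] units [-0.008 -0.017 -0.013] az units 0.001 tiltfix [-0.003  0.008  0.   ]
```

```bash
python3 -m inch '[{"jaw":255,"x":0,"y":0,"z":0.3,"ax":0,"ay":0,"az":0},{"jaw":255,"x":0,"y":0,"z":0.5,"ax":0,"ay":0,"az":0},{"jaw":255,"x":0,"y":0,"z":0.5,"ax":0,"ay":0,"az":0},{"jaw":255,"x":0.08,"y":-0.2,"z":0.3,"ax":0,"ay":0,"az":0.4},{"jaw":255,"x":0.1,"y":-0.3,"z":0.1,"ax":0,"ay":0,"az":0.5},{"jaw":255,"x":0.1,"y":-0.3,"z":0,"ax":0,"ay":0,"az":0.5},{"jaw":255,"x":0.1,"y":-0.3,"z":0,"ax":0,"ay":0,"az":0.4},{"jaw":255,"x":0,"y":0,"z":0,"ax":0,"ay":0,"az":0}]'
python3 - <<'E'
from h import *
to(440.2,290,125.3,3.9)
im=avg('side',3); save(im,'pics/s19.png',(190,130,330,260),4.5)
im=avg('top',3); save(im,'pics/t19.png',(150,150,320,250),4.6)
E
```

```text
time_s: 67.32
tcp_pos: [0.4375, 0.2881, 0.1237]
ee_rot: [[0.062, -0.998, -0.002], [-0.998, -0.062, -0.003], [0.003, 0.002, -1.0]]
wrist_force: [0.3, 1.1, -1.9]
gripper_width: 0.157
t 67.33 tcp [437.5 288.1 123.7] yaw_y 3.58 tilt [-0.0022 -0.003 ] F [ 0.3  1.1 -1.9] M [0.12 0.1  0.05] w 13.7 j [ 51.  18. -21.   0. -51. -48.]
d mm [2.7 1.9 1.6] units [0.045 0.032 0.027] az units 0.032 tiltfix [ 0.017 -0.013  0.   ]
```

View pics/s19.png

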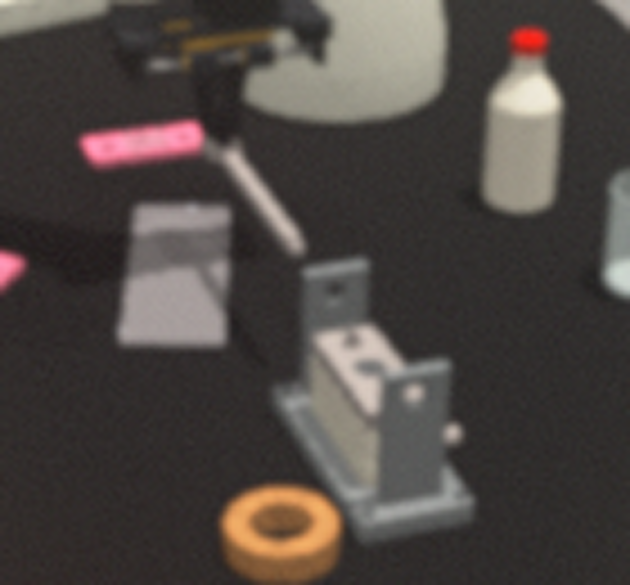

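View pics/t19.png

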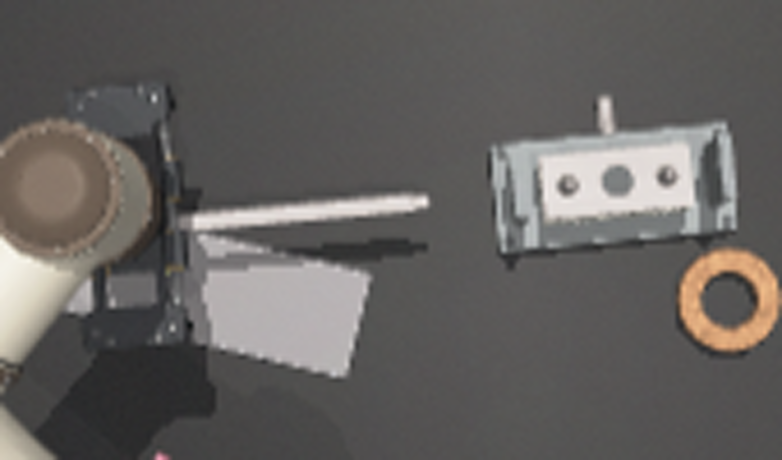

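```bash
python3 -m inch '[{"jaw":255,"x":0.045,"y":0,"z":0.03,"ax":0.02,"ay":-0.01,"az":0.04},{"jaw":255,"x":0,"y":0,"z":0,"ax":0,"ay":0,"az":0},{"jaw":255,"x":0,"y":0,"z":0,"ax":0,"ay":0,"az":0}]'
python3 - <<'E'
from h import *
s,_=st(); s0=(s['tcp_pos'][1]*1000+77)/.9977; print('line x at this y',465.2-.068*s0)
im=avg('side',3); save(im,'pics/s20.png',(240,165,280,200),14)
im=avg('top',3); save(im,'pics/t20.png',(225,180,270,205),14)
T=np.r_[s['tcp_pos'][:2]*1000+214*np.array([.068,-.9977]),s['tcp_pos'][2]*1000-12.8]/1000
print('exp tip',T*1000,'crop px side',(proj('side',T)-[240,165]+.5)*14,'top',(proj('top',T)-[225,180]+.5)*14)
E
```

```text
time_s: 68.0
tcp_pos: [0.4403, 0.2906, 0.1257]
ee_rot: [[0.073, -0.997, 0.0], [-0.997, -0.073, 0.001], [-0.001, -0.001, -1.0]]
wrist_force: [0.4, 0.3, -3.4]
gripper_width: 0.162
t 68.0 tcp [440.3 290.6 125.7] yaw_y 4.2 tilt [0.0005 0.0012] F [ 0.4  0.3 -3.4] M [0.08 0.16 0.03] w 14.1 j [ 51.  18. -21.  -0. -51. -47.]
line x at this y 440.14299808806226
exp tip [454.84475271  77.13000599 112.90661125] crop px side [[238.98710534 283.97045336]] top [[246.23520041 175.77545651]]
```

View pics/s20.png

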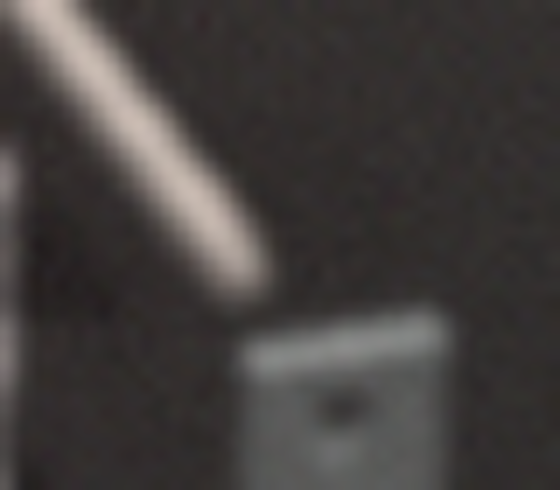

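View pics/t20.png

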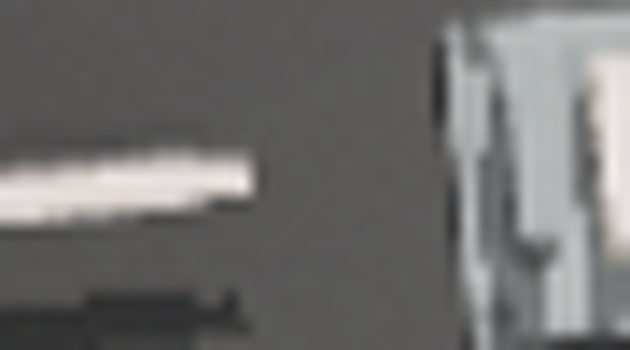

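```bash
python3 -m inch '[{"jaw":255,"x":0.02,"y":-0.3,"z":0,"ax":0,"ay":0,"az":-0.03},{"jaw":255,"x":0.02,"y":-0.3,"z":0,"ax":0,"ay":0,"az":0},{"jaw":255,"x":0.01,"y":-0.2,"z":0,"ax":0,"ay":0,"az":0},{"jaw":255,"x":0,"y":0,"z":0,"ax":0,"ay":0,"az":0}]'
cat >> h.py <<'E'
def line(s2,z=125.3):
    s=sense()['tcp_pos']*1000; s0=(s[1]+77)/.9977; print('s now',round(s0,1),'line x now',round(465.2-.068*s0,2))
    to(465.2-.068*s2,-77+.9977*s2,z,3.9)
E
python3 -c "
from h import *
line(295)"
```

```text
time_s: 68.8
tcp_pos: [0.4431, 0.2384, 0.1257]
ee_rot: [[0.067, -0.998, -0.0], [-0.998, -0.067, 0.001], [-0.001, -0.0, -1.0]]
wrist_force: [-0.6, -1.0, -1.9]
gripper_width: 0.157
s now 316.1 line x now 443.7
t 68.8 tcp [443.1 238.4 125.7] yaw_y 3.82 tilt [-0.      0.0007] F [-0.6 -1.  -1.9] M [ 0.17  0.08 -0.01] w 13.7 j [ 47.  16. -24.  -0. -50. -43.]
d mm [  2.1 -21.1  -0.4] units [ 0.035 -0.351 -0.007] az units 0.008 tiltfix [-0.004 -0.    -0.   ]
```

```bash
python3 -m inch '[{"jaw":255,"x":0.02,"y":-0.15,"z":-0.005,"ax":0,"ay":0,"az":0.01},{"jaw":255,"x":0.01,"y":-0.2,"z":0,"ax":0,"ay":0,"az":0},{"jaw":255,"x":0,"y":0,"z":0,"ax":0,"ay":0,"az":0}]'
python3 -c "
from h import *
line(270)
im=avg('side',3); save(im,'pics/s21.png',(230,160,300,230),8)
im=avg('top',3); save(im,'pics/t21.png',(225,170,315,215),8)
"
```

```text
time_s: 69.18
tcp_pos: [0.4452, 0.2161, 0.1255]
ee_rot: [[0.068, -0.998, 0.0], [-0.998, -0.068, 0.001], [-0.001, -0.0, -1.0]]
wrist_force: [0.1, -0.3, -3.1]
gripper_width: 0.16
s now 293.8 line x now 445.22
t 69.17 tcp [445.2 216.1 125.5] yaw_y 3.92 tilt [0.0003 0.001 ] F [ 0.1 -0.3 -3.1] M [ 0.14  0.17 -0.01] w 13.9 j [ 45.  15. -25.  -0. -49. -41.]
d mm [  1.7 -23.7  -0.2] units [ 0.028 -0.395 -0.003] az units -0.002 tiltfix [-0.006  0.002  0.   ]
```

View pics/s21.png

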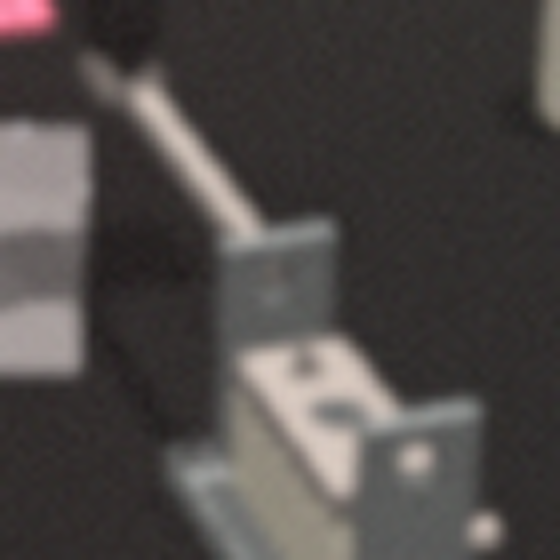

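View pics/t21.png

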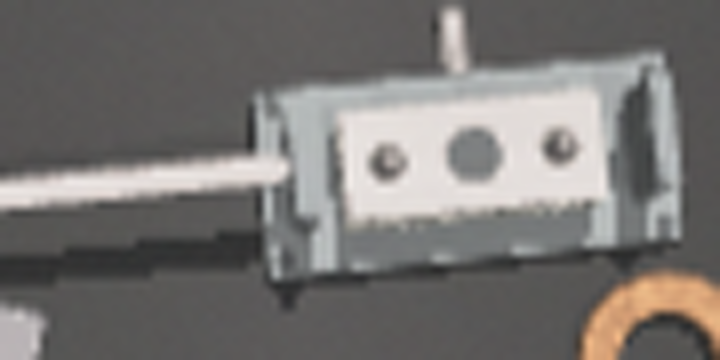

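```bash
python3 - <<'E'
from h import *
u=np.array([-.068,.9977])
def P(s,z,x=0): 
    return np.r_[(np.array([465.2,-77])+u*s+x*np.array([.9977,.068])),z]/1000
for n,o in(('side',[230,160]),('top',[225,170])):
    for nm,p in(('tip',P(79,113)),('open',P(76,112.5)),('topedge',P(76,132)),('topedgeback',P(86,132)),('bar86',P(90,113)),('bar250',P(250,113)),('head',P(0,86)), ('upL',P(76,132,-25)),('upR',P(76,132,25))):
        print(n,nm,((proj(n,p)[0]-o+.5)*8).round(0))
E
```

```text
side tip [274. 278.]
side open [276. 282.]
side topedge [277. 243.]
side topedgeback [269. 233.]
side bar86 [265. 266.]
side bar250 [149. 114.]
side head [337. 418.]
side upL [224. 252.]
side upR [330. 235.]
top tip [308. 165.]
top open [314. 165.]
top topedge [315. 161.]
top topedgeback [293. 163.]
top bar86 [283. 167.]
top bar250 [-71. 201.]
top head [478. 154.]
top upL [321. 217.]
top upR [310. 105.]
```

```bash
python3 -m inch '[{"jaw":255,"x":0.02,"y":-0.3,"z":0,"ax":0,"ay":0,"az":0},{"jaw":255,"x":0.02,"y":-0.3,"z":0,"ax":0,"ay":0,"az":0},{"jaw":255,"x":0.02,"y":-0.3,"z":0,"ax":0,"ay":0,"az":0},{"jaw":255,"x":0,"y":0,"z":0,"ax":0,"ay":0,"az":0}]'
python3 -c "
from h import *
line(190)"
```

```text
time_s: 69.97
tcp_pos: [0.4486, 0.1593, 0.1254]
ee_rot: [[0.07, -0.998, 0.0], [-0.998, -0.07, 0.001], [-0.001, -0.0, -1.0]]
wrist_force: [1.3, 1.1, -1.8]
gripper_width: 0.157
s now 236.8 line x now 449.1
t 69.97 tcp [448.6 159.3 125.4] yaw_y 4.0 tilt [0.     0.0008] F [ 1.3  1.1 -1.8] M [0.1  0.11 0.03] w 13.6 j [ 39.  13. -28.  -0. -49. -35.]
d mm [  3.7 -46.7  -0.1] units [ 0.062 -0.779 -0.002] az units -0.01 tiltfix [-0.005  0.     0.   ]
```

```bash
python3 -m inch '[{"jaw":255,"x":0.025,"y":-0.3,"z":0,"ax":0,"ay":0,"az":-0.01},{"jaw":255,"x":0.02,"y":-0.3,"z":0,"ax":0,"ay":0,"az":0},{"jaw":255,"x":0.02,"y":-0.3,"z":0,"ax":0,"ay":0,"az":0},{"jaw":255,"x":0.01,"y":-0.2,"z":0,"ax":0,"ay":0,"az":0},{"jaw":255,"x":0,"y":0,"z":0,"ax":0,"ay":0,"az":0}]'
python3 -c "
from h import *
line(130)"
```

```text
time_s: 70.6
tcp_pos: [0.4533, 0.0881, 0.1256]
ee_rot: [[0.067, -0.998, 0.0], [-0.998, -0.067, 0.001], [-0.001, -0.0, -1.0]]
wrist_force: [0.5, -0.8, -1.6]
gripper_width: 0.16
s now 165.5 line x now 453.95
t 70.6 tcp [453.3  88.1 125.6] yaw_y 3.81 tilt [0.0004 0.001 ] F [ 0.5 -0.8 -1.6] M [0.11 0.11 0.02] w 13.9 j [ 31.  12. -30.  -0. -48. -27.]
d mm [  3.1 -35.4  -0.3] units [ 0.051 -0.59  -0.004] az units 0.009 tiltfix [-0.006  0.002  0.   ]
```

Tip at about press y = −50. Slowly through the second upright.

```bash
python3 -m inch '[{"jaw":255,"x":0.02,"y":-0.15,"z":0,"ax":0,"ay":0,"az":0.01},{"jaw":255,"x":0.015,"y":-0.2,"z":0,"ax":0,"ay":0,"az":0},{"jaw":255,"x":0.015,"y":-0.2,"z":0,"ax":0,"ay":0,"az":0},{"jaw":255,"x":0,"y":0,"z":0,"ax":0,"ay":0,"az":0}]'
python3 -c "
from h import *
line(110)
im=avg('side',3); save(im,'pics/s22.png',(230,160,300,230),8)"
```

```text
time_s: 71.1
tcp_pos: [0.4567, 0.0534, 0.1256]
ee_rot: [[0.069, -0.998, 0.001], [-0.998, -0.069, 0.001], [-0.001, -0.001, -1.0]]
wrist_force: [-0.3, 0.9, -0.8]
gripper_width: 0.154
s now 130.7 line x now 456.31
t 71.1 tcp [456.7  53.4 125.6] yaw_y 3.98 tilt [0.0006 0.0011] F [-0.3  0.9 -0.8] M [0.1  0.11 0.  ] w 13.4 j [ 27.  12. -30.  -0. -48. -23.]
d mm [  1.  -20.7  -0.3] units [ 0.017 -0.345 -0.005] az units -0.008 tiltfix [-0.007  0.004  0.   ]
```

View pics/s22.png

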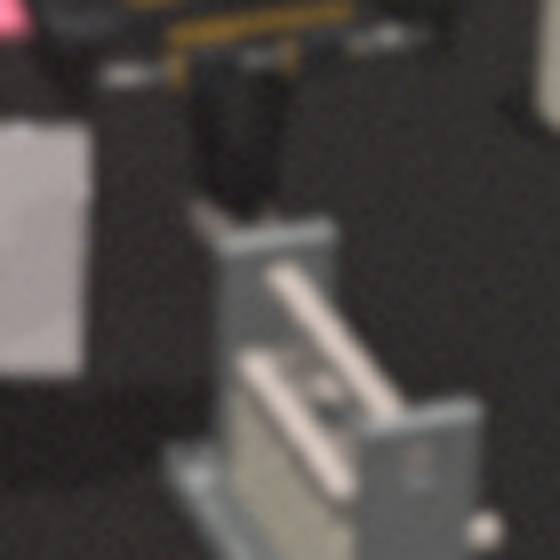

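Tip is entering the second opening (crop 418,462), no side force. Push home.

```bash
python3 -m inch '[{"jaw":255,"x":0.01,"y":-0.12,"z":0,"ax":0,"ay":0,"az":0},{"jaw":255,"x":0.01,"y":-0.15,"z":0,"ax":0,"ay":0,"az":0},{"jaw":255,"x":0,"y":0,"z":0,"ax":0,"ay":0,"az":0}]'
python3 -c "
from h import *
line(106)"
```

```text
time_s: 71.62
tcp_pos: [0.4581, 0.0375, 0.1256]
ee_rot: [[0.072, -0.997, 0.001], [-0.997, -0.072, 0.001], [-0.001, -0.001, -1.0]]
wrist_force: [-0.5, -0.8, -0.9]
gripper_width: 0.159
s now 114.7 line x now 457.4
t 71.62 tcp [458.1  37.5 125.6] yaw_y 4.11 tilt [0.001  0.0013] F [-0.5 -0.8 -0.9] M [ 0.07  0.15 -0.  ] w 13.9 j [ 25.  12. -30.  -0. -48. -21.]
d mm [-0.1 -8.7 -0.3] units [-0.002 -0.145 -0.006] az units -0.021 tiltfix [-0.008  0.006  0.   ]
```

```bash
python3 -m inch '[{"jaw":255,"x":0,"y":-0.1,"z":-0.02,"ax":0,"ay":0,"az":-0.02},{"jaw":255,"x":0,"y":-0.05,"z":0,"ax":0,"ay":0,"az":0},{"jaw":255,"x":0,"y":0,"z":0,"ax":0,"ay":0,"az":0}]'
python3 -c "
from h import *
line(104)"
```

```text
time_s: 72.0
tcp_pos: [0.4581, 0.0277, 0.1244]
ee_rot: [[0.068, -0.998, 0.001], [-0.998, -0.068, 0.001], [-0.001, -0.001, -1.0]]
wrist_force: [0.3, -0.2, -0.8]
gripper_width: 0.158
s now 104.9 line x now 458.06
t 72.0 tcp [458.1  27.7 124.4] yaw_y 3.88 tilt [0.001  0.0013] F [ 0.3 -0.2 -0.8] M [ 0.12  0.11 -0.  ] w 13.7 j [ 24.  12. -30.  -0. -48. -20.]
d mm [ 0.  -0.9  0.9] units [ 0.    -0.016  0.016] az units 0.002 tiltfix [-0.008  0.006  0.   ]
```

```bash
python3 -m inch '[{"jaw":255,"x":0,"y":-0.04,"z":0,"ax":0,"ay":0,"az":0},{"jaw":255,"x":0,"y":-0.03,"z":0,"ax":0,"ay":0,"az":0}]'
python3 -c "
from h import *
line(104)"
```

```text
time_s: 72.25
tcp_pos: [0.4583, 0.0269, 0.1245]
ee_rot: [[0.066, -0.998, 0.003], [-0.998, -0.066, 0.008], [-0.008, -0.003, -1.0]]
wrist_force: [-3.4, 10.3, -0.0]
gripper_width: 0.158
s now 104.2 line x now 458.12
t 72.25 tcp [458.3  26.9 124.5] yaw_y 3.78 tilt [0.0027 0.0083] F [-3.4 10.3 -0. ] M [ 2.97  1.21 -0.01] w 13.7 j [ 23.  12. -30.  -1. -48. -19.]
d mm [-0.1 -0.2  0.8] units [-0.002 -0.003  0.014] az units 0.012 tiltfix [-0.048  0.015  0.   ]
```

Contact (10 N in +y): the handle is home. Back off the push, lower onto the sill, release.

```bash
python3 -m inch '[{"jaw":255,"x":0,"y":0.005,"z":-0.03,"ax":-0.05,"ay":0.01,"az":0},{"jaw":255,"x":0,"y":0,"z":-0.01,"ax":0,"ay":0,"az":0}]'
python3 -c "
from h import *
line(104)"
```

```text
time_s: 72.5
tcp_pos: [0.4586, 0.0277, 0.1227]
ee_rot: [[0.067, -0.998, 0.002], [-0.998, -0.067, -0.001], [0.001, -0.002, -1.0]]
wrist_force: [-2.4, 1.2, 2.8]
gripper_width: 0.158
s now 105.0 line x now 458.06
t 72.5 tcp [458.6  27.7 122.7] yaw_y 3.84 tilt [ 0.0017 -0.0006] F [-2.4  1.2  2.8] M [ 0.43  0.85 -0.06] w 13.8 j [ 24.  12. -30.   0. -48. -20.]
d mm [-0.4 -1.   2.6] units [-0.007 -0.016  0.044] az units 0.006 tiltfix [0.003 0.01  0.   ]
```

```bash
python3 -m inch '[{"jaw":120,"x":0,"y":0,"z":0,"ax":0,"ay":0,"az":0},{"jaw":120,"x":0,"y":0,"z":0,"ax":0,"ay":0,"az":0},{"jaw":120,"x":0,"y":0,"z":0,"ax":0,"ay":0,"az":0},{"jaw":120,"x":0,"y":0,"z":0,"ax":0,"ay":0,"az":0},{"jaw":120,"x":0,"y":0,"z":0.4,"ax":0,"ay":0,"az":0},{"jaw":120,"x":0,"y":0,"z":0.8,"ax":0,"ay":0,"az":0},{"jaw":120,"x":0.3,"y":0.5,"z":0.8,"ax":0,"ay":0,"az":0},{"jaw":120,"x":0.5,"y":0.8,"z":0,"ax":0,"ay":0,"az":0},{"jaw":120,"x":0.5,"y":0.8,"z":0,"ax":0,"ay":0,"az":0},{"jaw":120,"x":0.3,"y":0.6,"z":0,"ax":0,"ay":0,"az":0},{"jaw":120,"x":0,"y":0,"z":0,"ax":0,"ay":0,"az":0}]'
python3 -c "
from h import *
st()
im=avg('side',3); save(im,'pics/s23.png',(230,160,300,230),8)
im=avg('top',3); save(im,'pics/t23.png',(235,110,375,215),5.5); plates(im)"
```

```text
time_s: 73.88
tcp_pos: [0.5565, 0.1929, 0.2471]
ee_rot: [[0.065, -0.998, 0.003], [-0.998, -0.065, -0.001], [0.001, -0.003, -1.0]]
wrist_force: [-0.1, -0.6, -0.1]
gripper_width: 0.527
t 73.88 tcp [556.5 192.9 247.1] yaw_y 3.71 tilt [ 0.0029 -0.0007] F [-0.1 -0.6 -0.1] M [-0.02  0.18  0.  ] w 45.8 j [ 35.  18.  -3.   0. -70. -31.]
px [217.1 219.8] rect [369.1 187.5] cen [356.5 175. ] dim [104.6  91.4] yaw 74.3 holes [] hmid 
px [123.8 209.4] rect [416.2 529. ] cen [404.5 530.6] dim [120.1  50.8] yaw 4.0 holes [[376.6, 526.1]] hmid [376.6 526.1]
px [  6.1 188.6] rect [500.  974.6] cen [499.5 979. ] dim [91.4 61.8] yaw 0.9 holes [] hmid 
px [170.2 158.9] rect [600.7 351.3] cen [598.3 352.8] dim [117.8 137.5] yaw -53.9 holes [[576.0, 401.6]] hmid [576.  401.6]
px [344.3 130.3] rect [ 692.8 -322.8] cen [ 693. -323.] dim [100.8  99.9] yaw 16.7 holes [[692.7, -323.1]] hmid [ 692.7 -323.1]
px [278.7 104.6] rect [799.8 -79.5] cen [798.2 -79.2] dim [159.5  39.9] yaw 75.6 holes [[781.2, -144.8]] hmid [ 781.2 -144.8]
px [222.8 101.7] rect [810.8 145.7] cen [801.5 142. ] dim [82.7 97.3] yaw -1.1 holes [] hmid 
px [234.3  64.9] rect [955.3 100.9] cen [947.8 100.1] dim [128.4 143.4] yaw -89.5 holes [] hmid
```

View pics/s23.png

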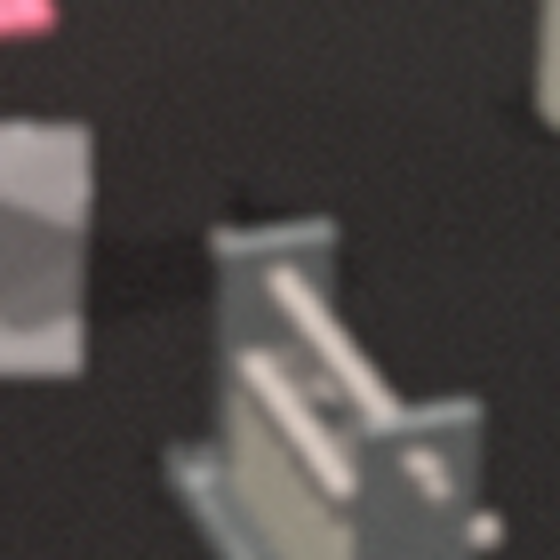

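View pics/t23.png

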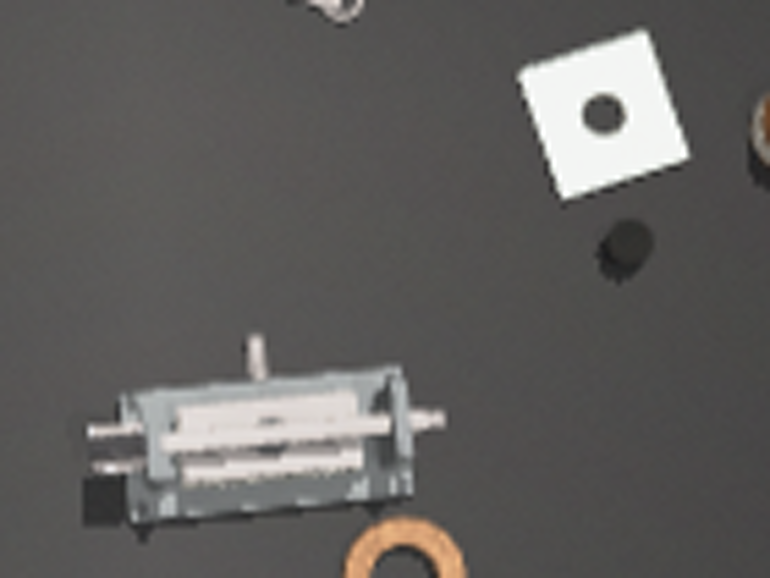

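```bash
python3 -c "
from h import *
st()
t=ray('top',(235+445.5/5.5-.5,110+418.5/5.5-.5),.114)[0,:2]*1000; d=t-np.array([465.2,-77]); print('tip press y',d@[-.068,.9977],'x',d@[.9977,.068])
print(finish_job())"
```

```text
t 74.17 tcp [555.3 189.7 248.6] yaw_y 3.53 tilt [ 0.0039 -0.0002] F [-0.3  0.2  0.8] M [ 0.01  0.13 -0.02] w 46.3 j [ 35.  17.  -3.   0. -70. -31.]
tip press y -111.4473100725514 x -1.4783412005627397
the job is handed in; nothing more can be done
None
```

The filter press is loaded and locked, and I handed the job in at about 74 s of the 210 s limit; `finish_job()` reports no verdict.

- **Lock bar out:** I pulled it out along the press's +y and laid it on the light grey mat.
- **Plates:** All five white two-hole plates were present. I threaded each one over both pins, then the steel head plate last. One filter plate had been knocked about 33 mm aside during the run, so I measured it again before picking it up.
- **Lock bar back in:** I slid it through both openings until the handle met the upright (about 10 N of contact), lowered it onto the sills, let go and moved the arm clear.

**Last checks, from the final pictures and readings:**
- The bar tip is at press y ≈ −111 mm and x ≈ −1.5 mm, with its handle against the upright.
- The head plate sits on top of the stack. Nothing in the pictures looked tilted, but I did not measure each plate's angle.
- The square one-hole plate reads within 0.5 mm of where it started.
- The robot is touching nothing.

None of these checks failed. The only disagreement was that side-camera positions ran about 1–2 mm off the top camera on the bench (up to about 9 mm on the thicker head plate, which was ray-cast at the wrong height there). I relied on the top camera and on force feedback.

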